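# Jar up the printed spacers

## Task

Put the funnel from its stand into the mouth of the jar, collect every black hex spacer from the build plate in the scoop with those already there, and pour the lot from the scoop through the funnel into the jar. Then put the funnel back in its stand and stand the scoop upright on the table, set the lid squarely in the jar, and only then press its white button fully down to lock it. Leave the other things on the bench where they are.

Things in the scene. Friction and masses are not known exactly. Their poses are not given: they have to be found in the camera images.
- P1: black printed hexagonal spacer, a prism 16 mm across the flats (18.5 mm across the corners) and 14 mm high, 10 g, with a small grey hole mark through it; origin at its centre, z along its hexagon axis, x square to one pair of flats (flats face 0, 60 and 120 deg from x). Starts standing on the build plate, if present
- P2: black printed hexagonal spacer, a prism 16 mm across the flats (18.5 mm across the corners) and 14 mm high, 10 g, with a small grey hole mark through it; origin at its centre, z along its hexagon axis, x square to one pair of flats (flats face 0, 60 and 120 deg from x). Starts standing on the build plate, if present
- P3: black printed hexagonal spacer, a prism 16 mm across the flats (18.5 mm across the corners) and 14 mm high, 10 g, with a small grey hole mark through it; origin at its centre, z along its hexagon axis, x square to one pair of flats (flats face 0, 60 and 120 deg from x). Starts standing on the build plate, if present
- P4: black printed hexagonal spacer, a prism 16 mm across the flats (18.5 mm across the corners) and 14 mm high, 10 g, with a small grey hole mark through it; origin at its centre, z along its hexagon axis, x square to one pair of flats (flats face 0, 60 and 120 deg from x). Starts standing on the build plate, if present
- S1: black printed hexagonal spacer, a prism 16 mm across the flats (18.5 mm across the corners) and 14 mm high, 10 g, with a small grey hole mark through it; origin at its centre, z along its hexagon axis, x square to one pair of flats (flats face 0, 60 and 120 deg from x). Starts in the scoop
- S2: black printed hexagonal spacer, a prism 16 mm across the flats (18.5 mm across the corners) and 14 mm high, 10 g, with a small grey hole mark through it; origin at its centre, z along its hexagon axis, x square to one pair of flats (flats face 0, 60 and 120 deg from x). Starts in the scoop
- S3: black printed hexagonal spacer, a prism 16 mm across the flats (18.5 mm across the corners) and 14 mm high, 10 g, with a small grey hole mark through it; origin at its centre, z along its hexagon axis, x square to one pair of flats (flats face 0, 60 and 120 deg from x). Starts in the scoop
- plate: gold textured printer build plate, 180 x 180 x 4 mm, lying fixed on the table; origin at the centre of its underside. A small brown L-shaped print, 30 x 22 mm and 26 mm above the table, is still stuck to its centre: leave it
- scoop: white scoop, 130 g, origin under the tray's middle, z up. Tray 76 mm wide (y; inside 68), 4 mm floor, inside x = -50 to 46, walls 40 high; pouring end at -x: floor ramps up 15 deg from x = -50 to an open-fronted lip at x = -75, z = 11. Behind, a vertical fin handle 12 thick (y), x = 50 to 95, z = 20 to 105: grip at x = 72, z = 90. Pieces slide out when it is tipped nose down 45 to 60 deg
- scoop_lip (a point): middle of the scoop's pouring lip (scoop x = -75, y = 0, z = 11 mm)
- jar: clear narrow round jar, fixed on a 90 x 90 x 8 mm steel foot; outside 66 mm, inside 56 mm diameter, inner floor at 13 mm and open rim at 88 mm above the table; origin at the centre of the underside, on the jar's axis, z up
- stand: grey funnel stand, a short open tube fixed on a 90 x 90 x 8 mm steel foot; outside 68 mm, inside 56 mm diameter, rim at 53 mm above the table; origin at the centre of the underside, on its axis, z up
- funnel: grey funnel, 110 g; origin at the centre of the spout's lower end, z up. Spout 48 mm outside, 42 inside, 30 long; cone to a 132 mm rim at z = 78. Four ribs, flat undersides at z = 25, rest on a rim: origin 63 mm above the table in the jar, 28 in the stand. Vertical fin handle on its -x side, 12 thick (y), x = -63 to -107, z = 50 to 90: grip at x = -88, z = 78
- lid: grey plug lid, 80 g; origin at the centre of the plug's underside, z up. Plug 52 mm across, 12 long (foot tapered to 42), disc 66 across z = 12 to 18, grip boss 32 across z = 18 to 38, and in its middle a white press button 22 across, top at z = 46 when up. Seated, the disc lies on the jar's rim, origin 76 mm above the table. Starts standing on its plug on the table
- lid_button (a joint): travel of the lid's press button, m: 0 is up (lid not locked), 0.006 is fully down (locked). Takes about 5 N to push and stays where it is left
- button_top (a point): middle of the top face of the lid's press button, where to push
- starknob: red eight-lobed printed knob, 50 mm wide and 28 mm high, on the table; leave it alone
- bracket: green flat printed bracket, 70 x 50 x 18 mm, on the table; leave it alone
- pen: blue pen, 135 mm long, on the table; leave it alone
- pencil: orange pencil, 160 mm long, on the table; leave it alone
- glue: white glue stick with orange cap, 29 mm diameter, 95 mm high, standing on the table; leave it alone
- spatula: spatula lying on the table, a print scraper; leave it alone
Mind the look-alikes: they are no part of the job. What is shaped like the stand but green or purple is not meant.

How it is judged:
By the outcome, as a careful person would: the job done as asked, in the order asked, and still so for the second after the job is handed in, with the robot touching nothing.
Of P1, P2, P3, P4 only 2 to 4 are there at a start; the rules pass over those that are not, and their reading is None.
At some moment in a run one of lid, P1, P2, P3, P4 may be knocked a few centimetres aside while the robot is not near it.
It also fails if it takes over 210 s, if anything falls off the work surface, if the arm or the gripper's body presses on something with over 40 N, if the wrist force passes 120 N, or if a joint passes its speed limit or range.

## Robot

A 6-joint arm with a two-finger parallel gripper is mounted at the origin on the work surface. World frame = base frame: x ahead of the robot, y to its left, z up, the work surface at z = 0. Lengths are in mm, angles in rad, forces in N, time in s.
With the tool pointing down it reaches from about 275 to 825 mm from the base axis. Payload 4.9 kg.
Tool frame: the origin (TCP) lies on the centre line of the jaws, within the pads' length; the fingertips stand 22 mm ahead of it and the grasp point (between the pads) lies 3 mm ahead of it; z points along the fingers, y is the line along which they close (so a half turn about z gives the same grasp; the last joint's range is limited). The gripper opens to 85 mm and grips with 20 to 120 N. Pads are 22 mm wide; open, the fingers measure 114 mm over their backs; the gripper's body (76 mm by 85 mm) begins 54 mm behind the grasp point. The pads swing forward as they close: fully open they stand 13 mm farther back than shut.
Start: joints at [1.085, 0.326, -0.193, 1.052, 0, 1.437], TCP at [189.519, 516.334, 253.281] pointing down, gripper open.
Joint ranges: [-2.65, 2.65], [-0.97, 1.79], [-1.3, 1.35], [-1.93, 2.1], [-1.47, 1.37], [-3.14, 3.14]. Speed limits (rad/s): [2.57, 2.57, 3.14, 3.14, 3.14, 3.14].

## Interface

Orientations are given as a unit quaternion [w, x, y, z].
In Python, from plant import env, vision gives the robot as it stands. The module is installed in compiled form; this text tells all that it offers.
- The arm moves only by the tool apply_moves, never from a script. Its argument "motion" is a list of rows, each an object of numbers: "claw": the opening, from -1 (shut) to 1 (fully open); "x", "y", "z": the shift along the tool's x, y, z each as a share of 3 cm, from -1 to 1; "ax", "ay", "az": the turn, a rotation vector about the tool's x, y, z each as a share of 0.08 rad, from -1 to 1. In form: [{"claw": .., "x": .., "y": .., "z": .., "ax": .., "ay": .., "az": ..}, ...]. A call has 1 to 5 rows; each row shifts and turns the commanded pose from where the row before left it, along the tool's axes as they then stand; what a row does not reach is not made up. A row lasts 1/12 s, in which the tool goes at most 41.7 mm and 7.16 degrees, less where a joint would pass 70% of its speed; a pose out of reach is approached as far as the arm can. A call with a number of a shift or a turn outside -1 to 1 is refused whole. A call with a gripper value outside its range is refused whole. The fingers move at their own pace and stop on an object; "grip_force" is the grip in N (left out, the last holds). Time passes only in rows, so rows that do not move let the fingers close. It gives the time, the measured TCP pose, the force, the opening and the grip force at its end, in the units of the state.
- env.read_state(): the state, without advancing time (a new reading comes with each control period).
- vision.get_image(name): name is "scene" or "top" or "wrist"; returns a dict with "frame" (384x512x3 uint8, blue, green, red), "mtx" (3x3 intrinsics, pixels), "cam_to_world" (4x4, takes a point from camera to world coordinates). Camera axes: x right, y down, z forward; pixel columns grow to the right and rows downward; lengths in mm; the calibration is good to about 2 mm. A picture is of the moment at which its call begins. There is no depth.
- env.job_done(): hands the job in; it is judged then, once.
The state is a dict: "time": time; "q": joint angles; "qd": joint speeds; "tau": joint torques, N m; "position": TCP position; "tcp_rot": TCP orientation; "wrist_force": force on the tool from outside, world axes, zero at the start; "wrist_torque": the same for the moment, N m; "gripper_width": opening from 0.0 (shut) to 1.0 (fully open); "grip_force": force on a finger pad.
Only numpy, scipy, OpenCV 4.12 (cv2) and the standard library are available. Lean on these libraries where they do the work, as an engineer would, in place of code of your own. Each camera call takes 0.05 s, during which the arm holds its last target. There are 200 camera calls.

## Working session

There is one attempt and no reset: what is moved stays moved. The work goes in short steps, Python scripts to look and compute and a tool call to move; the robot and the scene stay as the last step left them, time stands still between calls to the robot, and variables do not carry over. Pictures are saved under pics/ and viewed, at most 14 in all, crops included, and the job is handed in when it is done.

Besides the shell and the picture viewer there is one more tool, called as name([rows], argument=value, ...), one row to a line, values as JSON. apply_moves: Moves the arm, as the interface text tells. Shift numbers are shares of 3 cm and turn numbers shares of 0.08 rad, none past 1 either way. Its arguments: {"type":"object","properties":{"motion":{"type":"array","items":{"type":"object","properties":{"claw":{"type":"number"},"x":{"type":"number"},"y":{"type":"number"},"z":{"type":"number"},"ax":{"type":"number"},"ay":{"type":"number"},"az":{"type":"number"}}}},"grip_force":{"type":"number"}},"required":["motion"]}

```bash
mkdir -p pics; cat > h.py <<'E'
import numpy as np, cv2
from plant import env, vision
from scipy.spatial.transform import Rotation as R
def px2w(im,u,v,z):
    T=im["cam_to_world"];K=im["mtx"]
    d=T[:3,:3]@np.linalg.solve(K,[u,v,1.]);o=T[:3,3]
    return o+d*(z-o[2])/d[2]
def w2px(im,p):
    T=np.linalg.inv(im["cam_to_world"]);c=T[:3,:3]@np.asarray(p,float)+T[:3,3]
    q=im["mtx"]@c;return q[:2]/q[2]
E
python3 - <<'E'
from h import *
s=env.read_state();print({k:np.round(v,3).tolist() for k,v in s.items()})
for n in("scene","top"):
    im=vision.get_image(n);cv2.imwrite(f"pics/{n}0.png",im["frame"]);np.savez(f"{n}0.npz",**im)
    print(n,np.round(im["mtx"],1).tolist(),np.round(im["cam_to_world"],3).tolist())
E
ls
```

```text
{'time': 0.0, 'q': [1.085, 0.327, -0.194, 1.052, 0.0, 1.437], 'qd': [-0.0, 0.001, 0.0, 0.001, -0.0, -0.001], 'tau': [0.0, -44.34, 26.244, 0.016, -0.0, -0.0], 'position': [189.227, 515.831, 252.503], 'tcp_rot': [-0.0, 0.175, 0.985, -0.001], 'wrist_force': [-0.436, 0.227, 0.087], 'wrist_torque': [-0.075, 0.007, -0.004], 'grip_force': 0.0, 'gripper_width': 0.999}
scene [[347.2, 0.0, 249.8], [0.0, 347.2, 192.6], [0.0, 0.0, 1.0]] [[-0.66, 0.455, -0.598, 1170.116], [0.752, 0.409, -0.517, 542.21], [0.009, -0.791, -0.612, 714.103], [0.0, 0.0, 0.0, 1.0]]
top [[494.8, 0.0, 254.2], [0.0, 494.8, 200.5], [0.0, 0.0, 1.0]] [[0.023, -0.995, 0.096, 370.056], [-1.0, -0.023, -0.001, 10.24], [0.004, -0.096, -0.995, 1577.005], [0.0, 0.0, 0.0, 1.0]]
h.py
pics
scene0.npz
top0.npz
```

View pics/top0.png

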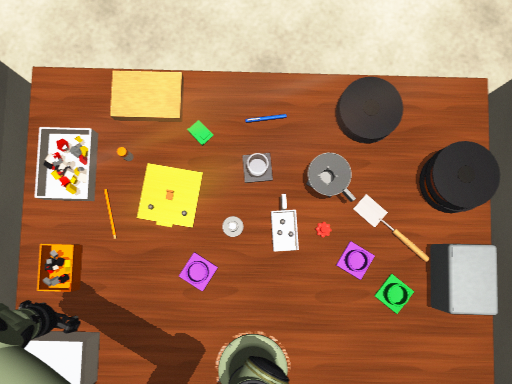

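View pics/scene0.png

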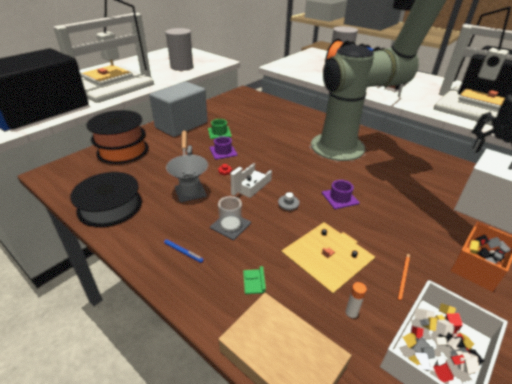

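```bash
python3 - <<'E'
from h import *
im=cv2.imread("pics/top0.png");sc=cv2.imread("pics/scene0.png")
c=lambda i,u,v,w,h,s:cv2.resize(i[v:v+h,u:u+w],(w*s,h*s),interpolation=cv2.INTER_CUBIC)
a=c(im,130,155,80,75,5);b=c(im,215,145,80,75,5)
d=c(im,265,145,100,75,4);e=c(sc,215,160,100,75,4)
m=np.vstack([np.hstack([a,c(im,262,185,80,75,5)]),np.hstack([c(im,300,145,80,45,5),c(im,215,145,80,45,5)])])
cv2.imwrite("pics/crop1.png",m);print(m.shape)
E
```

```text
(600, 800, 3)
```

View pics/crop1.png

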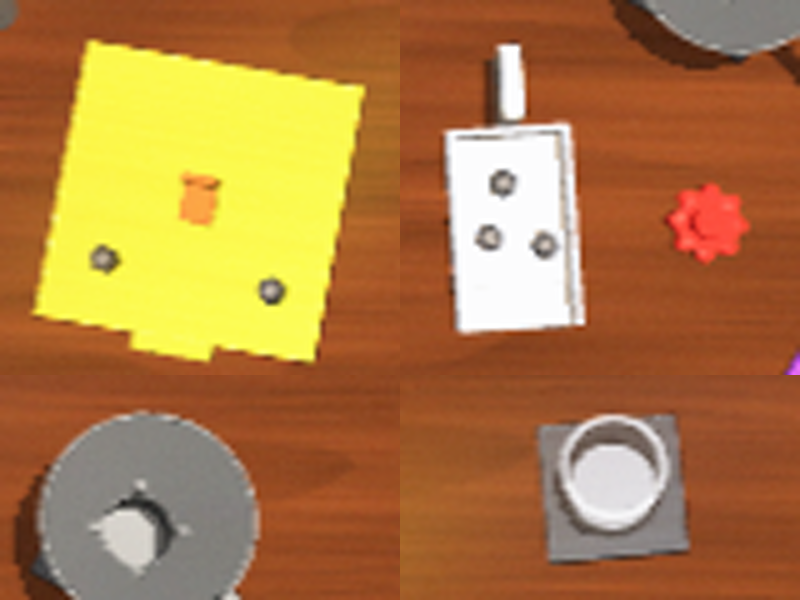

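```bash
python3 - <<'E'
from h import *
im=dict(np.load("top0.npz"));sc=dict(np.load("scene0.npz"))
A=lambda x,y:(130+x/5-.4,155+y/5-.4);B=lambda x,y:(262+(x-400)/5-.4,185+y/5-.4)
C=lambda x,y:(300+x/5-.4,145+(y-375)/5-.4);D=lambda x,y:(215+(x-400)/5-.4,145+(y-375)/5-.4)
def p(n,uv,z): 
    w=px2w(im,*uv,z); print(n,np.round(w[:2],1),"scene px",np.round(w2px(sc,w),0)); return w
p("P1",A(104,258),18);p("P2",A(271,291),18)
p("Lprint",A(200,200),26)
for n,x,y in(("c1",90,42),("c2",363,88),("c3",315,360),("c4",35,315)):p(n,A(x,y),4)
p("jar rim",D(613,472),88);p("jar foot",D(614,489),8)
f=p("funnel rim",C(148.5,520),106);h=p("fun handle end",(351,197.5),118);print(h-f)
p("lid",(232.5,226),46)
p("hand far",B(509,45),105);p("hand near",B(512,120),105)
p("BL",B(446,130),40);p("BR",B(570,124),40);p("FL",B(458,330),40);p("FR",B(582,323),40)
for n,x,y in(("S1",503,183),("S2",488,238),("S3",543,245)):p(n,B(x,y),18)
p("glue",(122,151),95);p("knob",(323.5,229.5),28);p('jar',D(613,472),88)
E
```

```text
P1 [494.9 335.4] scene px [355. 251.]
P2 [476.5 229.2] scene px [324. 229.]
Lprint [532.3 274.9] scene px [328. 246.]
c1 [635.1 353.4] scene px [333. 291.]
c2 [609.4 176.9] scene px [282. 249.]
c3 [434.2 201.6] scene px [323. 221.]
c4 [458.6 380.6] scene px [375. 256.]
jar rim [625.8   1.5] scene px [231. 202.]
jar foot [6.285e+02 1.000e-01] scene px [231. 223.]
funnel rim [ 598.7 -215.6] scene px [187. 164.]
fun handle end [ 526.7 -278.8] scene px [191. 146.]
[-71.95053552 -63.16187974  12.        ]
lid [437.2  73.2] scene px [289. 193.]
hand far [535.1 -78.9] scene px [232. 173.]
hand near [490.1 -81.4] scene px [242. 166.]
BL [488.2 -44.5] scene px [251. 187.]
BR [ 493.7 -121.7] scene px [232. 179.]
FL [364.4 -54.4] scene px [272. 170.]
FR [ 370.5 -131. ] scene px [254. 163.]
S1 [457.2 -81.9] scene px [248. 184.]
S2 [422.3 -73. ] scene px [257. 180.]
S3 [ 418.8 -107.7] scene px [250. 176.]
glue [654.7 412.8] scene px [359. 286.]
knob [ 433.7 -211. ] scene px [226. 165.]
jar [625.8   1.5] scene px [231. 202.]
```

apply_moves([
  {"az": -1, "claw": 1},
  {"az": -1, "claw": 1},
  {"az": -1, "claw": 1},
  {"az": -1, "claw": 1},
  {"az": -1, "claw": 1},
])

```text
schema error: expected keys claw, x, y, z, ax, ay, az
```

apply_moves([
  {"az": -1, "claw": 1},
  {"az": -1, "claw": 1},
  {"az": -1, "claw": 1},
  {"az": -1, "claw": 1},
  {"az": -1, "claw": 1},
])

```text
schema error: expected keys claw, x, y, z, ax, ay, az
```

apply_moves([
  {"az": -1, "claw": 1},
  {"az": -1, "claw": 1},
  {"az": -1, "claw": 1},
  {"az": -0.4, "claw": 1},
])

```text
schema error: expected keys claw, x, y, z, ax, ay, az
```

apply_moves([
  {"x": 0.313, "y": -0.976, "claw": 1},
  {"x": 0.313, "y": -0.976, "claw": 1},
  {"x": 0.313, "y": -0.976, "claw": 1},
  {"x": 0.313, "y": -0.976, "claw": 1},
  {"x": 0.313, "y": -0.976, "claw": 1},
])

```text
schema error: expected keys claw, x, y, z, ax, ay, az
```

apply_moves([
  {"x": 0.313, "y": -0.976, "claw": 1},
  {"x": 0.313, "y": -0.976, "claw": 1},
  {"x": 0.313, "y": -0.976, "claw": 1},
  {"x": 0.313, "y": -0.976, "claw": 1},
  {"x": 0.313, "y": -0.976, "claw": 1},
])

```text
schema error: expected keys claw, x, y, z, ax, ay, az
```

apply_moves([
  {"claw": 1, "x": 0, "y": 0, "z": 0, "ax": 0, "ay": 0, "az": -1},
  {"claw": 1, "x": 0, "y": 0, "z": 0, "ax": 0, "ay": 0, "az": -1},
  {"claw": 1, "x": 0, "y": 0, "z": 0, "ax": 0, "ay": 0, "az": -1},
  {"claw": 1, "x": 0, "y": 0, "z": 0, "ax": 0, "ay": 0, "az": -1},
  {"claw": 1, "x": 0, "y": 0, "z": 0, "ax": 0, "ay": 0, "az": -1},
])

```text
time: 0.52
position: [189.3, 516.0, 252.8]
tcp_rot: [-0.0, -0.026, 1.0, -0.0]
wrist_force: [0.2, 0.7, -0.7]
gripper_width: 1.002
grip_force: 0.0
```

apply_moves([
  {"claw": 1, "x": 0, "y": 0, "z": 0, "ax": 0, "ay": 0, "az": -1},
  {"claw": 1, "x": 0, "y": 0, "z": 0, "ax": 0, "ay": 0, "az": -1},
  {"claw": 1, "x": 0, "y": 0, "z": 0, "ax": 0, "ay": 0, "az": -1},
  {"claw": 1, "x": 0, "y": 0, "z": 0, "ax": 0, "ay": 0, "az": -1},
  {"claw": 1, "x": 0, "y": 0, "z": 0, "ax": 0, "ay": 0, "az": -1},
])

```text
time: 0.93
position: [189.4, 516.0, 252.8]
tcp_rot: [-0.0, -0.224, 0.975, -0.0]
wrist_force: [-1.4, 0.6, 0.0]
gripper_width: 1.0
grip_force: 0.0
```

apply_moves([
  {"claw": 1, "x": 0, "y": 0, "z": 0, "ax": 0, "ay": 0, "az": -1},
  {"claw": 1, "x": 0, "y": 0, "z": 0, "ax": 0, "ay": 0, "az": -1},
  {"claw": 1, "x": 0, "y": 0, "z": 0, "ax": 0, "ay": 0, "az": -1},
  {"claw": 1, "x": 0, "y": 0, "z": 0, "ax": 0, "ay": 0, "az": -0.4},
])

```text
time: 1.27
position: [189.4, 516.0, 252.8]
tcp_rot: [-0.0, -0.354, 0.935, -0.0]
wrist_force: [-0.1, 0.1, -0.5]
gripper_width: 1.003
grip_force: 0.0
```

apply_moves([
  {"claw": 1, "x": 0.31, "y": -0.98, "z": 0, "ax": 0, "ay": 0, "az": 0},
  {"claw": 1, "x": 0.31, "y": -0.98, "z": 0, "ax": 0, "ay": 0, "az": 0},
  {"claw": 1, "x": 0.31, "y": -0.98, "z": 0, "ax": 0, "ay": 0, "az": 0},
  {"claw": 1, "x": 0.31, "y": -0.98, "z": 0, "ax": 0, "ay": 0, "az": 0},
  {"claw": 1, "x": 0.31, "y": -0.98, "z": 0, "ax": 0, "ay": 0, "az": 0},
])

```text
time: 1.68
position: [251.5, 373.7, 252.9]
tcp_rot: [-0.0, -0.353, 0.936, -0.0]
wrist_force: [0.7, 0.5, 0.8]
gripper_width: 1.004
grip_force: 0.0
```

apply_moves([
  {"claw": 1, "x": 0.31, "y": -0.98, "z": 0, "ax": 0, "ay": 0, "az": 0},
  {"claw": 1, "x": 0.31, "y": -0.98, "z": 0, "ax": 0, "ay": 0, "az": 0},
  {"claw": 1, "x": 0.31, "y": -0.98, "z": 0, "ax": 0, "ay": 0, "az": 0},
  {"claw": 1, "x": 0.31, "y": -0.98, "z": 0, "ax": 0, "ay": 0, "az": 0},
  {"claw": 1, "x": 0.31, "y": -0.98, "z": 0, "ax": 0, "ay": 0, "az": 0},
])

```text
time: 2.1
position: [313.5, 232.5, 253.1]
tcp_rot: [-0.0, -0.353, 0.936, -0.0]
wrist_force: [0.9, -0.6, -0.7]
gripper_width: 1.002
grip_force: 0.0
```

apply_moves([
  {"claw": 1, "x": 0.31, "y": -0.98, "z": 0, "ax": 0, "ay": 0, "az": 0},
  {"claw": 1, "x": 0.31, "y": -0.98, "z": 0, "ax": 0, "ay": 0, "az": 0},
  {"claw": 1, "x": 0.31, "y": -0.98, "z": 0, "ax": 0, "ay": 0, "az": 0},
  {"claw": 1, "x": 0.31, "y": -0.98, "z": 0, "ax": 0, "ay": 0, "az": 0},
  {"claw": 1, "x": 0.31, "y": -0.98, "z": 0, "ax": 0, "ay": 0, "az": 0},
])

```text
time: 2.52
position: [375.6, 91.4, 253.2]
tcp_rot: [-0.0, -0.352, 0.936, 0.0]
wrist_force: [1.3, 0.3, 0.2]
gripper_width: 0.999
grip_force: 0.0
```

apply_moves([
  {"claw": 1, "x": 0.31, "y": -0.98, "z": 0, "ax": 0, "ay": 0, "az": 0},
  {"claw": 1, "x": 0.31, "y": -0.98, "z": 0, "ax": 0, "ay": 0, "az": 0},
  {"claw": 1, "x": 0.31, "y": -0.98, "z": 0, "ax": 0, "ay": 0, "az": 0},
  {"claw": 1, "x": 0.31, "y": -0.98, "z": 0, "ax": 0, "ay": 0, "az": 0},
  {"claw": 1, "x": 0.31, "y": -0.98, "z": 0, "ax": 0, "ay": 0, "az": 0},
])

```text
time: 2.93
position: [437.6, -49.8, 253.0]
tcp_rot: [-0.0, -0.352, 0.936, 0.0]
wrist_force: [0.5, 0.5, -0.0]
gripper_width: 0.999
grip_force: 0.0
```

apply_moves([
  {"claw": 1, "x": 0.31, "y": -0.98, "z": 0, "ax": 0, "ay": 0, "az": 0},
  {"claw": 1, "x": 0.31, "y": -0.98, "z": 0, "ax": 0, "ay": 0, "az": 0},
  {"claw": 1, "x": 0, "y": 0, "z": 0, "ax": 0, "ay": 0, "az": 0},
  {"claw": 1, "x": 0, "y": 0, "z": 0, "ax": 0, "ay": 0, "az": 0},
])

```text
time: 3.27
position: [462.3, -105.8, 252.7]
tcp_rot: [-0.0, -0.351, 0.936, 0.001]
wrist_force: [-0.5, 0.4, 0.1]
gripper_width: 1.0
grip_force: 0.0
```

```bash
cat >> h.py <<'E'
def snap(n,tag):
    im=vision.get_image(n);cv2.imwrite(f"pics/{tag}.png",im["frame"]);np.savez(f"{tag}.npz",**im);return im
def to(p,yaw=None):
    "print tool-frame shift (3cm units) and az units to reach TCP p, tool y at yaw deg"
    s=env.read_state();q=s["tcp_rot"];r=R.from_quat([q[1],q[2],q[3],q[0]]);M=r.as_matrix()
    d=M.T@(np.asarray(p)-s["position"])/30
    print("t",s["time"],"pos",np.round(s["position"],1),"z",np.round(M[:,2],3),"yaw",round(np.degrees(np.arctan2(M[1,1],M[0,1])),1),"shift",np.round(d,3),"F",np.round(s["wrist_force"],1),"w",round(s["gripper_width"]*85,1))
    if yaw is not None:
        y=np.degrees(np.arctan2(M[1,1],M[0,1]));e=(yaw-y+90)%180-90;print("az",-np.radians(e)/.08)
        e=np.radians(e);c,s_=np.cos(e),np.sin(e);N=np.array([[c,-s_,0],[s_,c,0],[0,0,1]])@M
        print("shift after turn",np.round(N.T@M@d,3))
E
python3 - <<'E'
from h import *
im=snap("wrist","w1");print(np.round(im["mtx"],1).tolist(),np.round(im["cam_to_world"],2).tolist())
E
```

```text
[[329.7, 0.0, 259.3], [0.0, 329.7, 191.8], [0.0, 0.0, 1.0]] [[-0.66, 0.72, 0.22, 405.63], [0.75, 0.63, 0.19, -154.26], [0.0, 0.29, -0.96, 372.82], [0.0, 0.0, 0.0, 1.0]]
```

apply_moves([
  {"claw": 1, "x": 0.38, "y": -1, "z": 0, "ax": 0, "ay": 0, "az": 0},
  {"claw": 1, "x": 0.38, "y": -1, "z": 0, "ax": 0, "ay": 0, "az": 0},
  {"claw": 1, "x": 0.38, "y": -1, "z": 0, "ax": 0, "ay": 0, "az": 0},
  {"claw": 1, "x": 0.38, "y": -1, "z": 0, "ax": 0, "ay": 0, "az": 0},
  {"claw": 1, "x": 0.38, "y": -1, "z": 0, "ax": 0, "ay": 0, "az": 0},
])

```text
time: 3.73
position: [518.5, -254.5, 253.3]
tcp_rot: [-0.0, -0.353, 0.935, 0.0]
wrist_force: [1.3, -0.2, 0.6]
gripper_width: 1.002
grip_force: 0.0
```

apply_moves([
  {"claw": 1, "x": 0, "y": -0.75, "z": 0, "ax": 0, "ay": 0, "az": 0},
  {"claw": 1, "x": 0, "y": 0, "z": 0, "ax": 0, "ay": 0, "az": 0},
  {"claw": 1, "x": 0, "y": 0, "z": 0, "ax": 0, "ay": 0, "az": 0},
])

```text
time: 3.98
position: [533.2, -271.2, 252.7]
tcp_rot: [-0.0, -0.353, 0.936, 0.001]
wrist_force: [0.0, 0.2, 0.7]
gripper_width: 0.997
grip_force: 0.0
```

```bash
python3 - <<'E'
from h import *
im=snap("wrist","w2");a=cv2.imread("pics/w1.png")
m=np.vstack([a,im["frame"]]);m=cv2.resize(m,None,fx=.78,fy=.78,interpolation=cv2.INTER_AREA);cv2.imwrite("pics/v4.png",m);print(m.shape)
to([532.6,-273.7,109],131.3)
E
```

```text
(599, 399, 3)
t 4.0333 pos [ 532.7 -270.4  252.8] z [-0.002  0.001 -1.   ] yaw 131.3 shift [ 0.075 -0.09   4.794] F [0.2 0.6 0.4] w 85.3
az 0.008123991618784462
shift after turn [ 0.075 -0.09   4.794]
```

View pics/v4.png

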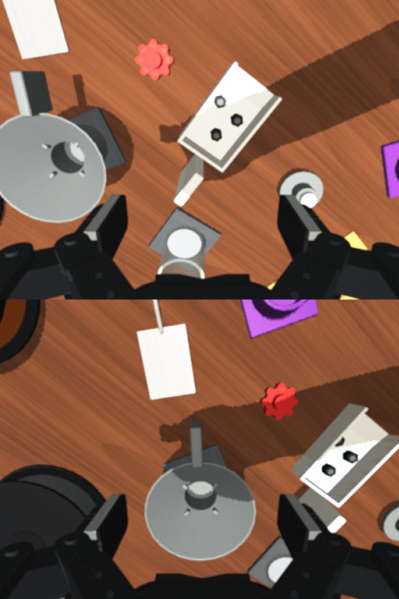

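```bash
python3 - <<'E'
from h import *
im=dict(np.load("w2.npz"));c=np.array([598.7,-215.6]);a=np.radians(41.3)
X=np.array([np.cos(a),np.sin(a)]);Y=np.array([-X[1],X[0]])
t=np.linspace(0,6.28,200);P=np.array([w2px(im,[*(c+66*(np.cos(k)*X+np.sin(k)*Y)),106]) for k in t])
print("rim exp",P.min(0),P.max(0))
for x,y,z in((-107,6,118),(-107,-6,118),(-70,6,118),(-70,-6,118),(-107,0,118)):print(x,y,w2px(im,[*(c+x*X+y*Y),z]))
f=im["frame"]
g=cv2.cvtColor(f,cv2.COLOR_BGR2HSV);m=((g[...,1]<60)).astype(np.uint8)
for v in(162,170,178,186,194,200):
    r=m[v,225:285];i=np.where(r)[0];print(v,225+i.min() if len(i) else 0,225+i.max() if len(i) else 0,f[v,236:266:2,1])
for v in (220,260,270,280):
    r=np.where(m[v,150:360])[0];print(v,r.min()+150,r.max()+150)
r=np.where(m[200:360,257])[0];print(r.min()+200,r.max()+200)
E
```

```text
rim exp [183.89865824 205.88098293] [328.27078227 333.62771668]
-107 6 [263.37741856 161.77613703]
-107 -6 [248.11454443 161.7687739 ]
-70 6 [263.17418948 206.16294342]
-70 -6 [248.5243496  206.15970369]
-107 0 [255.74632429 161.77245563]
162 245 257 [48 44 45 49 49 57 53 56 55 56 56 46 47 51 47]
170 243 258 [ 50  45  49  48  94 115 117 118 119 117 105  59  46  46  43]
178 244 258 [ 46  45  45  49  87 114 112 117 116 118 109  70  44  46  47]
186 244 279 [ 53  49  51  47  70 108 112 115 116 116 115  82  42  44  44]
194 245 282 [ 46  47  48  48  64 106 115 112 115 114 113  85  62  67  67]
200 237 284 [ 44  45  57  58  68  97 113 116 113 114 115  93  66  66  69]
220 213 298
260 151 359
270 150 359
280 150 359
200 359
```

apply_moves([
  {"claw": 1, "x": 0, "y": 0, "z": 0, "ax": 0, "ay": 0, "az": -0.44},
  {"claw": 1, "x": 0.08, "y": -0.18, "z": 1, "ax": 0, "ay": 0, "az": 0},
  {"claw": 1, "x": 0, "y": 0, "z": 1, "ax": 0, "ay": 0, "az": 0},
  {"claw": 1, "x": 0, "y": 0, "z": 0.8, "ax": 0, "ay": 0, "az": 0},
  {"claw": 1, "x": 0, "y": 0, "z": 0, "ax": 0, "ay": 0, "az": 0},
])

```text
time: 4.45
position: [531.7, -273.6, 164.6]
tcp_rot: [-0.003, -0.37, 0.929, 0.004]
wrist_force: [-0.1, 0.9, -0.0]
gripper_width: 0.998
grip_force: 0.0
```

apply_moves([
  {"claw": 1, "x": 0, "y": 0, "z": 0.7, "ax": 0, "ay": 0, "az": 0},
  {"claw": 1, "x": 0, "y": 0, "z": 0.7, "ax": 0, "ay": 0, "az": 0},
  {"claw": 1, "x": 0, "y": 0, "z": 0.6, "ax": 0, "ay": 0, "az": 0},
  {"claw": 1, "x": 0, "y": 0, "z": 0, "ax": 0, "ay": 0, "az": 0},
])

```text
time: 4.78
position: [533.4, -275.1, 107.5]
tcp_rot: [-0.001, -0.369, 0.929, 0.002]
wrist_force: [-0.9, -0.3, -0.1]
gripper_width: 0.998
grip_force: 0.0
```

```bash
python3 - <<'E'
from h import *
im=snap("wrist","w3");to([534.7,-276,109],133.3)
E
```

```text
t 4.8333 pos [ 534.2 -275.8  109.2] z [-0.002  0.002 -1.   ] yaw 133.4 shift [-0.009 -0.017  0.007] F [ 0.3 -0.3 -0.8] w 85.2
az 0.012554222034458445
shift after turn [-0.009 -0.017  0.007]
```

View pics/w3.png

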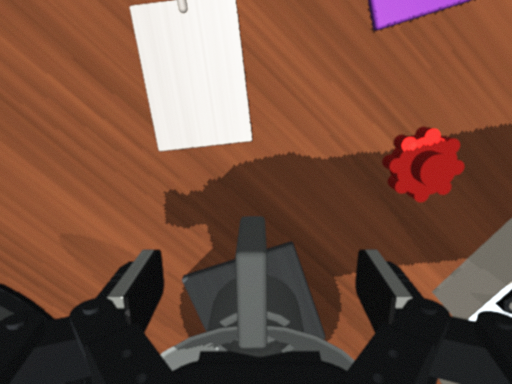

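apply_moves([
  {"claw": 1, "x": 0, "y": -0.1, "z": 0, "ax": 0, "ay": 0, "az": 0},
  {"claw": -1, "x": 0, "y": 0, "z": 0, "ax": 0, "ay": 0, "az": 0},
  {"claw": -1, "x": 0, "y": 0, "z": 0, "ax": 0, "ay": 0, "az": 0},
  {"claw": -1, "x": 0, "y": 0, "z": 0, "ax": 0, "ay": 0, "az": 0},
  {"claw": -1, "x": 0, "y": 0, "z": 0, "ax": 0, "ay": 0, "az": 0},
], grip_force=90)

```text
time: 5.25
position: [537.6, -280.1, 110.1]
tcp_rot: [0.0, -0.369, 0.93, -0.001]
wrist_force: [0.6, 0.2, -0.5]
gripper_width: 0.447
grip_force: 0.0
```

apply_moves([
  {"claw": -1, "x": 0, "y": 0, "z": 0, "ax": 0, "ay": 0, "az": 0},
  {"claw": -1, "x": 0, "y": 0, "z": 0, "ax": 0, "ay": 0, "az": 0},
  {"claw": -1, "x": 0, "y": 0, "z": 0, "ax": 0, "ay": 0, "az": 0},
  {"claw": -1, "x": 0, "y": 0, "z": 0, "ax": 0, "ay": 0, "az": 0},
  {"claw": -1, "x": 0, "y": 0, "z": 0, "ax": 0, "ay": 0, "az": 0},
])

```text
time: 5.67
position: [537.3, -279.8, 109.5]
tcp_rot: [0.0, -0.369, 0.93, -0.0]
wrist_force: [0.2, 0.1, 2.7]
gripper_width: 0.124
grip_force: 87.4
```

apply_moves([
  {"claw": -1, "x": 0, "y": 0, "z": 0, "ax": 0, "ay": 0, "az": 0},
  {"claw": -1, "x": 0, "y": 0, "z": 0, "ax": 0, "ay": 0, "az": 0},
  {"claw": -1, "x": 0, "y": 0, "z": 0, "ax": 0, "ay": 0, "az": 0},
])

```text
time: 5.92
position: [537.3, -279.9, 109.5]
tcp_rot: [0.0, -0.369, 0.93, -0.0]
wrist_force: [-0.1, 0.4, 3.9]
gripper_width: 0.127
grip_force: 87.5
```

apply_moves([
  {"claw": -1, "x": 0, "y": 0, "z": -0.3, "ax": 0, "ay": 0, "az": 0},
  {"claw": -1, "x": 0, "y": 0, "z": -0.7, "ax": 0, "ay": 0, "az": 0},
  {"claw": -1, "x": 0, "y": 0, "z": -0.8, "ax": 0, "ay": 0, "az": 0},
  {"claw": -1, "x": 0, "y": 0, "z": -0.8, "ax": 0, "ay": 0, "az": 0},
  {"claw": -1, "x": 0, "y": 0, "z": -0.7, "ax": 0, "ay": 0, "az": 0},
])

```text
time: 6.33
position: [537.1, -279.8, 209.8]
tcp_rot: [-0.0, -0.369, 0.93, -0.0]
wrist_force: [0.2, -0.1, -1.2]
gripper_width: 0.124
grip_force: 87.4
```

apply_moves([
  {"claw": -1, "x": 0, "y": 0, "z": 0, "ax": 0, "ay": 0, "az": 0},
  {"claw": -1, "x": 0, "y": 0, "z": 0, "ax": 0, "ay": 0, "az": 0},
])

```text
time: 6.5
position: [537.8, -280.3, 209.5]
tcp_rot: [0.001, -0.369, 0.93, -0.001]
wrist_force: [0.1, 0.3, -1.6]
gripper_width: 0.125
grip_force: 87.5
```

```bash
python3 - <<'E'
from h import *
w=snap("wrist","w4");t=snap("top","t4")
to([537,-280,210],133.3)
m=np.hstack([cv2.resize(w["frame"],(400,300)),cv2.resize(t["frame"][130:230,265:400],(400,300))]);cv2.imwrite("pics/v6.png",m)
E
```

```text
t 6.6 pos [ 536.5 -279.4  207.2] z [-0.002  0.001 -1.   ] yaw 133.3 shift [ 0.002 -0.024 -0.095] F [-0.4 -0.3 -0.9] w 10.6
az -0.004861362958803353
shift after turn [ 0.002 -0.024 -0.095]
```

View pics/v6.png

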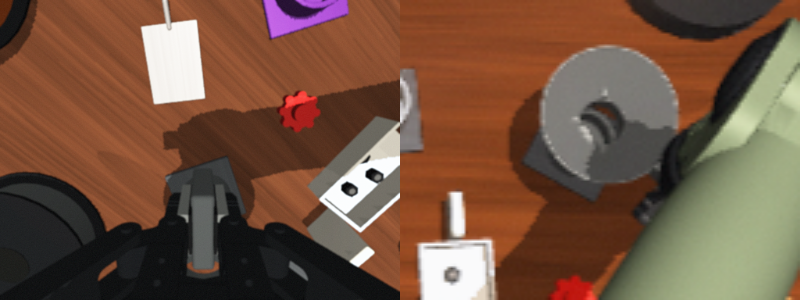

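```bash
python3 - <<'E'
from h import *
t=dict(np.load("t4.npz"));c=px2w(t,335.4,167.8,203.7);p=np.array([536.5,-279.4]);d=c[:2]-p
print(c,d,np.hypot(*d),np.degrees(np.arctan2(d[1],d[0])))
# fit rim by optimising center: edge gradient along projected circle (left/upper arc)
g=cv2.GaussianBlur(cv2.cvtColor(t["frame"],cv2.COLOR_BGR2GRAY),(0,0),.8).astype(np.float32)
S=cv2.cvtColor(t["frame"],cv2.COLOR_BGR2HSV)[...,1].astype(np.float32);S=cv2.GaussianBlur(S,(0,0),.7)
def sc(cx,cy):
    a=np.radians(np.arange(-40,200,3)) # far-from-arm arc, world angles
    P=lambda r:np.array([w2px(t,[cx+r*np.cos(k),cy+r*np.sin(k),203.7]) for k in a],np.float32)
    f=lambda P:cv2.remap(S,P[:,:1].copy(),P[:,1:].copy(),1).mean()
    return f(P(70))-f(P(62))
b=max((sc(x,y),x,y) for x in np.arange(c[0]-8,c[0]+8.1,1) for y in np.arange(c[1]-8,c[1]+8.1,1));print(b)
d=np.array(b[1:])-p;print(d,np.hypot(*d),np.degrees(np.arctan2(d[1],d[0])))
# same for jar rim with t0
t=dict(np.load("top0.npz"))
print(px2w(t,257.2,164,88))
E
```

```text
[ 600.34341673 -217.6368748   203.7       ] [63.84341673 61.7631252 ] 88.82941795237261 44.05115588136721
(np.float32(108.10176), np.float64(600.3434167282517), np.float64(-216.63687480203018))
[63.84341673 62.7631252 ] 89.52760325259041 44.511126026291144
[625.78808635   1.47924686  88.        ]
```

apply_moves([
  {"claw": -1, "x": -0.4, "y": 0.34, "z": 0, "ax": 0, "ay": 0, "az": 0},
  {"claw": -1, "x": -0.7, "y": 0.58, "z": 0, "ax": 0, "ay": 0, "az": 0},
  {"claw": -1, "x": -0.8, "y": 0.66, "z": 0, "ax": 0, "ay": 0, "az": 0},
  {"claw": -1, "x": -0.8, "y": 0.66, "z": 0, "ax": 0, "ay": 0, "az": 0},
  {"claw": -1, "x": -0.8, "y": 0.66, "z": 0, "ax": 0, "ay": 0, "az": 0},
])

```text
time: 7.02
position: [552.9, -142.2, 206.6]
tcp_rot: [-0.001, -0.369, 0.93, 0.001]
wrist_force: [0.8, -0.2, -1.1]
gripper_width: 0.122
grip_force: 87.5
```

apply_moves([
  {"claw": -1, "x": -0.8, "y": 0.66, "z": 0, "ax": 0, "ay": 0, "az": 0},
  {"claw": -1, "x": -0.7, "y": 0.58, "z": 0, "ax": 0, "ay": 0, "az": 0},
  {"claw": -1, "x": -0.64, "y": 0.55, "z": 0, "ax": 0, "ay": 0, "az": 0},
  {"claw": -1, "x": 0, "y": 0, "z": 0, "ax": 0, "ay": 0, "az": 0},
  {"claw": -1, "x": 0, "y": 0, "z": 0, "ax": 0, "ay": 0, "az": 0},
])

```text
time: 7.43
position: [563.0, -59.3, 207.0]
tcp_rot: [-0.001, -0.37, 0.929, 0.001]
wrist_force: [0.1, -0.6, -0.7]
gripper_width: 0.127
grip_force: 87.5
```

```bash
python3 - <<'E'
from h import *
t=snap("top","t5");s=snap("scene","s5");w=snap("wrist","w5");to([563,-61,144.5])
m=np.hstack([cv2.resize(s["frame"][120:270,150:350],(400,300)),cv2.resize(t["frame"][130:230,200:333],(400,300))]);cv2.imwrite("pics/v7.png",m)
E
```

```text
t 7.5833 pos [563.5 -61.7 207.6] z [-0.001 -0.    -1.   ] yaw 133.2 shift [-0.007  0.027  2.103] F [ 0.3 -0.7  0.1] w 10.5
```

View pics/v7.png

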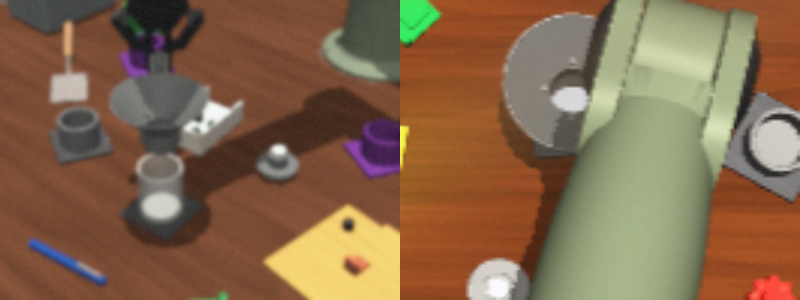

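apply_moves([
  {"claw": -1, "x": 0, "y": 0.02, "z": 0.5, "ax": 0, "ay": 0, "az": 0},
  {"claw": -1, "x": 0, "y": 0, "z": 0.5, "ax": 0, "ay": 0, "az": 0},
  {"claw": -1, "x": 0, "y": 0, "z": 0.4, "ax": 0, "ay": 0, "az": 0},
  {"claw": -1, "x": 0, "y": 0, "z": 0.3, "ax": 0, "ay": 0, "az": 0},
  {"claw": -1, "x": 0, "y": 0, "z": 0.2, "ax": 0, "ay": 0, "az": 0},
])

```text
time: 8.0
position: [562.8, -61.8, 150.0]
tcp_rot: [-0.001, -0.368, 0.93, 0.0]
wrist_force: [0.4, -0.7, -1.8]
gripper_width: 0.129
grip_force: 87.6
```

apply_moves([
  {"claw": -1, "x": 0, "y": 0, "z": 0.1, "ax": 0, "ay": 0, "az": 0},
  {"claw": -1, "x": 0, "y": 0, "z": 0.05, "ax": 0, "ay": 0, "az": 0},
  {"claw": -1, "x": 0, "y": 0, "z": 0, "ax": 0, "ay": 0, "az": 0},
  {"claw": -1, "x": 0, "y": 0, "z": 0, "ax": 0, "ay": 0, "az": 0},
])

```text
time: 8.33
position: [564.0, -61.1, 147.3]
tcp_rot: [0.0, -0.369, 0.93, -0.0]
wrist_force: [-1.2, -0.5, -1.5]
gripper_width: 0.126
grip_force: 87.6
```

```bash
python3 - <<'E'
from h import *
s=snap("scene","s6");t=snap("top","t6");to([563,-61,144.5])
E
```

```text
t 8.4333 pos [564.  -61.  147.4] z [ 0.001 -0.    -1.   ] yaw 133.3 shift [0.023 0.024 0.097] F [-0.1 -0.9 -1. ] w 10.5
```

apply_moves([
  {"claw": -1, "x": 0, "y": 0, "z": 0.05, "ax": 0, "ay": 0, "az": 0},
  {"claw": -1, "x": 0, "y": 0, "z": 0.05, "ax": 0, "ay": 0, "az": 0},
  {"claw": -1, "x": 0, "y": 0, "z": 0.03, "ax": 0, "ay": 0, "az": 0},
  {"claw": -1, "x": 0, "y": 0, "z": 0, "ax": 0, "ay": 0, "az": 0},
  {"claw": -1, "x": 0, "y": 0, "z": 0, "ax": 0, "ay": 0, "az": 0},
])

```text
time: 8.85
position: [563.9, -61.2, 144.2]
tcp_rot: [0.001, -0.369, 0.93, -0.0]
wrist_force: [-3.0, -1.0, 7.7]
gripper_width: 0.124
grip_force: 89.0
```

```bash
python3 - <<'E'
from h import *
s=snap("scene","s6");to([563,-61,144.5])
E
```

```text
t 8.9 pos [563.9 -61.2 144.2] z [ 0.001 -0.001 -1.   ] yaw 133.3 shift [ 0.017  0.025 -0.011] F [-4.  -1.1  7.2] w 10.6
```

apply_moves([
  {"claw": -0.4, "x": 0, "y": 0, "z": -0.03, "ax": 0, "ay": 0, "az": 0},
  {"claw": -0.2, "x": 0, "y": 0, "z": 0, "ax": 0, "ay": 0, "az": 0},
  {"claw": 0, "x": 0, "y": 0, "z": 0, "ax": 0, "ay": 0, "az": 0},
  {"claw": 0, "x": 0, "y": 0, "z": 0, "ax": 0, "ay": 0, "az": 0},
  {"claw": 0, "x": 0, "y": 0, "z": 0, "ax": 0, "ay": 0, "az": 0},
])

```text
time: 9.32
position: [563.5, -60.9, 143.6]
tcp_rot: [-0.0, -0.369, 0.93, 0.0]
wrist_force: [-0.0, 0.4, -0.6]
gripper_width: 0.496
grip_force: 0.0
```

apply_moves([
  {"claw": 0, "x": 0, "y": 0, "z": -0.5, "ax": 0, "ay": 0, "az": 0},
  {"claw": 0, "x": 0, "y": 0, "z": -1, "ax": 0, "ay": 0, "az": 0},
  {"claw": 0, "x": 0, "y": 0, "z": -1, "ax": 0, "ay": 0, "az": 0},
  {"claw": 0, "x": 0, "y": 0, "z": -0.5, "ax": 0, "ay": 0, "az": 0},
  {"claw": 0, "x": 0, "y": 0, "z": 0, "ax": 0, "ay": 0, "az": 0},
])

```text
time: 9.73
position: [565.8, -61.4, 237.8]
tcp_rot: [0.003, -0.369, 0.929, -0.002]
wrist_force: [0.4, -0.1, 0.2]
gripper_width: 0.497
grip_force: 0.0
```

```bash
python3 - <<'E'
from h import *
s=snap("scene","s7");t=snap("top","t7")
to([494.9,335.4,235],0);to([476.5,229.2,235],0)
g=t["frame"];m=np.hstack([cv2.resize(s["frame"][120:270,150:350],(400,300)),cv2.resize(g[130:230,125:258],(400,300))]);cv2.imwrite("pics/v8.png",m)
E
```

```text
t 9.8333 pos [563.8 -61.  233.9] z [ 0.001 -0.    -1.   ] yaw 133.3 shift [-7.387 11.194 -0.041] F [-0.3 -0.2 -0.4] w 42.2
az -10.191991306035183
shift after turn [-13.213   2.297  -0.03 ]
t 9.8333 pos [563.8 -61.  233.9] z [ 0.001 -0.    -1.   ] yaw 133.3 shift [-4.513  9.037 -0.041] F [-0.3 -0.2 -0.4] w 42.2
az -10.191991306035183
shift after turn [-9.673  2.91  -0.033]
```

View pics/v8.png

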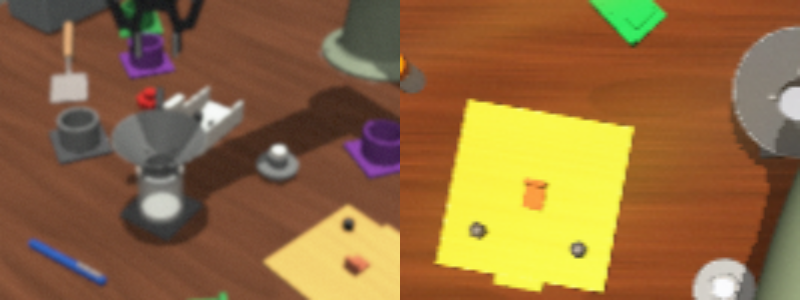

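apply_moves([
  {"claw": 0, "x": -0.45, "y": 0.9, "z": 0, "ax": 0, "ay": 0, "az": 0},
  {"claw": 0, "x": -0.45, "y": 0.9, "z": 0, "ax": 0, "ay": 0, "az": 0},
  {"claw": 0, "x": -0.45, "y": 0.9, "z": 0, "ax": 0, "ay": 0, "az": 0},
  {"claw": 0, "x": -0.45, "y": 0.9, "z": 0, "ax": 0, "ay": 0, "az": 0},
  {"claw": 0, "x": -0.45, "y": 0.9, "z": 0, "ax": 0, "ay": 0, "az": 0},
])

```text
time: 10.25
position: [518.4, 84.7, 231.9]
tcp_rot: [-0.002, -0.369, 0.93, 0.001]
wrist_force: [-0.5, 1.5, -0.2]
gripper_width: 0.499
grip_force: 0.0
```

apply_moves([
  {"claw": 0, "x": -0.45, "y": 0.9, "z": 0.5, "ax": 0, "ay": 0, "az": 0},
  {"claw": 0, "x": -0.45, "y": 0.9, "z": 0.7, "ax": 0, "ay": 0, "az": 0},
  {"claw": 0, "x": -0.45, "y": 0.9, "z": 0.7, "ax": 0, "ay": 0, "az": 0},
  {"claw": 0, "x": -0.45, "y": 0.9, "z": 0.7, "ax": 0, "ay": 0, "az": 0},
  {"claw": 0, "x": -0.45, "y": 0.9, "z": 0.6, "ax": 0, "ay": 0, "az": 0},
])

```text
time: 10.67
position: [474.4, 229.0, 134.8]
tcp_rot: [-0.002, -0.369, 0.93, 0.0]
wrist_force: [1.2, 0.3, -0.1]
gripper_width: 0.496
grip_force: 0.0
```

apply_moves([
  {"claw": 0, "x": 0, "y": 0, "z": 0, "ax": 0, "ay": 0, "az": 0},
  {"claw": 0, "x": 0, "y": 0, "z": 0, "ax": 0, "ay": 0, "az": 0},
])

```text
time: 10.83
position: [474.0, 228.7, 135.1]
tcp_rot: [-0.003, -0.37, 0.929, 0.0]
wrist_force: [0.1, -0.0, -0.4]
gripper_width: 0.501
grip_force: 0.0
```

```bash
python3 - <<'E'
from h import *
w=snap("wrist","w8");to([476.5,229.2,28])
for n,p in(("P1",[494.9,335.4,18]),("P2",[476.5,229.2,18])):print(n,w2px(w,p))
f=w["frame"];v=cv2.cvtColor(f,cv2.COLOR_BGR2HSV)
cv2.imwrite("pics/v9.png",cv2.resize(f,(800,600),interpolation=cv2.INTER_CUBIC))
E
```

```text
t 10.8833 pos [475.5 228.  136.3] z [-0.003 -0.001 -1.   ] yaw 133.4 shift [-6.30e-02  1.00e-03  3.61e+00] F [ 0.9 -0.2  0.2] w 42.5
P1 [333.44256699 296.36845755]
P2 [255.83995171 197.49760598]
```

View pics/v9.png

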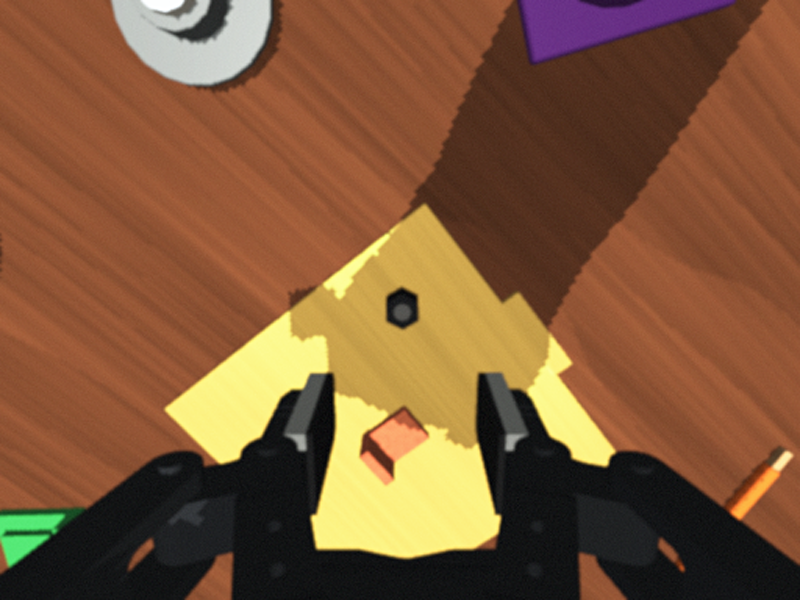

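apply_moves([
  {"claw": 0, "x": -0.05, "y": 0.02, "z": 1, "ax": 0, "ay": 0, "az": 0},
  {"claw": 0, "x": 0, "y": 0, "z": 1, "ax": 0, "ay": 0, "az": 0},
  {"claw": 0, "x": 0, "y": 0, "z": 0.8, "ax": 0, "ay": 0, "az": 0},
  {"claw": 0, "x": 0, "y": 0, "z": 0.5, "ax": 0, "ay": 0, "az": 0},
  {"claw": 0, "x": 0, "y": 0, "z": 0.2, "ax": 0, "ay": 0, "az": 0},
])

```text
time: 11.3
position: [476.6, 227.8, 30.8]
tcp_rot: [-0.002, -0.368, 0.93, -0.0]
wrist_force: [-0.3, -0.2, 0.9]
gripper_width: 0.504
grip_force: 0.0
```

apply_moves([
  {"claw": 0, "x": 0, "y": 0, "z": 0, "ax": 0, "ay": 0, "az": 0},
  {"claw": 0, "x": 0, "y": 0, "z": 0, "ax": 0, "ay": 0, "az": 0},
  {"claw": 0, "x": 0, "y": 0, "z": 0, "ax": 0, "ay": 0, "az": 0},
])

```text
time: 11.55
position: [478.7, 229.5, 34.1]
tcp_rot: [0.001, -0.368, 0.93, -0.0]
wrist_force: [-0.4, -0.5, 0.1]
gripper_width: 0.502
grip_force: 0.0
```

```bash
python3 - <<'E'
from h import *
to([476.5,229.2,29])
E
```

```text
t 11.55 pos [478.7 229.5  34.1] z [ 0.002  0.001 -1.   ] yaw 133.2 shift [0.062 0.043 0.169] F [-0.4 -0.5  0.1] w 42.7
```

apply_moves([
  {"claw": 0, "x": 0.04, "y": 0.03, "z": 0.13, "ax": 0, "ay": 0, "az": 0},
  {"claw": 0, "x": 0, "y": 0, "z": 0, "ax": 0, "ay": 0, "az": 0},
  {"claw": 0, "x": 0, "y": 0, "z": 0, "ax": 0, "ay": 0, "az": 0},
  {"claw": 0, "x": 0, "y": 0, "z": 0, "ax": 0, "ay": 0, "az": 0},
])

```text
time: 11.88
position: [476.1, 229.6, 29.2]
tcp_rot: [0.0, -0.369, 0.929, -0.0]
wrist_force: [-0.5, -0.0, 0.1]
gripper_width: 0.501
grip_force: 0.0
```

apply_moves([
  {"claw": -1, "x": 0, "y": 0, "z": 0, "ax": 0, "ay": 0, "az": 0},
  {"claw": -1, "x": 0, "y": 0, "z": 0, "ax": 0, "ay": 0, "az": 0},
  {"claw": -1, "x": 0, "y": 0, "z": 0, "ax": 0, "ay": 0, "az": 0},
  {"claw": -1, "x": 0, "y": 0, "z": 0, "ax": 0, "ay": 0, "az": 0},
  {"claw": -1, "x": 0, "y": 0, "z": 0, "ax": 0, "ay": 0, "az": 0},
], grip_force=50)

```text
time: 12.3
position: [476.1, 229.6, 29.2]
tcp_rot: [0.0, -0.369, 0.93, 0.0]
wrist_force: [-1.4, 0.1, 4.9]
gripper_width: 0.166
grip_force: 49.1
```

apply_moves([
  {"claw": -1, "x": 0, "y": 0, "z": 0, "ax": 0, "ay": 0, "az": 0},
  {"claw": -1, "x": 0, "y": 0, "z": 0, "ax": 0, "ay": 0, "az": 0},
])

```text
time: 12.47
position: [476.0, 229.6, 29.2]
tcp_rot: [0.0, -0.369, 0.93, 0.0]
wrist_force: [-0.7, -0.4, 5.3]
gripper_width: 0.167
grip_force: 49.2
```

```bash
cat >> h.py <<'E'
def screw(p,yaw,n,az=None,cur=None):
    "n equal rows reaching TCP p with tool y at yaw (deg, exact dir mod 180 nearest unless az given in rad)"
    s=env.read_state();q=s["tcp_rot"];M=R.from_quat([q[1],q[2],q[3],q[0]]).as_matrix();p0=s["position"]
    y=np.degrees(np.arctan2(M[1,1],M[0,1]))
    if az is None: az=-np.radians((yaw-y+90)%180-90)
    S=sum(R.from_rotvec([0,0,az*k/n]).as_matrix() for k in range(n))
    d=np.linalg.solve(S,M.T@(np.asarray(p)-p0))/30
    pts=[p0+M@sum(R.from_rotvec([0,0,az*k/n]).as_matrix() for k in range(j))@(d*30) for j in (n//4,n//2,3*n//4)]
    print("t",s["time"],"pos",np.round(p0,1),"row",np.round(d/1,3),"az",round(az/n/.08,3),"x",n,"via",np.round(pts).tolist(),"F",np.round(s["wrist_force"],1),"w",round(s["gripper_width"]*85,1))
E
python3 - <<'E'
from h import *
s=env.read_state();M=s["position"]
import h
class E:pass
# after lift of 120
s["position"]=np.array([476,229.6,149.2]);h.env=E();h.env.read_state=lambda:s
screw([440.4,-105.1,149.2],184.3,13)
E
```

```text
t 12.4667 pos [476.  229.6 149.2] row [ 0.853 -0.262 -0.   ] az -0.856 x 13 via [[441.0, 157.0, 149.0], [422.0, 80.0, 149.0], [419.0, -1.0, 149.0]] F [-0.7 -0.4  5.3] w 14.2
```

apply_moves([
  {"claw": -1, "x": 0, "y": 0, "z": -0.3, "ax": 0, "ay": 0, "az": 0},
  {"claw": -1, "x": 0, "y": 0, "z": -0.9, "ax": 0, "ay": 0, "az": 0},
  {"claw": -1, "x": 0, "y": 0, "z": -1, "ax": 0, "ay": 0, "az": 0},
  {"claw": -1, "x": 0, "y": 0, "z": -1, "ax": 0, "ay": 0, "az": 0},
  {"claw": -1, "x": 0, "y": 0, "z": -0.8, "ax": 0, "ay": 0, "az": 0},
])

```text
time: 12.88
position: [476.2, 229.5, 151.2]
tcp_rot: [0.001, -0.369, 0.93, -0.0]
wrist_force: [1.0, -0.1, -0.5]
gripper_width: 0.162
grip_force: 48.9
```

apply_moves([
  {"claw": -1, "x": 0.85, "y": -0.26, "z": 0, "ax": 0, "ay": 0, "az": -0.86},
  {"claw": -1, "x": 0.85, "y": -0.26, "z": 0, "ax": 0, "ay": 0, "az": -0.86},
  {"claw": -1, "x": 0.85, "y": -0.26, "z": 0, "ax": 0, "ay": 0, "az": -0.86},
  {"claw": -1, "x": 0.85, "y": -0.26, "z": 0, "ax": 0, "ay": 0, "az": -0.86},
  {"claw": -1, "x": 0.85, "y": -0.26, "z": 0, "ax": 0, "ay": 0, "az": -0.86},
])

```text
time: 13.3
position: [425.5, 105.4, 149.2]
tcp_rot: [-0.0, -0.524, 0.852, -0.0]
wrist_force: [-0.6, -0.2, -0.4]
gripper_width: 0.164
grip_force: 48.9
```

apply_moves([
  {"claw": -1, "x": 0.85, "y": -0.26, "z": 0, "ax": 0, "ay": 0, "az": -0.86},
  {"claw": -1, "x": 0.85, "y": -0.26, "z": 0, "ax": 0, "ay": 0, "az": -0.86},
  {"claw": -1, "x": 0.85, "y": -0.26, "z": 0, "ax": 0, "ay": 0, "az": -0.86},
  {"claw": -1, "x": 0.85, "y": -0.26, "z": 0, "ax": 0, "ay": 0, "az": -0.86},
  {"claw": -1, "x": 0.85, "y": -0.26, "z": 0, "ax": 0, "ay": 0, "az": -0.86},
])

```text
time: 13.72
position: [421.0, -27.5, 149.3]
tcp_rot: [-0.0, -0.662, 0.75, 0.0]
wrist_force: [-0.1, -0.9, 0.3]
gripper_width: 0.162
grip_force: 48.9
```

apply_moves([
  {"claw": -1, "x": 0.85, "y": -0.26, "z": 0, "ax": 0, "ay": 0, "az": -0.86},
  {"claw": -1, "x": 0.85, "y": -0.26, "z": 0, "ax": 0, "ay": 0, "az": -0.86},
  {"claw": -1, "x": 0.85, "y": -0.26, "z": 0, "ax": 0, "ay": 0, "az": -0.86},
  {"claw": -1, "x": 0, "y": 0, "z": 0, "ax": 0, "ay": 0, "az": 0},
  {"claw": -1, "x": 0, "y": 0, "z": 0, "ax": 0, "ay": 0, "az": 0},
])

```text
time: 14.13
position: [440.8, -105.1, 149.1]
tcp_rot: [-0.0, 0.733, -0.68, 0.0]
wrist_force: [-0.1, 1.0, -1.5]
gripper_width: 0.161
grip_force: 48.9
```

```bash
python3 - <<'E'
from h import *
w=snap("wrist","w10");to([440.4,-105.1,47],184.3)
cv2.imwrite("pics/v10.png",w["frame"])
E
```

```text
t 14.1833 pos [ 440.1 -104.   148.9] z [-0.001  0.001 -1.   ] yaw -175.6 shift [ 0.04  -0.008  3.396] F [-0.2  0.5  0.6] w 14.0
az 0.027891183821995874
shift after turn [ 0.04  -0.008  3.396]
```

View pics/v10.png

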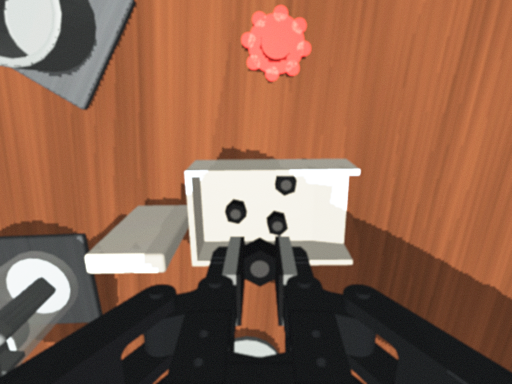

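apply_moves([
  {"claw": -1, "x": 0.02, "y": 0, "z": 0.8, "ax": 0, "ay": 0, "az": 0},
  {"claw": -1, "x": 0, "y": 0, "z": 1, "ax": 0, "ay": 0, "az": 0},
  {"claw": -1, "x": 0, "y": 0, "z": 1, "ax": 0, "ay": 0, "az": 0},
  {"claw": -1, "x": 0, "y": 0, "z": 0.6, "ax": 0, "ay": 0, "az": 0},
  {"claw": -1, "x": 0, "y": 0, "z": 0, "ax": 0, "ay": 0, "az": 0},
])

```text
time: 14.6
position: [437.6, -102.3, 44.3]
tcp_rot: [0.001, 0.735, -0.678, -0.003]
wrist_force: [-1.0, 1.0, 0.7]
gripper_width: 0.159
grip_force: 51.5
```

apply_moves([
  {"claw": -1, "x": 0, "y": 0, "z": 0, "ax": 0, "ay": 0, "az": 0},
  {"claw": -0.4, "x": 0, "y": 0, "z": 0, "ax": 0, "ay": 0, "az": 0},
  {"claw": -0.4, "x": 0, "y": 0, "z": 0, "ax": 0, "ay": 0, "az": 0},
  {"claw": -0.4, "x": 0, "y": 0, "z": 0, "ax": 0, "ay": 0, "az": 0},
  {"claw": -0.4, "x": 0, "y": 0, "z": 0, "ax": 0, "ay": 0, "az": 0},
])

```text
time: 15.02
position: [441.3, -104.7, 47.9]
tcp_rot: [-0.0, 0.735, -0.679, 0.001]
wrist_force: [0.3, 0.6, 0.7]
gripper_width: 0.293
grip_force: 0.0
```

apply_moves([
  {"claw": -0.4, "x": 0, "y": 0, "z": -0.6, "ax": 0, "ay": 0, "az": 0},
  {"claw": -0.4, "x": 0, "y": 0, "z": -1, "ax": 0, "ay": 0, "az": 0},
  {"claw": -0.4, "x": 0, "y": 0, "z": -1, "ax": 0, "ay": 0, "az": 0},
  {"claw": -0.4, "x": 0, "y": 0, "z": -0.8, "ax": 0, "ay": 0, "az": 0},
  {"claw": -0.4, "x": 0, "y": 0, "z": 0, "ax": 0, "ay": 0, "az": 0},
])

```text
time: 15.43
position: [443.8, -105.8, 153.9]
tcp_rot: [-0.002, 0.734, -0.679, 0.004]
wrist_force: [0.8, -0.8, -0.1]
gripper_width: 0.3
grip_force: 0.0
```

```bash
python3 - <<'E'
from h import *
w=snap("wrist","w11");t=snap("top","t11")
screw([494.9,335.4,135],133.3,15)
m=np.hstack([cv2.resize(w["frame"],(400,300)),cv2.resize(t["frame"][150:240,130:250],(400,300),interpolation=cv2.INTER_CUBIC)]);cv2.imwrite("pics/v11.png",m)
E
```

```text
t 15.5333 pos [ 441.7 -105.   150.1] row [-0.995  0.221  0.033] az 0.745 x 15 via [[420.0, -16.0, 147.0], [417.0, 106.0, 143.0], [442.0, 225.0, 139.0]] F [-0.3 -0.5 -0.7] w 25.5
```

View pics/v11.png

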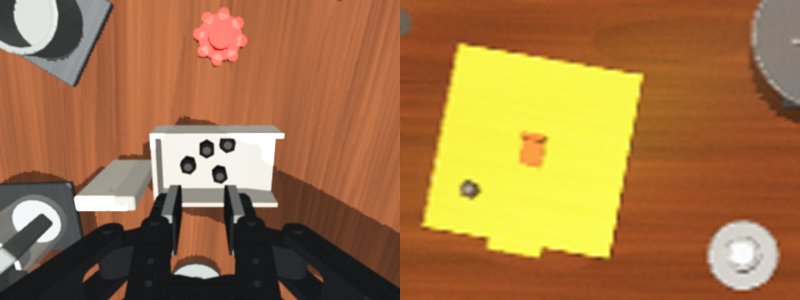

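apply_moves([
  {"claw": 0, "x": -0.99, "y": 0.22, "z": 0.03, "ax": 0, "ay": 0, "az": 0.74},
  {"claw": 0, "x": -0.99, "y": 0.22, "z": 0.03, "ax": 0, "ay": 0, "az": 0.74},
  {"claw": 0, "x": -0.99, "y": 0.22, "z": 0.03, "ax": 0, "ay": 0, "az": 0.74},
  {"claw": 0, "x": -0.99, "y": 0.22, "z": 0.03, "ax": 0, "ay": 0, "az": 0.74},
  {"claw": 0, "x": -0.99, "y": 0.22, "z": 0.03, "ax": 0, "ay": 0, "az": 0.74},
])

```text
time: 15.95
position: [411.7, 45.8, 143.1]
tcp_rot: [-0.001, -0.625, 0.781, 0.001]
wrist_force: [0.5, 0.7, -0.2]
gripper_width: 0.499
grip_force: 0.0
```

apply_moves([
  {"claw": 0, "x": -0.99, "y": 0.22, "z": 0.03, "ax": 0, "ay": 0, "az": 0.74},
  {"claw": 0, "x": -0.99, "y": 0.22, "z": 0.03, "ax": 0, "ay": 0, "az": 0.74},
  {"claw": 0, "x": -0.99, "y": 0.22, "z": 0.03, "ax": 0, "ay": 0, "az": 0.74},
  {"claw": 0, "x": -0.99, "y": 0.22, "z": 0.03, "ax": 0, "ay": 0, "az": 0.74},
  {"claw": 0, "x": -0.99, "y": 0.22, "z": 0.03, "ax": 0, "ay": 0, "az": 0.74},
])

```text
time: 16.37
position: [429.8, 196.5, 138.4]
tcp_rot: [-0.001, -0.503, 0.864, 0.0]
wrist_force: [1.5, -0.3, 0.2]
gripper_width: 0.497
grip_force: 0.0
```

apply_moves([
  {"claw": 0, "x": -0.99, "y": 0.22, "z": 0.03, "ax": 0, "ay": 0, "az": 0.74},
  {"claw": 0, "x": -0.99, "y": 0.22, "z": 0.03, "ax": 0, "ay": 0, "az": 0.74},
  {"claw": 0, "x": -0.99, "y": 0.22, "z": 0.03, "ax": 0, "ay": 0, "az": 0.74},
  {"claw": 0, "x": -0.99, "y": 0.22, "z": 0.03, "ax": 0, "ay": 0, "az": 0.74},
  {"claw": 0, "x": -0.99, "y": 0.22, "z": 0.03, "ax": 0, "ay": 0, "az": 0.74},
])

```text
time: 16.78
position: [491.1, 335.2, 133.4]
tcp_rot: [-0.001, -0.371, 0.929, -0.0]
wrist_force: [0.5, -0.2, 0.6]
gripper_width: 0.501
grip_force: 0.0
```

apply_moves([
  {"claw": 0, "x": 0, "y": 0, "z": 0, "ax": 0, "ay": 0, "az": 0},
  {"claw": 0, "x": 0, "y": 0, "z": 0, "ax": 0, "ay": 0, "az": 0},
  {"claw": 0, "x": 0, "y": 0, "z": 0, "ax": 0, "ay": 0, "az": 0},
])

```text
time: 17.03
position: [490.6, 333.1, 133.7]
tcp_rot: [-0.002, -0.372, 0.928, -0.0]
wrist_force: [0.1, -0.1, -0.5]
gripper_width: 0.496
grip_force: 0.0
```

```bash
python3 - <<'E'
from h import *
w=snap("wrist","w12");to([494.9,335.4,29],133.3)
e=w2px(w,[494.9,335.4,18]);print(e)
u,v=e.round().astype(int);m=(w["frame"][v-20:v+21,u-20:u+21].max(2)<75).astype(np.uint8)
n,l,s,c=cv2.connectedComponentsWithStats(m);print(s[1:],c[1:]+[u-20,v-20])
i=1+s[1:,4].argmax();pts=np.argwhere(l==i)[:,::-1]
for a in range(0,180,10):
    k=pts@[np.cos(np.radians(a)),np.sin(np.radians(a))];print(a,round(k.max()-k.min(),1),end="; ")
E
```

```text
t 17.0833 pos [490.7 332.8 134.1] z [-0.003 -0.002 -1.   ] yaw 133.6 shift [-0.173 -0.037  3.504] F [0.  0.5 0.5] w 42.4
az 0.07445663775731486
shift after turn [-0.173 -0.036  3.504]
[256.0750573 200.9994705]
[[ 11   7  23  24 365]] [[257.87671233 199.63561644]]
0 22.0; 10 22.5; 20 22.4; 30 22.0; 40 22.3; 50 23.4; 60 24.4; 70 24.7; 80 24.2; 90 23.0; 100 23.7; 110 24.8; 120 25.1; 130 24.6; 140 23.5; 150 21.8; 160 21.4; 170 21.8;
```

```bash
cat > hexfit.py <<'E'
from h import *
def hexfit(w,x,y,z0):
    u,v=w2px(w,[x,y,z0+7]).round().astype(int);B=30
    m=(w["frame"].max(2)<75).astype(np.uint8);n,l,st,c=cv2.connectedComponentsWithStats(m[v-B:v+B,u-B:u+B])
    i=1+np.argmin(np.hypot(*(c[1:]-B).T)+100*(st[1:,4]<100));m=cv2.morphologyEx((l==i).astype(np.uint8),cv2.MORPH_CLOSE,np.ones((5,5)));best=(0,)
    m8=cv2.resize(m,None,fx=4,fy=4,interpolation=cv2.INTER_NEAREST)
    def iou(x,y,a):
        k=np.radians(a+30+60*np.arange(6));P=[[x+9.24*np.cos(t),y+9.24*np.sin(t),z] for t in k for z in(z0,z0+14)]
        q=np.array([w2px(w,p) for p in P])-[u-B,v-B];r=np.zeros_like(m8)
        cv2.fillConvexPoly(r,cv2.convexHull(((q+.5)*4).astype(np.int32)),1);return (r&m8).sum()/(r|m8).sum()
    from scipy.optimize import minimize
    for a in range(0,60,10):
        o=minimize(lambda p:-iou(*p),[x,y,a],method="Nelder-Mead",options=dict(initial_simplex=[[x,y,a],[x+2,y,a],[x,y+2,a],[x,y,a+6]],maxiter=150))
        best=max(best,(-o.fun,*o.x));print(a,round(-o.fun,3),o.x.round(1))
    return best
E
python3 - <<'E'
from hexfit import *
b=hexfit(dict(np.load("w12.npz")),494.9,335.4,4)
print("check P2:");hexfit(dict(np.load("w8.npz")),476.5,229.2,4)
E
```

```text
0 0.76 [494.8 337.  -11.3]
10 0.745 [495.1 337.    7.5]
20 0.761 [494.7 337.1  24.8]
30 0.764 [494.9 337.5  32.4]
40 0.761 [495.  337.3  37.5]
50 0.76 [494.9 337.4  50. ]
check P2:
0 0.691 [476.9 230.5   3.3]
10 0.692 [476.7 231.    9.8]
20 0.694 [476.6 230.5  17.8]
30 0.692 [477.1 231.1  21.5]
40 0.676 [477.2 230.9  36.1]
50 0.68 [477.2 230.7  53.4]
```

```bash
python3 - <<'E'
s=open("hexfit.py").read()
s=s.replace("m=cv2.morphologyEx((l==i).astype(np.uint8),cv2.MORPH_CLOSE,np.ones((5,5)))","m=(l==i).astype(np.uint8);cv2.drawContours(m,cv2.findContours(m,0,2)[0],-1,1,-1)")
open("hexfit.py","w").write(s)
E
python3 - <<'E'
from hexfit import *
w=dict(np.load("w12.npz"));b=hexfit(w,494.9,335.4,4)
print("check P2:");hexfit(dict(np.load("w8.npz")),476.5,229.2,4)
f=w["frame"][188:212:1,244:272].max(2)
for r in f:print("".join(f"{k:4d}" for k in r))
E
```

```text
0 0.856 [494.8 337.  -11.3]
10 0.841 [495.1 337.    7.5]
20 0.853 [494.8 337.2  21.1]
30 0.86 [494.9 337.5  32.4]
40 0.857 [495.  337.3  37.5]
50 0.856 [494.9 337.4  50.1]
check P2:
0 0.822 [476.9 230.5   3.3]
10 0.823 [476.7 231.    9.8]
20 0.825 [476.6 230.5  17.8]
30 0.824 [477.5 231.5  19.1]
40 0.804 [477.2 230.9  36.1]
50 0.809 [477.2 230.8  53.7]
 185 184 182 187 184 183 183 165 126  89  73  72  80  90  92  93  97 109 116 120 128 149 178 187 190 193 192 194
 184 187 185 183 186 185 173 136  79  35  18  25  28  32  34  35  33  40  48  49  74 124 167 184 189 189 192 193
 185 185 185 187 185 179 152 105  45  14  13   6  13  13  14  10  11   9  11  12  41  94 146 175 189 185 190 191
 185 188 185 184 185 165 122  65  20  10  13  15  11  11   7   8  13  13  11  12  19  61 120 165 183 186 187 190
 187 187 186 183 174 139  80  30  17  15  15  17  20  17  17  12   7  19  16  13  13  35  88 148 180 186 187 189
 189 191 187 181 155 105  45  18  15  23  21  24  20  24  24  22  22  19  15  14  19  16  57 117 166 184 187 186
 191 188 186 165 123  65  23  15  21  25  23  25  22  26  24  24  2
[... 1266 characters left out ...]
17  33  73 130 169 188
 186 188 185 165 111  54  24  22  31  44  58  70  78  78  77  79  77  73  54  35  24  27  30  66 119 158 184 186
 185 186 187 178 146  82  33  23  23  33  39  55  65  73  73  71  66  59  42  29  22  27  54 105 156 181 188 190
 184 184 185 185 164 117  60  28  22  25  29  38  45  52  53  51  44  36  27  19  20  43  87 143 176 186 187 185
 183 186 184 184 177 149  99  40  22  21  23  26  28  31  34  31  28  26  24  20  34  74 129 167 185 188 187 184
 187 184 184 185 182 169 128  73  29  24  23  25  25  24  23  19  24  22  23  27  56 115 159 182 189 187 186 189
 189 189 183 183 183 178 157 109  63  37  33  33  34  35  26  27  26  25  25  44  89 143 177 185 186 184 186 187
```

apply_moves([
  {"claw": 0, "x": 0, "y": 0, "z": 0, "ax": 0, "ay": 0, "az": -1},
  {"claw": 0, "x": 0, "y": 0, "z": 0, "ax": 0, "ay": 0, "az": -1},
  {"claw": 0, "x": 0, "y": 0, "z": 0, "ax": 0, "ay": 0, "az": -1},
  {"claw": 0, "x": 0, "y": 0, "z": 0, "ax": 0, "ay": 0, "az": -1},
  {"claw": 0, "x": 0, "y": 0, "z": 0, "ax": 0, "ay": 0, "az": -1},
])

```text
time: 17.5
position: [491.3, 332.6, 135.3]
tcp_rot: [-0.001, -0.55, 0.835, 0.0]
wrist_force: [-0.4, 0.0, -0.3]
gripper_width: 0.498
grip_force: 0.0
```

apply_moves([
  {"claw": 0, "x": 0, "y": 0, "z": 0, "ax": 0, "ay": 0, "az": -0.9},
  {"claw": 0, "x": -0.17, "y": -0.08, "z": 0.8, "ax": 0, "ay": 0, "az": 0},
  {"claw": 0, "x": 0, "y": 0, "z": 0.8, "ax": 0, "ay": 0, "az": 0},
  {"claw": 0, "x": 0, "y": 0, "z": 0.6, "ax": 0, "ay": 0, "az": 0},
  {"claw": 0, "x": 0, "y": 0, "z": 0, "ax": 0, "ay": 0, "az": 0},
])

```text
time: 17.92
position: [492.8, 335.3, 65.8]
tcp_rot: [-0.004, -0.578, 0.816, 0.0]
wrist_force: [-1.3, -1.2, -0.6]
gripper_width: 0.499
grip_force: 0.0
```

apply_moves([
  {"claw": 0, "x": 0, "y": 0, "z": 0, "ax": 0, "ay": 0, "az": 0},
  {"claw": 0, "x": 0, "y": 0, "z": 0, "ax": 0, "ay": 0, "az": 0},
  {"claw": 0, "x": 0, "y": 0, "z": 0, "ax": 0, "ay": 0, "az": 0},
  {"claw": 0, "x": 0, "y": 0, "z": 0, "ax": 0, "ay": 0, "az": 0},
])

```text
time: 18.25
position: [496.8, 338.4, 70.9]
tcp_rot: [0.001, -0.578, 0.816, -0.0]
wrist_force: [-0.1, -0.9, -0.7]
gripper_width: 0.501
grip_force: 0.0
```

```bash
python3 - <<'E'
from h import *
w=snap("wrist","w13")
e=w2px(w,[494.7,336.8,18]);print(e)
to([494.7,336.8,29])
u,v=e.round().astype(int);f=w["frame"][v-18:v+20,u-22:u+24].max(2)
for r in f:print("".join("#" if k<45 else "+" if k<90 else "." for k in r))
E
```

```text
[260.70454527 223.53275932]
t 18.3 pos [496.7 338.4  70.7] z [ 0.002  0.001 -1.   ] yaw 160.7 shift [0.073 0.049 1.39 ] F [-0.8 -0.1  0.2] w 42.5
..............+#############++................
............++################++..............
..........++####################++............
.........+########################+...........
.........+########################+...........
.........+########################+...........
.........#########################+...........
.........##########################...........
.........##########################...........
........+##########################...........
........+##########################+..........
........+##########################+..........
........+#########++++++++#########+..........
........+########++++++++++########+..........
........+#######++++++++++++#######+..........
........+######++++++++++++++######...........
........+######++++++++++++++######...........
........+#####+++++++++++++++######...........
........+#####++++++++++++++++#####...........
........+#####+++++++++++++++######...........
........+#####+++++++++++++++######...........
........+######++++++++++++++######...........
........+######++++++++++++++######...........
........+#######++++++++++++#######...........
.........########++++++++++########...........
.........+#########++++++#########+...........
..........+######################+............
...........++##################+..............
.............++##############+................
...............++##########++.................
.................++######+....................
...................++##++.....................
.....................+........................
..............................................
..............................................
..............................................
..............................................
..............................................
```

apply_moves([
  {"claw": 0, "x": 0.05, "y": 0.03, "z": 0.7, "ax": 0, "ay": 0, "az": 0},
  {"claw": 0, "x": 0, "y": 0, "z": 0.4, "ax": 0, "ay": 0, "az": 0},
  {"claw": 0, "x": 0, "y": 0, "z": 0.25, "ax": 0, "ay": 0, "az": 0},
  {"claw": 0, "x": 0, "y": 0, "z": 0, "ax": 0, "ay": 0, "az": 0},
  {"claw": 0, "x": 0, "y": 0, "z": 0, "ax": 0, "ay": 0, "az": 0},
])

```text
time: 18.72
position: [494.2, 336.8, 28.5]
tcp_rot: [-0.001, -0.579, 0.816, 0.0]
wrist_force: [-0.4, -0.1, -0.4]
gripper_width: 0.497
grip_force: 0.0
```

apply_moves([
  {"claw": -1, "x": 0, "y": 0, "z": 0, "ax": 0, "ay": 0, "az": 0},
  {"claw": -1, "x": 0, "y": 0, "z": 0, "ax": 0, "ay": 0, "az": 0},
  {"claw": -1, "x": 0, "y": 0, "z": 0, "ax": 0, "ay": 0, "az": 0},
  {"claw": -1, "x": 0, "y": 0, "z": 0, "ax": 0, "ay": 0, "az": 0},
  {"claw": -1, "x": 0, "y": 0, "z": 0, "ax": 0, "ay": 0, "az": 0},
])

```text
time: 19.13
position: [495.3, 337.3, 29.8]
tcp_rot: [0.001, -0.579, 0.816, -0.0]
wrist_force: [-0.1, -0.5, 4.9]
gripper_width: 0.161
grip_force: 49.3
```

apply_moves([
  {"claw": -1, "x": 0, "y": 0, "z": 0, "ax": 0, "ay": 0, "az": 0},
  {"claw": -1, "x": 0, "y": 0, "z": 0, "ax": 0, "ay": 0, "az": 0},
])

```text
time: 19.3
position: [495.3, 337.3, 29.8]
tcp_rot: [0.001, -0.579, 0.816, -0.0]
wrist_force: [0.1, 0.0, 5.5]
gripper_width: 0.165
grip_force: 49.4
```

apply_moves([
  {"claw": -1, "x": 0, "y": 0, "z": -0.3, "ax": 0, "ay": 0, "az": 0},
  {"claw": -1, "x": 0, "y": 0, "z": -0.9, "ax": 0, "ay": 0, "az": 0},
  {"claw": -1, "x": 0, "y": 0, "z": -1, "ax": 0, "ay": 0, "az": 0},
  {"claw": -1, "x": 0, "y": 0, "z": -1, "ax": 0, "ay": 0, "az": 0},
  {"claw": -1, "x": 0, "y": 0, "z": -0.8, "ax": 0, "ay": 0, "az": 0},
])

```text
time: 19.72
position: [494.7, 337.0, 151.3]
tcp_rot: [0.0, -0.579, 0.816, -0.0]
wrist_force: [-0.3, 0.2, -0.5]
gripper_width: 0.164
grip_force: 48.9
```

```bash
python3 - <<'E'
from h import *
screw([442.5,-67.2,150],184.3,14)
E
```

```text
t 19.7167 pos [494.7 337.  151.3] row [ 0.977 -0.017  0.003] az -0.368 x 14 via [[470.0, 253.0, 151.0], [448.0, 138.0, 151.0], [440.0, 50.0, 150.0]] F [-0.3  0.2 -0.5] w 13.9
```

apply_moves([
  {"claw": -1, "x": 0.98, "y": -0.02, "z": 0, "ax": 0, "ay": 0, "az": -0.37},
  {"claw": -1, "x": 0.98, "y": -0.02, "z": 0, "ax": 0, "ay": 0, "az": -0.37},
  {"claw": -1, "x": 0.98, "y": -0.02, "z": 0, "ax": 0, "ay": 0, "az": -0.37},
  {"claw": -1, "x": 0.98, "y": -0.02, "z": 0, "ax": 0, "ay": 0, "az": -0.37},
  {"claw": -1, "x": 0.98, "y": -0.02, "z": 0, "ax": 0, "ay": 0, "az": -0.37},
])

```text
time: 20.13
position: [456.2, 193.7, 149.2]
tcp_rot: [-0.0, -0.638, 0.77, -0.0]
wrist_force: [0.6, -0.5, -0.7]
gripper_width: 0.161
grip_force: 48.9
```

apply_moves([
  {"claw": -1, "x": 0.98, "y": -0.02, "z": 0, "ax": 0, "ay": 0, "az": -0.37},
  {"claw": -1, "x": 0.98, "y": -0.02, "z": 0, "ax": 0, "ay": 0, "az": -0.37},
  {"claw": -1, "x": 0.98, "y": -0.02, "z": 0, "ax": 0, "ay": 0, "az": -0.37},
  {"claw": -1, "x": 0.98, "y": -0.02, "z": 0, "ax": 0, "ay": 0, "az": -0.37},
  {"claw": -1, "x": 0.98, "y": -0.02, "z": 0, "ax": 0, "ay": 0, "az": -0.37},
])

```text
time: 20.55
position: [440.3, 47.6, 149.2]
tcp_rot: [-0.0, -0.693, 0.721, 0.0]
wrist_force: [0.6, 0.3, 0.1]
gripper_width: 0.164
grip_force: 48.9
```

apply_moves([
  {"claw": -1, "x": 0.98, "y": -0.02, "z": 0, "ax": 0, "ay": 0, "az": -0.37},
  {"claw": -1, "x": 0.98, "y": -0.02, "z": 0, "ax": 0, "ay": 0, "az": -0.37},
  {"claw": -1, "x": 0.98, "y": -0.02, "z": 0, "ax": 0, "ay": 0, "az": -0.37},
  {"claw": -1, "x": 0.93, "y": -0.02, "z": 0, "ax": 0, "ay": 0, "az": -0.34},
])

```text
time: 20.88
position: [443.3, -68.7, 149.3]
tcp_rot: [0.0, 0.733, -0.68, -0.0]
wrist_force: [0.1, 0.6, 0.4]
gripper_width: 0.166
grip_force: 48.9
```

apply_moves([
  {"claw": -1, "x": 0, "y": 0, "z": 0, "ax": 0, "ay": 0, "az": 0},
  {"claw": -1, "x": 0, "y": 0, "z": 0, "ax": 0, "ay": 0, "az": 0},
  {"claw": -1, "x": 0, "y": 0, "z": 0, "ax": 0, "ay": 0, "az": 0},
  {"claw": -1, "x": 0, "y": 0, "z": 0, "ax": 0, "ay": 0, "az": 0},
])

```text
time: 21.22
position: [443.5, -66.2, 148.9]
tcp_rot: [0.0, 0.733, -0.68, -0.0]
wrist_force: [0.0, 0.8, 0.7]
gripper_width: 0.161
grip_force: 48.9
```

```bash
python3 - <<'E'
from h import *
w=snap("wrist","w14");to([442.5,-67.2,47],184.3)
E
```

```text
t 21.2667 pos [443.6 -66.1 148.9] z [-0.  0. -1.] yaw -175.6 shift [0.034 0.037 3.396] F [ 0.2  1.4 -0.4] w 13.9
az 0.018311801592453845
shift after turn [0.034 0.037 3.396]
```

apply_moves([
  {"claw": -1, "x": 0.1, "y": 0.04, "z": 0.8, "ax": 0, "ay": 0, "az": 0},
  {"claw": -1, "x": 0, "y": 0, "z": 0.9, "ax": 0, "ay": 0, "az": 0},
  {"claw": -1, "x": 0, "y": 0, "z": 0.9, "ax": 0, "ay": 0, "az": 0},
  {"claw": -1, "x": 0, "y": 0, "z": 0.5, "ax": 0, "ay": 0, "az": 0},
  {"claw": -1, "x": 0, "y": 0, "z": 0.25, "ax": 0, "ay": 0, "az": 0},
])

```text
time: 21.68
position: [441.3, -68.7, 46.4]
tcp_rot: [0.001, 0.734, -0.679, -0.002]
wrist_force: [0.5, -0.0, -0.7]
gripper_width: 0.167
grip_force: 48.9
```

apply_moves([
  {"claw": -1, "x": 0, "y": 0, "z": 0, "ax": 0, "ay": 0, "az": 0},
  {"claw": -1, "x": 0, "y": 0, "z": 0, "ax": 0, "ay": 0, "az": 0},
  {"claw": -0.4, "x": 0, "y": 0, "z": 0, "ax": 0, "ay": 0, "az": 0},
  {"claw": -0.4, "x": 0, "y": 0, "z": 0, "ax": 0, "ay": 0, "az": 0},
  {"claw": -0.4, "x": 0, "y": 0, "z": 0, "ax": 0, "ay": 0, "az": 0},
])

```text
time: 22.1
position: [443.8, -70.4, 49.4]
tcp_rot: [-0.001, 0.733, -0.68, 0.001]
wrist_force: [0.7, 1.0, 0.0]
gripper_width: 0.299
grip_force: 0.0
```

apply_moves([
  {"claw": -0.4, "x": 0, "y": 0, "z": -0.6, "ax": 0, "ay": 0, "az": 0},
  {"claw": -0.4, "x": 0, "y": 0, "z": -1, "ax": 0, "ay": 0, "az": 0},
  {"claw": -0.4, "x": 0, "y": 0, "z": -1, "ax": 0, "ay": 0, "az": 0},
  {"claw": -0.4, "x": 0, "y": 0, "z": -1, "ax": 0, "ay": 0, "az": 0},
  {"claw": -0.4, "x": 0, "y": 0, "z": -0.7, "ax": 0, "ay": 0, "az": 0},
])

```text
time: 22.52
position: [443.9, -70.7, 180.7]
tcp_rot: [-0.001, 0.733, -0.68, 0.002]
wrist_force: [0.6, -0.4, 0.2]
gripper_width: 0.303
grip_force: 0.0
```

apply_moves([
  {"claw": 0, "x": 0, "y": 0, "z": -0.8, "ax": 0, "ay": 0, "az": 0},
  {"claw": 0, "x": 0, "y": 0, "z": 0, "ax": 0, "ay": 0, "az": 0},
  {"claw": 0, "x": 0, "y": 0, "z": 0, "ax": 0, "ay": 0, "az": 0},
  {"claw": 0, "x": 0, "y": 0, "z": 0, "ax": 0, "ay": 0, "az": 0},
])

```text
time: 22.85
position: [442.7, -70.3, 201.3]
tcp_rot: [-0.0, 0.733, -0.68, 0.0]
wrist_force: [-0.3, -0.8, -0.9]
gripper_width: 0.502
grip_force: 0.0
```

```bash
python3 - <<'E'
from h import *
w=snap("wrist","w15");t=snap("top","t15");screw([512.8,-81.5,190],94.3,20,az=np.radians(90))
# fin handle fit in wrist image: projected expected corners
a=np.radians(4.3);o=np.array([441,-86.9])
for x,y,z in((50,0,105),(95,0,105),(95,6,105),(95,-6,105),(72,0,105)):print(x,y,w2px(w,[o[0]+x*np.cos(a)-y*np.sin(a),o[1]+x*np.sin(a)+y*np.cos(a),z]).round(1))
m=np.hstack([cv2.resize(w["frame"],(400,300)),cv2.resize(t["frame"][150:240,130:250],(400,300),interpolation=cv2.INTER_CUBIC)]);cv2.imwrite("pics/v12.png",m)
# count dark blobs in plate (top) by threshold
f=t["frame"];h=cv2.cvtColor(f,cv2.COLOR_BGR2HSV);
sub=(f[163:228,137:202].max(2)<130).astype(np.uint8);n,l,s,c=cv2.connectedComponentsWithStats(sub);print("plate dark",[(tuple(x[:5]),tuple(y.round())) for x,y in zip(s[1:],c[1:]) if x[4]>3])
sub=(w["frame"].max(2)<90).astype(np.uint8);n,l,s,c=cv2.connectedComponentsWithStats(sub);print("wrist dark",[(int(x[4]),y.round().tolist()) for x,y in zip(s[1:],c[1:]) if 60<x[4]<2000])
E
```

```text
t 22.95 pos [442.1 -70.1 200.4] row [-0.065 -0.116  0.017] az 0.982 x 20 via [[460.0, -62.0, 198.0], [480.0, -61.0, 195.0], [498.0, -68.0, 193.0]] F [ 0.4 -0.2 -0.3] w 42.5
50 0 [189.3 179.2]
95 0 [123.  179.1]
95 6 [124.1 187.6]
95 -6 [122.  170.5]
72 0 [156.9 179.1]
plate dark []
wrist dark [(209, [46.0, 5.0]), (1237, [98.0, 18.0]), (234, [129.0, 33.0]), (376, [249.0, 164.0]), (177, [278.0, 169.0]), (234, [272.0, 227.0]), (301, [371.0, 234.0]), (67, [356.0, 225.0]), (63, [382.0, 226.0]), (166, [389.0, 240.0]), (144, [11.0, 229.0]), (1062, [15.0, 274.0]), (120, [256.0, 278.0]), (224, [253.0, 299.0])]
```

```bash
python3 - <<'E'
from h import *
w=dict(np.load("w15.npz"))
for n,p in dict(S1=(457.2,-81.9),S2=(422.3,-73),S3=(418.8,-107.7),P2=(440.4,-105.1),P1=(442.5,-69)).items():print(n,w2px(w,[*p,18]).round())
f=w["frame"];g=f.max(2)[140:260:3,180:330:2]
for r in g:print("".join("#" if k<60 else "+" if k<110 else "." for k in r))
# fin
h=cv2.cvtColor(f,cv2.COLOR_BGR2HSV)
for u in(130,150,165,180):
    c=f[150:240,u].astype(int);print(u,[int(k) for k in np.where(h[150:240,u,1]<90)[0]+150][::1][:3],[int(k) for k in np.where(h[150:240,u,1]<90)[0]+150][-3:],c[::6,1])
E
```

```text
S1 [244. 159.]
S2 [281. 171.]
S3 [288. 135.]
P2 [264. 136.]
P1 [259. 174.]
.......................................................+...................
...........................................................................
...........................................+...............................
..............................+#+..........................................
.............................######........................................
............................##+++##+.......................................
...........................+#++.++##.......................................
............................#++.++#+...........+##+........................
............................+######+#####.....######+......................
...................................#######...+##+++##......................
...................................##++++#....#+++++#......................
........+++........................#+++++#....##++++#+.....................
.......++++........................##+++##....+#####.......................
......+++++..........................
[... 1706 characters left out ...]
++++
........+++++####.............+++.+++++++++++++++++++++++++++.+####++++++++
..####+++++++####.................+++++..++++++++++++++++++++.+#####++++++#
+#####++++++#####............................++++++++++++++++++#####+++++++
#####+++++++#####+................................+++++++++++.+######++++++
130 [164, 165, 166] [184, 185, 186] [105 106 109 247 255 255 126  93 104  96  62  58  55  58  55]
150 [153, 154, 155] [183, 184, 185] [ 97 152 158 229 255 255 149 106 105 109 109 109 108 111 108]
165 [150, 151, 152] [184, 185, 186] [152 152 156 205 255 255 169  95  96  95  94  97 100  96  98]
180 [150, 151, 152] [184, 185, 186] [153 153 155 189 255 255 218 108 109 108 106 109 106 108 106]
```

```bash
python3 - <<'E'
from h import *
screw([504.8,-82.9,190],94.3,20,az=np.radians(90.1))
E
```

```text
t 22.95 pos [442.1 -70.1 200.4] row [-0.054 -0.106  0.017] az 0.983 x 20 via [[458.0, -63.0, 198.0], [476.0, -63.0, 195.0], [492.0, -70.0, 193.0]] F [ 0.4 -0.2 -0.3] w 42.5
```

apply_moves([
  {"claw": 0, "x": -0.05, "y": -0.11, "z": 0.02, "ax": 0, "ay": 0, "az": 0.98},
  {"claw": 0, "x": -0.05, "y": -0.11, "z": 0.02, "ax": 0, "ay": 0, "az": 0.98},
  {"claw": 0, "x": -0.05, "y": -0.11, "z": 0.02, "ax": 0, "ay": 0, "az": 0.98},
  {"claw": 0, "x": -0.05, "y": -0.11, "z": 0.02, "ax": 0, "ay": 0, "az": 0.98},
  {"claw": 0, "x": -0.05, "y": -0.11, "z": 0.02, "ax": 0, "ay": 0, "az": 0.98},
])

```text
time: 23.37
position: [459.2, -63.9, 197.1]
tcp_rot: [-0.001, -0.585, 0.811, 0.001]
wrist_force: [0.1, -0.3, -0.0]
gripper_width: 0.498
grip_force: 0.0
```

apply_moves([
  {"claw": 0, "x": -0.05, "y": -0.11, "z": 0.02, "ax": 0, "ay": 0, "az": 0.98},
  {"claw": 0, "x": -0.05, "y": -0.11, "z": 0.02, "ax": 0, "ay": 0, "az": 0.98},
  {"claw": 0, "x": -0.05, "y": -0.11, "z": 0.02, "ax": 0, "ay": 0, "az": 0.98},
  {"claw": 0, "x": -0.05, "y": -0.11, "z": 0.02, "ax": 0, "ay": 0, "az": 0.98},
  {"claw": 0, "x": -0.05, "y": -0.11, "z": 0.02, "ax": 0, "ay": 0, "az": 0.98},
])

```text
time: 23.78
position: [477.2, -64.8, 194.0]
tcp_rot: [-0.001, -0.416, 0.909, 0.001]
wrist_force: [-0.2, 0.3, 0.3]
gripper_width: 0.501
grip_force: 0.0
```

apply_moves([
  {"claw": 0, "x": -0.05, "y": -0.11, "z": 0.02, "ax": 0, "ay": 0, "az": 0.98},
  {"claw": 0, "x": -0.05, "y": -0.11, "z": 0.02, "ax": 0, "ay": 0, "az": 0.98},
  {"claw": 0, "x": -0.05, "y": -0.11, "z": 0.02, "ax": 0, "ay": 0, "az": 0.98},
  {"claw": 0, "x": -0.05, "y": -0.11, "z": 0.02, "ax": 0, "ay": 0, "az": 0.98},
  {"claw": 0, "x": -0.05, "y": -0.11, "z": 0.02, "ax": 0, "ay": 0, "az": 0.98},
])

```text
time: 24.2
position: [493.5, -72.5, 190.9]
tcp_rot: [-0.001, -0.231, 0.973, 0.001]
wrist_force: [-0.2, -0.4, -0.4]
gripper_width: 0.501
grip_force: 0.0
```

apply_moves([
  {"claw": 0, "x": -0.05, "y": -0.11, "z": 0.02, "ax": 0, "ay": 0, "az": 0.98},
  {"claw": 0, "x": -0.05, "y": -0.11, "z": 0.02, "ax": 0, "ay": 0, "az": 0.98},
  {"claw": 0, "x": -0.05, "y": -0.11, "z": 0.02, "ax": 0, "ay": 0, "az": 0.98},
  {"claw": 0, "x": -0.05, "y": -0.11, "z": 0.02, "ax": 0, "ay": 0, "az": 0.98},
  {"claw": 0, "x": -0.05, "y": -0.11, "z": 0.02, "ax": 0, "ay": 0, "az": 0.98},
])

```text
time: 24.62
position: [505.6, -85.9, 187.9]
tcp_rot: [-0.001, -0.037, 0.999, 0.0]
wrist_force: [-0.5, 0.4, 0.3]
gripper_width: 0.502
grip_force: 0.0
```

apply_moves([
  {"claw": 0, "x": 0, "y": 0, "z": 0, "ax": 0, "ay": 0, "az": 0},
  {"claw": 0, "x": 0, "y": 0, "z": 0, "ax": 0, "ay": 0, "az": 0},
  {"claw": 0, "x": 0, "y": 0, "z": 0, "ax": 0, "ay": 0, "az": 0},
  {"claw": 0, "x": 0, "y": 0, "z": 0, "ax": 0, "ay": 0, "az": 0},
])

```text
time: 24.95
position: [505.9, -85.8, 189.0]
tcp_rot: [-0.0, -0.039, 0.999, 0.0]
wrist_force: [-0.4, -0.8, -0.6]
gripper_width: 0.501
grip_force: 0.0
```

```bash
python3 - <<'E'
from h import *
w=snap("wrist","w16");to([504.8,-82.9,94],94.3)
a=np.radians(4.3);o=np.array([441,-86.9])
for x,y,z in((50,0,105),(95,0,105),(95,6,105),(95,-6,105),(72,0,105),(-10,0,4)):print(x,y,w2px(w,[o[0]+x*np.cos(a)-y*np.sin(a),o[1]+x*np.sin(a)+y*np.cos(a),z]).round(1))
f=w["frame"]
e=w2px(w,[o[0]+80*np.cos(a),o[1]+80*np.sin(a),105]);v0,u0=int(e[1]),int(e[0])
for v in range(v0-20,v0+25,8):print(v,f[v,u0-30:u0+31:2,1])
E
```

```text
t 25.0 pos [506.1 -85.8 189.2] z [-0.  0. -1.] yaw 94.5 shift [0.033 0.098 3.173] F [ 0.8 -0.   0.2] w 42.6
az 0.04784044532466881
shift after turn [0.034 0.098 3.173]
50 0 [263.7 188.5]
95 0 [263.1 251.5]
95 6 [271.8 251.5]
95 -6 [254.3 251.5]
72 0 [263.4 220.2]
-10 0 [262.7  91.2]
211 [ 68  63  67  65  62  49  39  34  34  31 105 184 197 200 197 198 199 201
 185  98  32  34  34  34  32  34  33  33  33  33  32]
219 [ 64  66  65  67  64  67  67  63  67  59 117 188 198 197 196 198 199 198
 177  84  36  35  37  36  36  36  41  39  39  36  37]
227 [ 74  72  75  72  67  69  70  70  70  67 123 187 200 197 197 197 199 196
 171  88  59  53  36  34  37  39  38  41  36  37  34]
235 [ 71  75  72  73  75  73  72  72  71  73 128 189 197 195 195 198 198 194
 158  81  72  74  72  76  62  46  41  40  44  39  42]
243 [ 76  76  72  73  72  74  72  75  75  72 133 190 195 198 196 194 195 192
 152  71  67  67  68  67  70  68  72  64  56  41  36]
251 [ 67  68  67  66  65  65  69  67  66  66 118 179 186 187 186 185 186 181
 130  68  70  63  68  68  67  68  65  69  65  67  70]
```

apply_moves([
  {"claw": 0, "x": 0.03, "y": 0.09, "z": 0.8, "ax": 0, "ay": 0, "az": 0},
  {"claw": 0, "x": 0, "y": 0, "z": 0.8, "ax": 0, "ay": 0, "az": 0},
  {"claw": 0, "x": 0, "y": 0, "z": 0.7, "ax": 0, "ay": 0, "az": 0},
  {"claw": 0, "x": 0, "y": 0, "z": 0.5, "ax": 0, "ay": 0, "az": 0},
  {"claw": 0, "x": 0, "y": 0, "z": 0.3, "ax": 0, "ay": 0, "az": 0},
])

```text
time: 25.42
position: [504.1, -82.9, 94.7]
tcp_rot: [-0.001, -0.039, 0.999, 0.0]
wrist_force: [0.1, 0.7, -0.5]
gripper_width: 0.5
grip_force: 0.0
```

apply_moves([
  {"claw": 0, "x": 0, "y": 0, "z": 0, "ax": 0, "ay": 0, "az": 0},
  {"claw": 0, "x": 0, "y": 0, "z": 0, "ax": 0, "ay": 0, "az": 0},
  {"claw": 0, "x": 0, "y": 0, "z": 0, "ax": 0, "ay": 0, "az": 0},
  {"claw": 0, "x": 0, "y": 0, "z": 0, "ax": 0, "ay": 0, "az": 0},
  {"claw": 0, "x": 0, "y": 0, "z": 0, "ax": 0, "ay": 0, "az": 0},
])

```text
time: 25.83
position: [506.0, -83.6, 97.4]
tcp_rot: [0.001, -0.039, 0.999, -0.0]
wrist_force: [-0.3, -0.4, -0.1]
gripper_width: 0.499
grip_force: 0.0
```

```bash
python3 - <<'E'
from h import *
w=snap("wrist","w17");to([504.8,-83.2,94],94.3)
f=w["frame"]
for v in(150,180,210):print(v,f[v,210:310:3,1])
E
```

```text
t 25.8833 pos [505.8 -83.6  97.2] z [ 0.002 -0.    -1.   ] yaw 94.5 shift [0.034 0.015 0.108] F [ 0.6  0.7 -0.5] w 42.3
az 0.03503538506415004
shift after turn [0.034 0.015 0.108]
150 [195 245 244 245 244 245 245 245 245 244 244 241 198 191 189 189 105  21
  18  21  21  27  75 191 190 190 190 190 190 190 191 190 191 188]
180 [159 196 194 204 208 189 149 151 157 157 158 164 169 167 167 166 178 178
 180 178 179 183 178 180 179 182 184 183 184 184 184 186 187 183]
210 [40 39 36 42 38 41 41 36 40 42 39 40 37 76 95 91 94 90 96 95 59 34 39 37
 37 40 36 36 39 39 40 34 39 36]
```

apply_moves([
  {"claw": 0, "x": 0.02, "y": 0, "z": 0.1, "ax": 0, "ay": 0, "az": 0},
  {"claw": -1, "x": 0, "y": 0, "z": 0, "ax": 0, "ay": 0, "az": 0},
  {"claw": -1, "x": 0, "y": 0, "z": 0, "ax": 0, "ay": 0, "az": 0},
  {"claw": -1, "x": 0, "y": 0, "z": 0, "ax": 0, "ay": 0, "az": 0},
  {"claw": -1, "x": 0, "y": 0, "z": 0, "ax": 0, "ay": 0, "az": 0},
], grip_force=115)

```text
time: 26.3
position: [504.7, -83.4, 93.5]
tcp_rot: [0.0, -0.039, 0.999, 0.0]
wrist_force: [-0.7, -0.5, 2.0]
gripper_width: 0.124
grip_force: 112.2
```

apply_moves([
  {"claw": -1, "x": 0, "y": 0, "z": 0, "ax": 0, "ay": 0, "az": 0},
  {"claw": -1, "x": 0, "y": 0, "z": 0, "ax": 0, "ay": 0, "az": 0},
  {"claw": -1, "x": 0, "y": 0, "z": 0, "ax": 0, "ay": 0, "az": 0},
  {"claw": -1, "x": 0, "y": 0, "z": 0, "ax": 0, "ay": 0, "az": 0},
  {"claw": -1, "x": 0, "y": 0, "z": 0, "ax": 0, "ay": 0, "az": 0},
])

```text
time: 26.72
position: [504.7, -83.4, 93.5]
tcp_rot: [0.0, -0.039, 0.999, -0.0]
wrist_force: [0.1, -0.1, 2.4]
gripper_width: 0.128
grip_force: 112.3
```

```bash
python3 - <<'E'
from h import *
to([504.8,-83.2,94],94.3)
E
```

```text
t 26.7167 pos [504.7 -83.4  93.5] z [ 0. -0. -1.] yaw 94.5 shift [-0.005  0.007 -0.017] F [ 0.1 -0.1  2.4] w 10.8
az 0.03405228784684377
shift after turn [-0.005  0.007 -0.017]
```

apply_moves([
  {"claw": -1, "x": 0.2, "y": 0, "z": -0.3, "ax": 0, "ay": 0, "az": 0},
  {"claw": -1, "x": 0.3, "y": 0, "z": -0.6, "ax": 0, "ay": 0, "az": 0},
  {"claw": -1, "x": 0, "y": 0, "z": -0.8, "ax": 0, "ay": 0, "az": 0},
  {"claw": -1, "x": 0, "y": 0, "z": -0.8, "ax": 0, "ay": 0, "az": 0},
  {"claw": -1, "x": 0, "y": 0, "z": -0.8, "ax": 0, "ay": 0, "az": 0},
])

```text
time: 27.13
position: [488.4, -84.4, 193.4]
tcp_rot: [-0.001, -0.039, 0.999, 0.0]
wrist_force: [0.4, -0.1, -2.1]
gripper_width: 0.121
grip_force: 112.0
```

apply_moves([
  {"claw": -1, "x": 0, "y": 0, "z": -0.8, "ax": 0, "ay": 0, "az": 0},
  {"claw": -1, "x": 0, "y": 0, "z": -0.8, "ax": 0, "ay": 0, "az": 0},
  {"claw": -1, "x": 0, "y": 0, "z": -0.8, "ax": 0, "ay": 0, "az": 0},
  {"claw": -1, "x": 0, "y": 0, "z": -0.8, "ax": 0, "ay": 0, "az": 0},
  {"claw": -1, "x": 0, "y": 0, "z": -0.6, "ax": 0, "ay": 0, "az": 0},
])

```text
time: 27.55
position: [489.1, -84.6, 308.6]
tcp_rot: [0.0, -0.039, 0.999, -0.0]
wrist_force: [1.2, -0.8, -2.1]
gripper_width: 0.123
grip_force: 112.0
```

apply_moves([
  {"claw": -1, "x": 0, "y": 0, "z": 0, "ax": 0, "ay": -0.5, "az": 0},
  {"claw": -1, "x": 0, "y": 0, "z": 0, "ax": 0, "ay": -0.8, "az": 0},
  {"claw": -1, "x": 0, "y": 0, "z": 0, "ax": 0, "ay": -0.8, "az": 0},
  {"claw": -1, "x": 0, "y": 0, "z": 0, "ax": 0, "ay": -0.8, "az": 0},
  {"claw": -1, "x": 0, "y": 0, "z": 0, "ax": 0, "ay": -0.8, "az": 0},
])

```text
time: 27.97
position: [488.6, -84.3, 306.3]
tcp_rot: [0.148, -0.039, 0.988, 0.006]
wrist_force: [0.5, -0.8, -2.5]
gripper_width: 0.121
grip_force: 112.6
```

apply_moves([
  {"claw": -1, "x": 0, "y": 0, "z": 0, "ax": 0, "ay": -0.8, "az": 0},
  {"claw": -1, "x": 0, "y": 0, "z": 0, "ax": 0, "ay": -0.5, "az": 0},
  {"claw": -1, "x": 0, "y": 0, "z": 0, "ax": 0, "ay": 0, "az": 0},
  {"claw": -1, "x": 0, "y": 0, "z": 0, "ax": 0, "ay": 0, "az": 0},
  {"claw": -1, "x": 0, "y": 0, "z": 0, "ax": 0, "ay": 0, "az": 0},
])

```text
time: 28.38
position: [489.5, -84.6, 306.6]
tcp_rot: [0.198, -0.038, 0.979, 0.008]
wrist_force: [0.5, -0.5, -1.1]
gripper_width: 0.124
grip_force: 112.7
```

```bash
python3 - <<'E'
from h import *
to([747,10.7,310]);to([747,10.7,290]);s=snap("scene","s18");t=snap("top","t18");w=snap("wrist","w18")
m=np.hstack([cv2.resize(s["frame"][80:230,200:400],(400,300)),cv2.resize(t["frame"][140:260,220:380],(400,300))]);cv2.imwrite("pics/v12.png",m)
E
```

```text
t 28.3833 pos [489.5 -84.6 306.6] z [ 0.387  0.03  -0.921] yaw 94.4 shift [-8.156  2.503  3.315] F [ 0.5 -0.5 -1.1] w 10.5
t 28.3833 pos [489.5 -84.6 306.6] z [ 0.387  0.03  -0.921] yaw 94.4 shift [-7.898  2.503  3.93 ] F [ 0.5 -0.5 -1.1] w 10.5
```

View pics/v12.png

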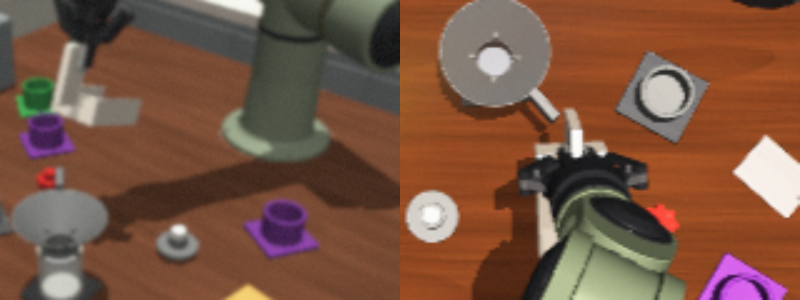

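apply_moves([
  {"claw": -1, "x": -0.35, "y": 0.1, "z": 0.14, "ax": 0, "ay": 0, "az": 0},
  {"claw": -1, "x": -0.65, "y": 0.2, "z": 0.26, "ax": 0, "ay": 0, "az": 0},
  {"claw": -1, "x": -0.8, "y": 0.25, "z": 0.33, "ax": 0, "ay": 0, "az": 0},
  {"claw": -1, "x": -0.8, "y": 0.25, "z": 0.33, "ax": 0, "ay": 0, "az": 0},
  {"claw": -1, "x": -0.8, "y": 0.25, "z": 0.33, "ax": 0, "ay": 0, "az": 0},
])

```text
time: 28.95
position: [599.2, -43.6, 307.5]
tcp_rot: [0.199, -0.038, 0.979, 0.008]
wrist_force: [-0.3, -0.4, -2.1]
gripper_width: 0.121
grip_force: 112.7
```

apply_moves([
  {"claw": -1, "x": -0.8, "y": 0.25, "z": 0.33, "ax": 0, "ay": 0, "az": 0},
  {"claw": -1, "x": -0.8, "y": 0.25, "z": 0.33, "ax": 0, "ay": 0, "az": 0},
  {"claw": -1, "x": -0.8, "y": 0.25, "z": 0.33, "ax": 0, "ay": 0, "az": 0},
  {"claw": -1, "x": -0.8, "y": 0.25, "z": 0.33, "ax": 0, "ay": 0, "az": 0},
  {"claw": -1, "x": -0.8, "y": 0.25, "z": 0.33, "ax": 0, "ay": 0, "az": 0},
])

```text
time: 29.37
position: [725.6, 4.4, 307.9]
tcp_rot: [0.198, -0.038, 0.979, 0.008]
wrist_force: [-0.4, 0.4, -2.3]
gripper_width: 0.13
grip_force: 112.7
```

apply_moves([
  {"claw": -1, "x": -0.5, "y": 0.1, "z": 0.2, "ax": 0, "ay": 0, "az": 0},
  {"claw": -1, "x": -0.26, "y": 0.05, "z": 0.1, "ax": 0, "ay": 0, "az": 0},
  {"claw": -1, "x": 0, "y": 0, "z": 0, "ax": 0, "ay": 0, "az": 0},
  {"claw": -1, "x": 0, "y": 0, "z": 0, "ax": 0, "ay": 0, "az": 0},
  {"claw": -1, "x": 0, "y": 0, "z": 0, "ax": 0, "ay": 0, "az": 0},
])

```text
time: 29.78
position: [746.8, 9.2, 308.9]
tcp_rot: [0.198, -0.038, 0.979, 0.008]
wrist_force: [-0.1, 0.3, -1.5]
gripper_width: 0.125
grip_force: 112.7
```

```bash
python3 - <<'E'
from h import *
t=dict(np.load("t18.npz"));print("funnel axis",px2w(t,258,160.4,141));print("stand",px2w(t,*(220+665*.4-160.4,140+92*.4-.4),53))
to([747,10.7,290]);snap("scene","s19")
s=env.read_state();q=s["tcp_rot"];M=R.from_quat([q[1],q[2],q[3],q[0]]).as_matrix();print("lip",s["position"]+M@[139,0,82.5])
E
```

```text
funnel axis [ 6.27444943e+02 -3.18051879e-01  1.41000000e+02]
stand [ 597.83513911 -212.34438051   53.        ]
t 29.7833 pos [746.8   9.2 308.9] z [ 0.387  0.03  -0.922] yaw 94.4 shift [0.236 0.051 0.585] F [-0.1  0.3 -1.5] w 10.6
lip [651.01681491   1.57994564 179.21564636]
```

apply_moves([
  {"claw": -1, "x": 0.08, "y": 0, "z": 0.2, "ax": 0, "ay": 0, "az": 0},
  {"claw": -1, "x": 0.08, "y": 0, "z": 0.2, "ax": 0, "ay": 0, "az": 0},
  {"claw": -1, "x": 0.08, "y": 0, "z": 0.19, "ax": 0, "ay": 0, "az": 0},
  {"claw": -1, "x": 0, "y": 0, "z": 0, "ax": 0, "ay": 0, "az": 0},
  {"claw": -1, "x": 0, "y": 0, "z": 0, "ax": 0, "ay": 0, "az": 0},
])

```text
time: 30.25
position: [747.2, 9.2, 289.2]
tcp_rot: [0.198, -0.038, 0.98, 0.008]
wrist_force: [0.3, 1.2, -1.8]
gripper_width: 0.124
grip_force: 112.8
```

apply_moves([
  {"claw": -1, "x": 0.11, "y": 0, "z": -0.18, "ax": 0, "ay": -0.5, "az": 0},
  {"claw": -1, "x": 0.11, "y": 0, "z": -0.18, "ax": 0, "ay": -0.5, "az": 0},
  {"claw": -1, "x": 0.11, "y": 0, "z": -0.18, "ax": 0, "ay": -0.5, "az": 0},
  {"claw": -1, "x": 0.11, "y": 0, "z": -0.18, "ax": 0, "ay": -0.5, "az": 0},
  {"claw": -1, "x": 0.11, "y": 0, "z": -0.18, "ax": 0, "ay": -0.5, "az": 0},
])

```text
time: 30.67
position: [720.8, 7.1, 307.4]
tcp_rot: [0.297, -0.037, 0.954, 0.011]
wrist_force: [-0.3, -0.9, -1.8]
gripper_width: 0.123
grip_force: 112.8
```

```bash
cat >> h.py <<'E'
def lip():
    s=env.read_state();q=s["tcp_rot"];M=R.from_quat([q[1],q[2],q[3],q[0]]).as_matrix();print("lip",(s["position"]+M@[139,0,82.5]).round(1),"tilt",np.degrees(np.arccos(-M[2,2])).round(1),"pos",s["position"].round(1),"F",s["wrist_force"].round(1),"q",np.round(s["q"],2))
E
python3 - <<'E'
from h import *
lip();snap("scene","s20")
E
```

```text
lip [653.2   1.8 160.6] tilt 34.5 pos [720.8   7.1 307.4] F [-0.3 -0.9 -1.8] q [-0.14  0.24 -0.35  0.39  0.12 -0.18]
```

apply_moves([
  {"claw": -1, "x": 0.11, "y": 0, "z": -0.18, "ax": 0, "ay": -0.5, "az": 0},
  {"claw": -1, "x": 0.11, "y": 0, "z": -0.18, "ax": 0, "ay": -0.5, "az": 0},
  {"claw": -1, "x": 0.11, "y": 0, "z": -0.18, "ax": 0, "ay": -0.5, "az": 0},
  {"claw": -1, "x": 0.11, "y": 0, "z": -0.18, "ax": 0, "ay": -0.5, "az": 0},
  {"claw": -1, "x": 0.11, "y": 0, "z": -0.18, "ax": 0, "ay": -0.5, "az": 0},
])

```text
time: 31.13
position: [691.3, 4.8, 318.0]
tcp_rot: [0.39, -0.036, 0.92, 0.015]
wrist_force: [-0.5, 0.7, -1.6]
gripper_width: 0.121
grip_force: 112.9
```

apply_moves([
  {"claw": -1, "x": 0, "y": 0, "z": 0, "ax": 0, "ay": 0, "az": 0},
  {"claw": -1, "x": 0, "y": 0, "z": 0, "ax": 0, "ay": 0, "az": 0},
  {"claw": -1, "x": 0.11, "y": 0, "z": -0.18, "ax": 0, "ay": -0.5, "az": 0},
  {"claw": -1, "x": 0.11, "y": 0, "z": -0.18, "ax": 0, "ay": -0.5, "az": 0},
  {"claw": -1, "x": 0.11, "y": 0, "z": -0.18, "ax": 0, "ay": -0.5, "az": 0},
])

```text
time: 31.55
position: [674.1, 3.2, 322.2]
tcp_rot: [0.445, -0.035, 0.895, 0.017]
wrist_force: [-0.8, -0.5, -1.8]
gripper_width: 0.125
grip_force: 112.9
```

apply_moves([
  {"claw": -1, "x": 0, "y": 0, "z": 0, "ax": 0, "ay": 0, "az": 0},
  {"claw": -1, "x": 0, "y": 0, "z": 0, "ax": 0, "ay": 0, "az": 0},
  {"claw": -1, "x": 0, "y": 0, "z": 0, "ax": 0, "ay": 0, "az": 0},
  {"claw": -1, "x": 0, "y": 0, "z": 0, "ax": 0, "ay": 0, "az": 0},
  {"claw": -1, "x": 0, "y": 0, "z": 0, "ax": 0, "ay": 0, "az": 0},
])

```text
time: 31.97
position: [673.7, 3.3, 321.5]
tcp_rot: [0.444, -0.035, 0.895, 0.017]
wrist_force: [-0.1, -1.0, -1.8]
gripper_width: 0.127
grip_force: 113.0
```

apply_moves([
  {"claw": -1, "x": 0, "y": 0, "z": 0, "ax": 0, "ay": 0, "az": 0},
  {"claw": -1, "x": 0, "y": 0, "z": 0, "ax": 0, "ay": 0, "az": 0},
  {"claw": -1, "x": 0, "y": 0, "z": 0, "ax": 0, "ay": 0, "az": 0},
  {"claw": -1, "x": 0, "y": 0, "z": 0, "ax": 0, "ay": 0, "az": 0},
  {"claw": -1, "x": 0, "y": 0, "z": 0, "ax": 0, "ay": 0, "az": 0},
])

```text
time: 32.38
position: [672.7, 3.4, 320.7]
tcp_rot: [0.444, -0.035, 0.895, 0.017]
wrist_force: [0.2, 0.1, -1.5]
gripper_width: 0.124
grip_force: 113.0
```

```bash
cat >> h.py <<'E'
def dark(im,u0,v0,u1,v1,th=60,step=(1,1)):
    for r in im["frame"].max(2)[v0:v1:step[1],u0:u1:step[0]]:print("".join("#" if k<th else "+" if k<100 else "." for k in r))
E
python3 - <<'E'
from h import *
lip();s=snap("scene","s21");w=snap("wrist","w21")
print(w2px(s,[627,0,13]),w2px(s,[627,0,88]))
dark(s,205,190,258,235,50)
E
```

```text
lip [654.1   2.  160.1] tilt 52.7 pos [672.7   3.4 320.7] F [ 0.2  0.1 -1.5] q [-0.2   0.07 -0.78 -0.18  0.22 -0.17]
[231.01766418 221.15502723] [230.39323396 201.65703596]
............++++++++...........+++++++++++++++.......
...........+++++++++..........++++++++++++++++.......
...........+++++++++++........++++++++++++++++.......
.+++++++...++++++++++++......+++++++++++++++++.......
++++++++++++++++++.+++++.....+++++++++++++++++.......
+++++++++++++++++++++++++..++++++++++++++++++........
++..+++++++++++++++..++++++++++++++++++++++++........
+....++++++++++++++..+++++++++++++++++++++++.......++
......++++++++++++++++++++++++++++++++++++........+++
........+++++++++++++++++++++++++++++++..........++++
.........+++++++++++++++++++++++++++++...........++++
...........++++++++++++++++++++++++++............++++
...............+++++++++++++++++++..............+++++
................++++++++++++++++++.............++++++
................++++++++++++++++++.............++++++
................++++++++++++++++++...........++++++++
................++++++++++++++++++..........+++++++++
.........
[... 802 characters left out ...]
......+++++++++.++++...............+++++++++++++++++
.......+++++++++..+.................+++++++++++++++++
......++++++++++....................++++++++++++++++.
.....+++++++++++....................+++++++++++++++..
.....+++++++++++...................+++++++++++++++...
.....++++++++++++.................++++++++++++++++...
.....+++++++++++++...............++++++++++++++++....
.....++++++++++++++.............+++++++++++++++++....
......+++++#+++++++++.........+++++++++++++++++++....
......+++++++++++++++++++++++++++++++++++++++++++....
.....++++++++++++++++++++++++++++++++++++++++++++....
.....+++++++++++++++++++++++++++++++++++++++++++++...
...+++++++++++++++++++++++++++++++++++++++++++++++...
```

```bash
python3 - <<'E'
from h import *
w=dict(np.load("w21.npz"));g=w["frame"].max(2)[0:384:8,0:512:5]
for r in g:print("".join("#" if k<45 else "+" if k<110 else "-" if k<180 else "." for k in r))
E
```

```text
######++++++++++++++++++++++++++++----++-........-------------...++--++++++++++++++++++++++++++++++++++
#######+++++++++++++++++++++++++++++--++-........-------------...++--++++++++++++++++++++++++++++++++-+
#######+++++++++++++++++++++++++++++--++-........-------------...++--++++++++++++++++++++++++++++++-+++
########-++-+-+-+-+-+--+++++-+++++++--+++-......--------------..-++--+++++++++++++++++++++++++++++..---
########+++++++++-++++++++--+---++++-.+++-......-------------...+++-++++++++++++++++++++++++++++.......
#######+++++++++++++++++++++++++++++-.-++-.......------------...++--+++++++++++++++-+++++++++++........
######+++++++--+-------++++++++++++++..++-.......------------...++--++++++++++++++++++-++++++-.........
####++++++++++++++++++++++++-++++---+..++-.......------------...++--++++++++++++++++++++++++...........
#####++++++++++++++++++++++++++++++++..++-.......------------...++.-+-++++++++-++++++++++++............
#####------------+++++++++-+++++-++++..++-.........--------.....++..++++++-++++++++++++++..............
####---------------------------------..++-.........-------..
[... 3191 characters left out ...]
######+##############+-.....-############+#++###############+---------------
--------------+##############-###+##############--.....-+#############++##++##############+------------
-----------+###############---###+##############--.....-+##################---###############----------
---------#################-+####################--.....-+############++######--################+-------
------+###########################################################################################+----
---+#################################################################################################--
-######################################################################################################
```

```bash
python3 - <<'E'
from h import *
s=snap("scene","s22");t=snap("top","t22");w=snap("wrist","w22")
a=cv2.resize(s["frame"][120:245,170:290],(480,500),interpolation=cv2.INTER_CUBIC)
b=cv2.resize(w["frame"][0:220,150:400],(320,250));c=cv2.resize(t["frame"][120:240,190:340],(320,250),interpolation=cv2.INTER_CUBIC)
cv2.imwrite("pics/v13.png",np.hstack([a,np.vstack([b,c])]))
E
```

```text
(no output)
```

View pics/v13.png

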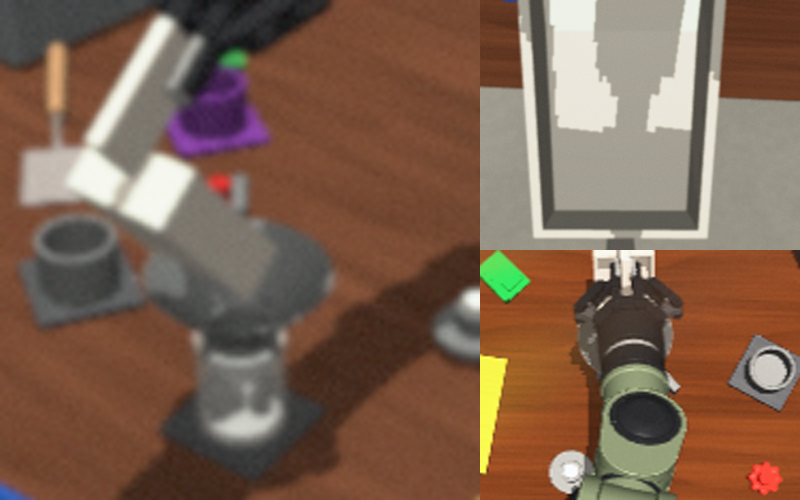

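apply_moves([
  {"claw": -1, "x": -0.4, "y": 0, "z": -0.3, "ax": 0, "ay": 0, "az": 0},
  {"claw": -1, "x": -0.4, "y": 0, "z": -0.3, "ax": 0, "ay": 0, "az": 0},
  {"claw": -1, "x": 0, "y": 0, "z": 0, "ax": 0, "ay": 0.6, "az": 0},
  {"claw": -1, "x": 0, "y": 0, "z": 0, "ax": 0, "ay": 0.9, "az": 0},
  {"claw": -1, "x": 0, "y": 0, "z": 0, "ax": 0, "ay": 1, "az": 0},
])

```text
time: 33.05
position: [671.7, 3.5, 350.6]
tcp_rot: [0.35, -0.036, 0.936, 0.014]
wrist_force: [1.1, -0.4, -1.7]
gripper_width: 0.123
grip_force: 112.9
```

apply_moves([
  {"claw": -1, "x": 0, "y": 0, "z": 0, "ax": 0, "ay": 1, "az": 0},
  {"claw": -1, "x": 0, "y": 0, "z": 0, "ax": 0, "ay": 1, "az": 0},
  {"claw": -1, "x": 0, "y": 0, "z": 0, "ax": 0, "ay": 1, "az": 0},
  {"claw": -1, "x": 0, "y": 0, "z": 0, "ax": 0, "ay": 1, "az": 0},
  {"claw": -1, "x": 0, "y": 0, "z": 0, "ax": 0, "ay": 1, "az": 0},
])

```text
time: 33.47
position: [673.1, 3.4, 351.7]
tcp_rot: [0.158, -0.038, 0.987, 0.006]
wrist_force: [-0.0, 0.2, -1.7]
gripper_width: 0.121
grip_force: 112.8
```

apply_moves([
  {"claw": -1, "x": 0, "y": 0, "z": 0, "ax": 0, "ay": 1, "az": 0},
  {"claw": -1, "x": 0, "y": 0, "z": 0, "ax": 0, "ay": 1, "az": 0},
  {"claw": -1, "x": 0, "y": 0, "z": 0, "ax": 0, "ay": 1, "az": 0},
  {"claw": -1, "x": 0, "y": 0, "z": 0, "ax": 0, "ay": 1, "az": 0},
  {"claw": -1, "x": 0, "y": 0, "z": 0, "ax": 0, "ay": 0, "az": 0},
])

```text
time: 33.88
position: [674.6, 3.5, 347.3]
tcp_rot: [-0.003, -0.039, 0.999, 0.0]
wrist_force: [-0.3, -0.5, -3.4]
gripper_width: 0.124
grip_force: 112.8
```

```bash
python3 - <<'E'
from h import *
lip();to([490,-84,345],94.5)
E
```

```text
lip [535.5  -7.3 265.7] tilt 0.4 pos [674.6   3.5 347.3] F [-0.3 -0.5 -3.4] q [-0.1   0.55  0.39  1.42 -0.   -0.18]
t 33.8833 pos [674.6   3.5 347.3] z [-0.007  0.001 -1.   ] yaw 94.5 shift [ 6.362 -2.427  0.114] F [-0.3 -0.5 -3.4] w 10.5
az -0.00636261184021753
shift after turn [ 6.363 -2.424  0.114]
```

apply_moves([
  {"claw": -1, "x": 0.6, "y": -0.23, "z": 0, "ax": 0, "ay": 0, "az": 0},
  {"claw": -1, "x": 0.9, "y": -0.34, "z": 0, "ax": 0, "ay": 0, "az": 0},
  {"claw": -1, "x": 0.9, "y": -0.34, "z": 0, "ax": 0, "ay": 0, "az": 0},
  {"claw": -1, "x": 0.9, "y": -0.34, "z": 0, "ax": 0, "ay": 0, "az": 0},
  {"claw": -1, "x": 0.9, "y": -0.34, "z": 0, "ax": 0, "ay": 0, "az": 0},
])

```text
time: 34.3
position: [549.8, -54.2, 350.6]
tcp_rot: [0.002, -0.039, 0.999, -0.0]
wrist_force: [0.6, 0.1, -0.6]
gripper_width: 0.121
grip_force: 112.8
```

apply_moves([
  {"claw": -1, "x": 0.9, "y": -0.34, "z": 0, "ax": 0, "ay": 0, "az": 0},
  {"claw": -1, "x": 0.8, "y": -0.31, "z": 0, "ax": 0, "ay": 0, "az": 0},
  {"claw": -1, "x": 0.46, "y": -0.18, "z": 0.5, "ax": 0, "ay": 0, "az": 0},
  {"claw": -1, "x": 0, "y": 0, "z": 1, "ax": 0, "ay": 0, "az": 0},
  {"claw": -1, "x": 0, "y": 0, "z": 1, "ax": 0, "ay": 0, "az": 0},
])

```text
time: 34.72
position: [488.5, -84.5, 276.6]
tcp_rot: [0.004, -0.038, 0.999, -0.001]
wrist_force: [-0.0, 0.0, -1.9]
gripper_width: 0.121
grip_force: 113.0
```

apply_moves([
  {"claw": -1, "x": 0, "y": 0, "z": 1, "ax": 0, "ay": 0, "az": 0},
  {"claw": -1, "x": 0, "y": 0, "z": 1, "ax": 0, "ay": 0, "az": 0},
  {"claw": -1, "x": 0, "y": 0, "z": 1, "ax": 0, "ay": 0, "az": 0},
  {"claw": -1, "x": 0, "y": 0, "z": 1, "ax": 0, "ay": 0, "az": 0},
  {"claw": -1, "x": 0, "y": 0, "z": 0.6, "ax": 0, "ay": 0, "az": 0},
])

```text
time: 35.13
position: [486.8, -83.3, 135.4]
tcp_rot: [0.001, -0.039, 0.999, 0.0]
wrist_force: [0.2, 0.3, -0.8]
gripper_width: 0.123
grip_force: 112.8
```

apply_moves([
  {"claw": -1, "x": 0, "y": 0, "z": 0.4, "ax": 0, "ay": 0, "az": 0},
  {"claw": -1, "x": 0, "y": 0, "z": 0, "ax": 0, "ay": 0, "az": 0},
  {"claw": -1, "x": 0, "y": 0, "z": 0, "ax": 0, "ay": 0, "az": 0},
  {"claw": -1, "x": 0, "y": 0, "z": 0, "ax": 0, "ay": 0, "az": 0},
  {"claw": -1, "x": 0, "y": 0, "z": 0, "ax": 0, "ay": 0, "az": 0},
])

```text
time: 35.55
position: [489.3, -84.1, 127.1]
tcp_rot: [0.002, -0.039, 0.999, -0.001]
wrist_force: [-0.3, 0.5, -1.9]
gripper_width: 0.121
grip_force: 112.7
```

```bash
python3 - <<'E'
from h import *
lip();to([490,-84,94],94.5)
E
```

```text
lip [351.  -95.   44.1] tilt 0.2 pos [489.3 -84.1 127.1] F [-0.3  0.5 -1.9] q [-0.32  0.35 -0.51  0.7   0.   -0.4 ]
t 35.55 pos [489.3 -84.1 127.1] z [ 0.003 -0.001 -1.   ] yaw 94.5 shift [-0.019  0.003  1.104] F [-0.3  0.5 -1.9] w 10.3
az -0.009276701736010556
shift after turn [-0.019  0.003  1.104]
```

apply_moves([
  {"claw": -1, "x": 0, "y": 0, "z": 0.4, "ax": 0, "ay": 0, "az": 0},
  {"claw": -1, "x": 0, "y": 0, "z": 0.3, "ax": 0, "ay": 0, "az": 0},
  {"claw": -1, "x": 0, "y": 0, "z": 0.25, "ax": 0, "ay": 0, "az": 0},
  {"claw": -1, "x": 0, "y": 0, "z": 0.08, "ax": 0, "ay": 0, "az": 0},
  {"claw": -1, "x": 0, "y": 0, "z": 0, "ax": 0, "ay": 0, "az": 0},
])

```text
time: 35.97
position: [487.8, -83.6, 94.1]
tcp_rot: [-0.001, -0.039, 0.999, 0.0]
wrist_force: [-0.2, -0.2, -0.8]
gripper_width: 0.128
grip_force: 112.9
```

apply_moves([
  {"claw": -1, "x": 0, "y": 0, "z": 0.04, "ax": 0, "ay": 0, "az": 0},
  {"claw": -1, "x": 0, "y": 0, "z": 0, "ax": 0, "ay": 0, "az": 0},
  {"claw": -1, "x": 0, "y": 0, "z": 0, "ax": 0, "ay": 0, "az": 0},
  {"claw": -1, "x": 0, "y": 0, "z": 0, "ax": 0, "ay": 0, "az": 0},
  {"claw": -1, "x": 0, "y": 0, "z": 0, "ax": 0, "ay": 0, "az": 0},
])

```text
time: 36.38
position: [488.5, -83.8, 93.8]
tcp_rot: [0.0, -0.039, 0.999, -0.0]
wrist_force: [-0.5, -0.7, -1.4]
gripper_width: 0.123
grip_force: 112.9
```

apply_moves([
  {"claw": -1, "x": 0, "y": 0, "z": 0.04, "ax": 0, "ay": 0, "az": 0},
  {"claw": -1, "x": 0, "y": 0, "z": 0, "ax": 0, "ay": 0, "az": 0},
  {"claw": -1, "x": 0, "y": 0, "z": 0, "ax": 0, "ay": 0, "az": 0},
  {"claw": -1, "x": 0, "y": 0, "z": 0, "ax": 0, "ay": 0, "az": 0},
])

```text
time: 36.72
position: [488.7, -83.9, 93.4]
tcp_rot: [0.001, -0.039, 0.999, -0.0]
wrist_force: [-1.7, 0.2, 8.3]
gripper_width: 0.124
grip_force: 114.7
```

apply_moves([
  {"claw": -1, "x": 0, "y": 0, "z": 0.03, "ax": 0, "ay": 0, "az": 0},
  {"claw": -1, "x": 0, "y": 0, "z": 0, "ax": 0, "ay": 0, "az": 0},
  {"claw": -1, "x": 0, "y": 0, "z": 0, "ax": 0, "ay": 0, "az": 0},
])

```text
time: 36.97
position: [489.0, -83.9, 93.4]
tcp_rot: [0.001, -0.039, 0.999, -0.0]
wrist_force: [-3.4, 1.5, 16.4]
gripper_width: 0.124
grip_force: 116.0
```

Contact on the table; release, rise, and go to the funnel handle.

apply_moves([
  {"claw": -1, "x": 0, "y": 0, "z": -0.04, "ax": 0, "ay": 0, "az": 0},
  {"claw": -0.5, "x": 0, "y": 0, "z": 0, "ax": 0, "ay": 0, "az": 0},
  {"claw": -0.2, "x": 0, "y": 0, "z": 0, "ax": 0, "ay": 0, "az": 0},
  {"claw": 0, "x": 0, "y": 0, "z": 0, "ax": 0, "ay": 0, "az": 0},
  {"claw": 0, "x": 0, "y": 0, "z": 0, "ax": 0, "ay": 0, "az": 0},
])

```text
time: 37.38
position: [488.2, -83.8, 92.5]
tcp_rot: [-0.0, -0.039, 0.999, 0.0]
wrist_force: [0.9, 0.4, 0.2]
gripper_width: 0.499
grip_force: 0.0
```

apply_moves([
  {"claw": 0, "x": 0, "y": 0, "z": -0.5, "ax": 0, "ay": 0, "az": 0},
  {"claw": 0, "x": 0, "y": 0, "z": -1, "ax": 0, "ay": 0, "az": 0},
  {"claw": 0, "x": 0, "y": 0, "z": -1, "ax": 0, "ay": 0, "az": 0},
  {"claw": 0, "x": 0, "y": 0, "z": -1, "ax": 0, "ay": 0, "az": 0},
  {"claw": 0, "x": 0, "y": 0, "z": -1, "ax": 0, "ay": 0, "az": 0},
])

```text
time: 37.8
position: [487.9, -83.7, 228.8]
tcp_rot: [-0.0, -0.039, 0.999, 0.0]
wrist_force: [-0.1, 0.8, 0.3]
gripper_width: 0.499
grip_force: 0.0
```

apply_moves([
  {"claw": 0, "x": 0, "y": 0, "z": 0, "ax": 0, "ay": 0, "az": 0},
  {"claw": 0, "x": 0, "y": 0, "z": 0, "ax": 0, "ay": 0, "az": 0},
  {"claw": 0, "x": 0, "y": 0, "z": 0, "ax": 0, "ay": 0, "az": 0},
])

```text
time: 38.05
position: [488.0, -83.7, 227.1]
tcp_rot: [-0.0, -0.039, 0.999, 0.0]
wrist_force: [0.1, -0.6, -0.3]
gripper_width: 0.499
grip_force: 0.0
```

```bash
python3 - <<'E'
from h import *
w=snap("wrist","w23");t=snap("top","t23")
screw([563.9,-61.2,228],133.3,9)
E
```

```text
t 38.15 pos [487.3 -83.5 226.2] row [-0.3   -0.029 -0.007] az -0.942 x 9 via [[505.0, -83.0, 227.0], [523.0, -80.0, 227.0], [540.0, -74.0, 227.0]] F [-0.1  0.  -0.8] w 42.3
```

apply_moves([
  {"claw": 0, "x": -0.3, "y": -0.03, "z": 0, "ax": 0, "ay": 0, "az": -0.94},
  {"claw": 0, "x": -0.3, "y": -0.03, "z": 0, "ax": 0, "ay": 0, "az": -0.94},
  {"claw": 0, "x": -0.3, "y": -0.03, "z": 0, "ax": 0, "ay": 0, "az": -0.94},
  {"claw": 0, "x": -0.3, "y": -0.03, "z": 0, "ax": 0, "ay": 0, "az": -0.94},
  {"claw": 0, "x": -0.3, "y": -0.03, "z": 0, "ax": 0, "ay": 0, "az": -0.94},
])

```text
time: 38.57
position: [532.5, -77.8, 226.0]
tcp_rot: [-0.001, -0.227, 0.974, 0.001]
wrist_force: [-0.1, -0.2, -0.0]
gripper_width: 0.497
grip_force: 0.0
```

apply_moves([
  {"claw": 0, "x": -0.3, "y": -0.03, "z": 0, "ax": 0, "ay": 0, "az": -0.94},
  {"claw": 0, "x": -0.3, "y": -0.03, "z": 0, "ax": 0, "ay": 0, "az": -0.94},
  {"claw": 0, "x": -0.3, "y": -0.03, "z": 0, "ax": 0, "ay": 0, "az": -0.94},
  {"claw": 0, "x": -0.3, "y": -0.03, "z": 0, "ax": 0, "ay": 0, "az": -0.94},
  {"claw": 0, "x": 0, "y": 0, "z": 0, "ax": 0, "ay": 0, "az": 0},
])

```text
time: 38.98
position: [565.4, -61.0, 225.9]
tcp_rot: [-0.001, -0.369, 0.929, 0.001]
wrist_force: [-0.9, 0.4, 0.4]
gripper_width: 0.499
grip_force: 0.0
```

apply_moves([
  {"claw": 0, "x": 0, "y": 0, "z": 0, "ax": 0, "ay": 0, "az": 0},
  {"claw": 0, "x": 0, "y": 0, "z": 0, "ax": 0, "ay": 0, "az": 0},
  {"claw": 0, "x": 0, "y": 0, "z": 0, "ax": 0, "ay": 0, "az": 0},
])

```text
time: 39.23
position: [564.4, -62.0, 227.2]
tcp_rot: [-0.001, -0.368, 0.93, 0.0]
wrist_force: [-0.0, 1.1, -0.0]
gripper_width: 0.497
grip_force: 0.0
```

```bash
python3 - <<'E'
from h import *
w=snap("wrist","w24");to([563.9,-61.2,144.5],133.3)
e=w2px(w,[563.9,-61.2,153]);print(e)
f=w["frame"];u,v=e.astype(int)
for k in(-20,-10,0,10):print(v+k,f[v+k,u-36:u+37:3,1])
t=dict(np.load("t5.npz"));h=cv2.cvtColor(t["frame"],cv2.COLOR_BGR2HSV)
m=((h[...,1]<90)&(h[...,2]<190)).astype(np.uint8);m[:150]=0;
for tag in("t22","t23"):
    t=dict(np.load(tag+".npz"));h=cv2.cvtColor(t["frame"],cv2.COLOR_BGR2HSV)
    m=(h[...,1]<80).astype(np.uint8);n,l,s,c=cv2.connectedComponentsWithStats(m)
    k=l[178,327] or l[181,331]
    if k:
        cs=cv2.findContours((l==k).astype(np.uint8),0,2)[0];r=cv2.minAreaRect(max(cs,key=cv2.contourArea));print(tag,s[k],r,px2w(t,*r[0],8))
E
```

```text
t 39.2833 pos [564.5 -62.  227.3] z [-0.001  0.    -1.   ] yaw 133.2 shift [-0.006  0.031  2.762] F [-0.3 -0.2 -0.6] w 42.1
az -0.02952427278109969
shift after turn [-0.006  0.031  2.762]
[258.93019883 214.83817519]
194 [58 60 34 32 35 34 33 34 33 35 67 87 90 88 89 87 49 36 32 36 39 39 42 35
 30]
204 [69 69 62 37 35 32 32 46 54 52 66 89 86 87 89 84 48 30 33 38 34 31 33 33
 31]
214 [34 39 37 35 36 48 50 51 53 51 59 89 90 86 88 86 58 50 48 51 46 35 36 41
 34]
224 [33 30 44 51 54 48 57 72 81 81 68 87 84 85 87 85 66 75 76 58 52 50 50 50
 52]
t22 [306 161  38  36 769] ((324.353759765625, 178.36322021484375), (27.97303009033203, 27.48738670349121), 29.05460548400879) [ 598.12146764 -214.98454445    8.        ]
t23 [  119   139   225   245 19162] ((231.42530822753906, 271.78009033203125), (164.71084594726562, 272.86474609375), 14.931418418884277) [295.04715785  74.23657569   8.        ]
```

apply_moves([
  {"claw": 0, "x": 0, "y": 0.06, "z": 0.7, "ax": 0, "ay": 0, "az": 0},
  {"claw": 0, "x": 0, "y": 0, "z": 0.8, "ax": 0, "ay": 0, "az": 0},
  {"claw": 0, "x": 0, "y": 0, "z": 0.7, "ax": 0, "ay": 0, "az": 0},
  {"claw": 0, "x": 0, "y": 0, "z": 0.55, "ax": 0, "ay": 0, "az": 0},
  {"claw": 0, "x": 0, "y": 0, "z": 0, "ax": 0, "ay": 0, "az": 0},
])

```text
time: 39.7
position: [561.1, -60.2, 141.9]
tcp_rot: [-0.002, -0.368, 0.93, 0.002]
wrist_force: [0.3, 0.8, -0.4]
gripper_width: 0.5
grip_force: 0.0
```

apply_moves([
  {"claw": 0, "x": 0, "y": 0, "z": 0, "ax": 0, "ay": 0, "az": 0},
  {"claw": 0, "x": 0, "y": 0, "z": 0, "ax": 0, "ay": 0, "az": 0},
  {"claw": 0, "x": 0, "y": 0, "z": 0, "ax": 0, "ay": 0, "az": 0},
  {"claw": 0, "x": 0, "y": 0, "z": 0, "ax": 0, "ay": 0, "az": 0},
])

```text
time: 40.03
position: [564.7, -60.7, 146.6]
tcp_rot: [0.001, -0.368, 0.93, -0.001]
wrist_force: [-0.5, -0.5, -0.2]
gripper_width: 0.5
grip_force: 0.0
```

```bash
python3 - <<'E'
from h import *
w=snap("wrist","w25");to([563.9,-61.2,144.2],133.3)
f=w["frame"]
for v in(250,280,310):print(v,f[v,210:312:3,1])
E
```

```text
t 40.0833 pos [564.6 -60.7 146.4] z [ 0.002 -0.    -1.   ] yaw 133.2 shift [0.029 0.003 0.072] F [ 0.4  0.7 -0. ] w 42.4
az -0.015208754658517818
shift after turn [0.029 0.003 0.072]
250 [10 14 35 33 29 48 50 50 50 50 44 51 62 74 82 80 79 81 81 81 80 68 53 53
 50 49 53 50 45 33 34 39 11  6]
280 [ 11  12  49  52  48  73  84 194 196 197 194 163  57  83  87  85  85  83
  82  87  87  71  58  58  72 170 192 115  65  57  49  49  12   0]
310 [ 35  35  33  71  71  75  78  75  77  78 105 144 105  77  86  83  85  82
  84  83  83  68 127  96  78  70  70  79  76  69  67  46  38  38]
```

apply_moves([
  {"claw": 0, "x": 0, "y": 0.02, "z": 0.05, "ax": 0, "ay": 0, "az": 0},
  {"claw": -1, "x": 0, "y": 0, "z": 0, "ax": 0, "ay": 0, "az": 0},
  {"claw": -1, "x": 0, "y": 0, "z": 0, "ax": 0, "ay": 0, "az": 0},
  {"claw": -1, "x": 0, "y": 0, "z": 0, "ax": 0, "ay": 0, "az": 0},
  {"claw": -1, "x": 0, "y": 0, "z": 0, "ax": 0, "ay": 0, "az": 0},
], grip_force=90)

```text
time: 40.5
position: [563.5, -60.0, 143.8]
tcp_rot: [0.0, -0.368, 0.93, -0.0]
wrist_force: [-0.3, -0.7, 2.2]
gripper_width: 0.125
grip_force: 87.6
```

apply_moves([
  {"claw": -1, "x": 0, "y": 0, "z": 0, "ax": 0, "ay": 0, "az": 0},
  {"claw": -1, "x": 0, "y": 0, "z": 0, "ax": 0, "ay": 0, "az": 0},
  {"claw": -1, "x": 0, "y": 0, "z": 0, "ax": 0, "ay": 0, "az": 0},
  {"claw": -1, "x": 0, "y": 0, "z": 0, "ax": 0, "ay": 0, "az": 0},
  {"claw": -1, "x": 0, "y": 0, "z": 0, "ax": 0, "ay": 0, "az": 0},
])

```text
time: 40.92
position: [563.4, -60.1, 143.8]
tcp_rot: [0.0, -0.368, 0.93, -0.0]
wrist_force: [-0.8, -0.5, 3.8]
gripper_width: 0.123
grip_force: 87.6
```

```bash
python3 - <<'E'
from h import *
to([563.9,-61.2,144.2],133.3)
E
```

```text
t 40.9167 pos [563.4 -60.1 143.8] z [ 0. -0. -1.] yaw 133.2 shift [ 0.015 -0.038 -0.015] F [-0.8 -0.5  3.8] w 10.4
az -0.014037790336811911
shift after turn [ 0.015 -0.038 -0.015]
```

apply_moves([
  {"claw": -1, "x": 0, "y": 0, "z": -0.2, "ax": 0, "ay": 0, "az": 0},
  {"claw": -1, "x": 0, "y": 0, "z": -0.5, "ax": 0, "ay": 0, "az": 0},
  {"claw": -1, "x": 0, "y": 0, "z": -0.7, "ax": 0, "ay": 0, "az": 0},
  {"claw": -1, "x": 0, "y": 0, "z": -0.7, "ax": 0, "ay": 0, "az": 0},
  {"claw": -1, "x": 0, "y": 0, "z": -0.4, "ax": 0, "ay": 0, "az": 0},
])

```text
time: 41.33
position: [564.1, -60.2, 220.8]
tcp_rot: [0.001, -0.368, 0.93, -0.001]
wrist_force: [-0.0, -0.1, -0.7]
gripper_width: 0.13
grip_force: 87.9
```

```bash
python3 - <<'E'
from h import *
to([534.2,-277.1,215],133.3)
E
```

```text
t 41.3333 pos [564.1 -60.2 220.8] z [ 0.002 -0.001 -1.   ] yaw 133.2 shift [ 5.679 -4.586  0.197] F [-0.  -0.1 -0.7] w 11.0
az -0.012972797220855349
shift after turn [ 5.684 -4.58   0.197]
```

apply_moves([
  {"claw": -1, "x": 0.4, "y": -0.32, "z": 0, "ax": 0, "ay": 0, "az": 0},
  {"claw": -1, "x": 0.75, "y": -0.6, "z": 0, "ax": 0, "ay": 0, "az": 0},
  {"claw": -1, "x": 0.8, "y": -0.65, "z": 0, "ax": 0, "ay": 0, "az": 0},
  {"claw": -1, "x": 0.8, "y": -0.65, "z": 0, "ax": 0, "ay": 0, "az": 0},
  {"claw": -1, "x": 0.8, "y": -0.65, "z": 0, "ax": 0, "ay": 0, "az": 0},
])

```text
time: 41.75
position: [544.4, -196.8, 218.8]
tcp_rot: [-0.0, -0.369, 0.93, 0.0]
wrist_force: [0.8, -0.4, -1.3]
gripper_width: 0.131
grip_force: 87.9
```

apply_moves([
  {"claw": -1, "x": 0.8, "y": -0.65, "z": 0, "ax": 0, "ay": 0, "az": 0},
  {"claw": -1, "x": 0.75, "y": -0.6, "z": 0, "ax": 0, "ay": 0, "az": 0},
  {"claw": -1, "x": 0.58, "y": -0.46, "z": 0.2, "ax": 0, "ay": 0, "az": 0},
  {"claw": -1, "x": 0, "y": 0, "z": 0, "ax": 0, "ay": 0, "az": 0},
  {"claw": -1, "x": 0, "y": 0, "z": 0, "ax": 0, "ay": 0, "az": 0},
])

```text
time: 42.17
position: [532.7, -277.7, 212.1]
tcp_rot: [-0.0, -0.367, 0.93, 0.001]
wrist_force: [-0.3, 0.6, 0.1]
gripper_width: 0.125
grip_force: 87.9
```

apply_moves([
  {"claw": -1, "x": 0, "y": 0, "z": 0, "ax": 0, "ay": 0, "az": 0},
  {"claw": -1, "x": 0, "y": 0, "z": 0, "ax": 0, "ay": 0, "az": 0},
  {"claw": -1, "x": 0, "y": 0, "z": 0, "ax": 0, "ay": 0, "az": 0},
])

```text
time: 42.42
position: [533.7, -275.7, 212.9]
tcp_rot: [0.0, -0.369, 0.929, 0.0]
wrist_force: [-0.1, -0.6, -0.8]
gripper_width: 0.129
grip_force: 87.9
```

```bash
python3 - <<'E'
from h import *
t=snap("top","t26");to([534.2,-277.1,109],133.3)
p=env.read_state()["position"];zr=p[2]-80.8+78;c0=p[:2]+[63.9,62.1]
S=cv2.GaussianBlur(cv2.cvtColor(t["frame"],cv2.COLOR_BGR2HSV)[...,1].astype(np.float32),(0,0),.7)
a=np.radians(np.arange(-40,200,3))
def sc(cx,cy):
    f=lambda r:cv2.remap(S,*[np.array([w2px(t,[cx+r*np.cos(k),cy+r*np.sin(k),zr]) for k in a],np.float32)[:,i:i+1].copy() for i in(0,1)],1).mean()
    return f(70)-f(62)
print("axis",max((sc(x,y),x,y) for x in np.arange(c0[0]-6,c0[0]+6.1,1) for y in np.arange(c0[1]-6,c0[1]+6.1,1)))
e=w2px(t,[627,0.6,20]);print("jar",e);u,v=e.astype(int);g=t["frame"].max(2)
for r in g[v-13:v+14,u-14:u+15]:print("".join(f"{k:4d}" for k in r))
E
```

```text
t 42.4667 pos [ 533.7 -275.8  212.9] z [ 0.  0. -1.] yaw 133.3 shift [ 0.019 -0.042  3.465] F [ 0.3 -0.4 -0.6] w 10.9
az 0.006093516990082561
shift after turn [ 0.019 -0.042  3.465]
axis (np.float32(109.11432), np.float64(597.6430574482365), np.float64(-213.68539490773455))
jar [257.27631973 167.25301349]
 155 156 153 140 123 124 107 118 148 204 226 214 185 159 136 141 164 206 223 219 184 129 130 130 128 129 124 129 149
 136 143 138 136 136 133 124 165 224 209 155 114 114 115 111 111 111 107 113 175 224 205 148 127 125 128 119 120 149
 134 128 128 130 130 129 162 210 194 101 110 112 109 111 111 108 107 108 109 107 153 217 199 117 126 130 126 128 145
 130 128 126 128 129 159 211 201 127 114 108 101 100  99  98 103 108 109 108 111 108 161 222 206 132 131 129 135 142
 128 131 129 133 140 185 202 128 100 101 100 104 100  93  90  76  81  96 110 109 109 115 174 212 166 129 135 138 139
 127 131 132 132 162 201 175 102 100 111 140 193 218 213 184  80  76  91  91 100 109 107 131 191 204 128 129 131 139
 128 130 133 142 187 202 116 102 132 186 213 214 212 200 141  69  83  88  81  64  69  87 11
[... 1665 characters left out ...]
130 117 131 130 129 129 117  83  85  91 101 133 167 186 203 196 166 130  91  96 115 126 130 127 126 130 132 130 116
 128 112 136 131 133 133 133 118  80  85  89  89  92  91  90  89  89  97 111 122 130 132 131 131 133 131 130 129 125
 125 110 135 132 131 132 134 132 132 131 132 127 125 114 115 121 122 124 132 133 134 133 132 133 131 132 132 131 123
 138 122 141 133 136 136 135 136 135 135 137 136 135 134 134 134 131 133 133 131 133 130 132 131 125 123 128 126 128
 136 123 137 136 133 134 136 134 134 132 134 133 133 131 131 131 130 130 129 130 127 131 130 130 128 127 132 136 132
 140 136 131 131 130 131 130 131 133 132 134 132 129 133 133 136 138 138 136 132 130 123  93  90  84  76  72  72  85
```

apply_moves([
  {"claw": -1, "x": 0.02, "y": -0.04, "z": 0.7, "ax": 0, "ay": 0, "az": 0},
  {"claw": -1, "x": 0, "y": 0, "z": 0.8, "ax": 0, "ay": 0, "az": 0},
  {"claw": -1, "x": 0, "y": 0, "z": 0.7, "ax": 0, "ay": 0, "az": 0},
  {"claw": -1, "x": 0, "y": 0, "z": 0.5, "ax": 0, "ay": 0, "az": 0},
  {"claw": -1, "x": 0, "y": 0, "z": 0.3, "ax": 0, "ay": 0, "az": 0},
])

```text
time: 42.88
position: [533.1, -276.7, 120.8]
tcp_rot: [-0.001, -0.369, 0.929, 0.001]
wrist_force: [0.6, 0.3, -0.7]
gripper_width: 0.126
grip_force: 88.0
```

apply_moves([
  {"claw": -1, "x": 0, "y": 0, "z": 0.2, "ax": 0, "ay": 0, "az": 0},
  {"claw": -1, "x": 0, "y": 0, "z": 0, "ax": 0, "ay": 0, "az": 0},
  {"claw": -1, "x": 0, "y": 0, "z": 0, "ax": 0, "ay": 0, "az": 0},
  {"claw": -1, "x": 0, "y": 0, "z": 0, "ax": 0, "ay": 0, "az": 0},
  {"claw": -1, "x": 0, "y": 0, "z": 0, "ax": 0, "ay": 0, "az": 0},
])

```text
time: 43.3
position: [534.5, -278.6, 117.8]
tcp_rot: [0.001, -0.368, 0.93, -0.001]
wrist_force: [0.7, -0.2, -1.2]
gripper_width: 0.128
grip_force: 88.0
```

```bash
python3 - <<'E'
from h import *
to([534.2,-277.1,108.8],133.3)
E
```

```text
t 43.3 pos [ 534.5 -278.6  117.8] z [ 0.002 -0.001 -1.   ] yaw 133.2 shift [-0.027  0.044  0.301] F [ 0.7 -0.2 -1.2] w 10.9
az -0.012764854944511336
shift after turn [-0.027  0.044  0.301]
```

apply_moves([
  {"claw": -1, "x": 0, "y": 0.03, "z": 0.14, "ax": 0, "ay": 0, "az": 0},
  {"claw": -1, "x": 0, "y": 0, "z": 0.1, "ax": 0, "ay": 0, "az": 0},
  {"claw": -1, "x": 0, "y": 0, "z": 0, "ax": 0, "ay": 0, "az": 0},
  {"claw": -1, "x": 0, "y": 0, "z": 0, "ax": 0, "ay": 0, "az": 0},
  {"claw": -1, "x": 0, "y": 0, "z": 0, "ax": 0, "ay": 0, "az": 0},
])

```text
time: 43.72
position: [533.1, -277.5, 109.4]
tcp_rot: [-0.0, -0.368, 0.93, 0.0]
wrist_force: [-0.3, 0.1, -1.5]
gripper_width: 0.127
grip_force: 88.0
```

apply_moves([
  {"claw": -1, "x": 0, "y": 0, "z": 0.05, "ax": 0, "ay": 0, "az": 0},
  {"claw": -1, "x": 0, "y": 0, "z": 0, "ax": 0, "ay": 0, "az": 0},
  {"claw": -1, "x": 0, "y": 0, "z": 0, "ax": 0, "ay": 0, "az": 0},
  {"claw": -1, "x": 0, "y": 0, "z": 0, "ax": 0, "ay": 0, "az": 0},
])

```text
time: 44.05
position: [533.3, -277.8, 108.6]
tcp_rot: [0.0, -0.368, 0.93, -0.0]
wrist_force: [-2.5, -0.7, 5.7]
gripper_width: 0.119
grip_force: 88.9
```

apply_moves([
  {"claw": -1, "x": 0, "y": 0, "z": -0.02, "ax": 0, "ay": 0, "az": 0},
  {"claw": -0.5, "x": 0, "y": 0, "z": 0, "ax": 0, "ay": 0, "az": 0},
  {"claw": -0.2, "x": 0, "y": 0, "z": 0, "ax": 0, "ay": 0, "az": 0},
  {"claw": 0.2, "x": 0, "y": 0, "z": 0, "ax": 0, "ay": 0, "az": 0},
  {"claw": 0.2, "x": 0, "y": 0, "z": 0, "ax": 0, "ay": 0, "az": 0},
])

```text
time: 44.47
position: [533.1, -277.4, 108.3]
tcp_rot: [-0.0, -0.368, 0.93, 0.0]
wrist_force: [-0.5, 0.1, -0.2]
gripper_width: 0.597
grip_force: 0.0
```

apply_moves([
  {"claw": 0.2, "x": 0, "y": 0, "z": -0.5, "ax": 0, "ay": 0, "az": 0},
  {"claw": 0.2, "x": 0, "y": 0, "z": -1, "ax": 0, "ay": 0, "az": 0},
  {"claw": 0.2, "x": 0, "y": 0, "z": -1, "ax": 0, "ay": 0, "az": 0},
  {"claw": 0.2, "x": 0, "y": 0, "z": -1, "ax": 0, "ay": 0, "az": 0},
  {"claw": 0.2, "x": 0, "y": 0, "z": 0, "ax": 0, "ay": 0, "az": 0},
])

```text
time: 44.88
position: [536.0, -279.3, 219.8]
tcp_rot: [0.003, -0.368, 0.93, -0.004]
wrist_force: [1.9, -0.7, 0.5]
gripper_width: 0.6
grip_force: 0.0
```

```bash
python3 - <<'E'
from h import *
t=snap("top","t27");s=snap("scene","s27")
f=t["frame"];h=cv2.cvtColor(f,cv2.COLOR_BGR2HSV)
m=((h[...,1]<70)&(h[...,2]>100)).astype(np.uint8);n,l,st,c=cv2.connectedComponentsWithStats(m)
for i in range(1,n):
    if 150<st[i,4]<2500:print(st[i].tolist(),c[i].round(1),px2w(t,*c[i],18).round(1)[:2])
screw([437.2,73.2,200],133.3,14)
sm=((cv2.cvtColor(s["frame"],cv2.COLOR_BGR2HSV)[...,1]<70)).astype(np.uint8)
E
```

```text
[243, 153, 30, 29, 633] [257.1 167.2] [627.4   1. ]
[308, 153, 44, 41, 1042] [327.3 169.7] [ 624.6 -222.7]
[271, 199, 28, 57, 1101] [284.3 232.8] [420.9 -89.1]
[222, 216, 21, 21, 340] [232.4 226.1] [438.   74.7]
[183, 327, 39, 38, 492] [202.  345.1] [ 70.  158.3]
[161, 336, 50, 48, 759] [181.4 366.1] [  5.8 219.3]
[205, 353, 48, 31, 802] [228.1 371.6] [-7.4 75.5]
t 44.9833 pos [ 534.  -278.   214.9] row [-0.405  0.767  0.033] az -0.001 x 14 via [[513.0, -203.0, 212.0], [486.0, -102.0, 207.0], [465.0, -27.0, 204.0]] F [ 0.3 -0.8 -0.6] w 51.3
```

apply_moves([
  {"claw": 0.2, "x": -0.4, "y": 0.77, "z": 0, "ax": 0, "ay": 0, "az": 0},
  {"claw": 0.2, "x": -0.4, "y": 0.77, "z": 0, "ax": 0, "ay": 0, "az": 0},
  {"claw": 0.2, "x": -0.4, "y": 0.77, "z": 0, "ax": 0, "ay": 0, "az": 0},
  {"claw": 0.2, "x": -0.4, "y": 0.77, "z": 0, "ax": 0, "ay": 0, "az": 0},
  {"claw": 0.2, "x": -0.4, "y": 0.77, "z": 0, "ax": 0, "ay": 0, "az": 0},
])

```text
time: 45.4
position: [496.2, -150.7, 211.7]
tcp_rot: [-0.001, -0.368, 0.93, 0.001]
wrist_force: [0.7, -0.5, -0.1]
gripper_width: 0.602
grip_force: 0.0
```

apply_moves([
  {"claw": 0.2, "x": -0.4, "y": 0.77, "z": 0, "ax": 0, "ay": 0, "az": 0},
  {"claw": 0.2, "x": -0.4, "y": 0.77, "z": 0, "ax": 0, "ay": 0, "az": 0},
  {"claw": 0.2, "x": -0.4, "y": 0.77, "z": 0, "ax": 0, "ay": 0, "az": 0},
  {"claw": 0.2, "x": -0.4, "y": 0.77, "z": 0, "ax": 0, "ay": 0, "az": 0},
  {"claw": 0.2, "x": -0.4, "y": 0.77, "z": 0, "ax": 0, "ay": 0, "az": 0},
])

```text
time: 45.82
position: [460.7, -25.6, 211.9]
tcp_rot: [-0.001, -0.368, 0.93, 0.001]
wrist_force: [0.5, 0.3, 0.1]
gripper_width: 0.603
grip_force: 0.0
```

apply_moves([
  {"claw": 0.2, "x": -0.4, "y": 0.77, "z": 0.5, "ax": 0, "ay": 0, "az": 0},
  {"claw": 0.2, "x": -0.4, "y": 0.77, "z": 0.7, "ax": 0, "ay": 0, "az": 0},
  {"claw": 0.2, "x": -0.4, "y": 0.77, "z": 0.7, "ax": 0, "ay": 0, "az": 0},
  {"claw": 0.2, "x": -0.45, "y": 0.77, "z": 0.5, "ax": 0, "ay": 0, "az": 0},
])

```text
time: 46.15
position: [432.5, 75.3, 138.8]
tcp_rot: [-0.002, -0.368, 0.93, 0.001]
wrist_force: [0.2, 0.0, -0.5]
gripper_width: 0.602
grip_force: 0.0
```

apply_moves([
  {"claw": 0.2, "x": 0, "y": 0, "z": 0, "ax": 0, "ay": 0, "az": 0},
  {"claw": 0.2, "x": 0, "y": 0, "z": 0, "ax": 0, "ay": 0, "az": 0},
  {"claw": 0.2, "x": 0, "y": 0, "z": 0, "ax": 0, "ay": 0, "az": 0},
  {"claw": 0.2, "x": 0, "y": 0, "z": 0, "ax": 0, "ay": 0, "az": 0},
])

```text
time: 46.48
position: [435.8, 73.5, 141.8]
tcp_rot: [0.0, -0.368, 0.93, -0.0]
wrist_force: [0.1, 0.2, 0.1]
gripper_width: 0.601
grip_force: 0.0
```

```bash
python3 - <<'E'
from h import *
w=snap("wrist","w28");to([438,74,41],133.3)
e=w2px(w,[438,74,46]);print("btn exp",e,"disc exp",w2px(w,[438,74,18]))
u,v=e.astype(int);g=w["frame"].min(2)[v-60:v+60:3,u-75:u+75:2]
for r in g:print("".join("#" if k<40 else "+" if k<90 else "-" if k<150 else "o" if k<210 else "." for k in r))
E
```

```text
t 46.5333 pos [436.   73.4 142. ] z [ 0.001 -0.    -1.   ] yaw 133.1 shift [-0.061 -0.028  3.366] F [-0.5 -0.5  0. ] w 50.9
az -0.03312499028333094
shift after turn [-0.061 -0.028  3.366]
btn exp [256.31188039 205.87101923] disc exp [256.64912388 193.79072484]
++++++++++++#+#+++##+####+###########++++++################################
++++++++++++##+##++########+####+#+###+####################################
++++++++++++++#+#+##++###+#+###############################################
+++++++++++++++++#+#+##+#+######+++++++++++++##############################
++#+++++++++++++++#+++##+###+--oo-++++++-+--++++###########################
+++++++++++++++++++++####+--oooo--+++++++++++++++++########################
#++++++++++++++++++++###+ooooo-++-+++++++++++++++++++######################
#+##+++++++++++++++++++-ooooo-+++++++++-+++-++++++++++#####################
++###+#++##+++++++++++oooooo-+++++++++-+++++++++++++++++###################
++++#+##+++++++++++++ooooo-++++-++++++++++++++++++++++-++##################
###++#####++++++++#+-ooo--+++++++-++++++++++++++++++++++++#################
#++
[... 1500 characters left out ...]
################
++++++++#+##++#+++#+++#####################################################
+++++++++######+#++++#+###############################################+++++
#+++++++######+#+++++++++##############################################++++
++++++++######+++++#++++###############################################++++
#++++++#######++#####+++++#+############################################+++
+++++++#########++++###++++#+#+##########################################++
++++++#######++++#++#+++++++++++#########################################++
+++++########+++++#+++#++##+++#+++++######################################+
+++++########+++++++++++#+#++++++#+++######################################
```

apply_moves([
  {"claw": 0.2, "x": -0.09, "y": 0, "z": 0.8, "ax": 0, "ay": 0, "az": 0},
  {"claw": 0.2, "x": 0, "y": 0, "z": 0.9, "ax": 0, "ay": 0, "az": 0},
  {"claw": 0.2, "x": 0, "y": 0, "z": 0.7, "ax": 0, "ay": 0, "az": 0},
  {"claw": 0.2, "x": 0, "y": 0, "z": 0.5, "ax": 0, "ay": 0, "az": 0},
  {"claw": 0.2, "x": 0, "y": 0, "z": 0.3, "ax": 0, "ay": 0, "az": 0},
])

```text
time: 46.95
position: [436.9, 75.2, 44.4]
tcp_rot: [-0.0, -0.368, 0.93, 0.0]
wrist_force: [0.3, -0.7, 1.2]
gripper_width: 0.598
grip_force: 0.0
```

apply_moves([
  {"claw": 0.2, "x": 0, "y": 0, "z": 0, "ax": 0, "ay": 0, "az": 0},
  {"claw": 0.2, "x": 0, "y": 0, "z": 0, "ax": 0, "ay": 0, "az": 0},
  {"claw": 0.2, "x": 0, "y": 0, "z": 0, "ax": 0, "ay": 0, "az": 0},
  {"claw": 0.2, "x": 0, "y": 0, "z": 0, "ax": 0, "ay": 0, "az": 0},
  {"claw": 0.2, "x": 0, "y": 0, "z": 0, "ax": 0, "ay": 0, "az": 0},
])

```text
time: 47.37
position: [438.0, 76.0, 46.5]
tcp_rot: [0.001, -0.368, 0.93, -0.0]
wrist_force: [-0.5, -0.2, 0.5]
gripper_width: 0.601
grip_force: 0.0
```

```bash
python3 - <<'E'
from h import *
w=snap("wrist","w29");to([438.8,74.5,41],133.3)
g=w["frame"].min(2)[180:384:4,160:360:3]
for r in g:print("".join("#" if k<40 else "+" if k<90 else "-" if k<150 else "o" if k<210 else "." for k in r))
E
```

```text
t 47.4167 pos [437.8  76.1  46.3] z [ 0.002 -0.    -1.   ] yaw 133.2 shift [ 0.011 -0.061  0.178] F [-0.3 -0.5 -0.2] w 50.8
az -0.013624391359297454
shift after turn [ 0.011 -0.061  0.178]
---------+++-+-++++-+++++++++++++++++++++++++++++++++++++++++++++++
-----------+----+++++++++-----oooo-----++++++++++++++++++++++++++++
------------++-++++-++--oooooooooooooooo--+++++++++++++++++++++++++
--------------+-++++o.ooooooooooooooooooooo--++++++++++++++++++++++
---------------+++...oooooooooooooooooooooooo-+++++++++++++++++++++
-----------------..oooooooooooooooooooooooooooo-+++++++++++++++++++
+-------------+o..oooooooooooooooooooooooooooooo-++++++++++++++++++
++------------...ooooooooooooooooooooooooooooooooo+++++++++++++++++
++++--------+o..ooooooooooooooooooooooooooooooooooo++++++++++++++++
+++++++------.ooooooooooooooooooooooooooooooooooooo-+++++++++++++++
+++++++---++.oooooooooooooo----+++---ooooooooooooooo-++++++++++++++
+++++++++-+ooooooooooooooo-+++++-++-++-oooooooooooooo++++++++++++++
+++++++++++ooooooooooooo-++++++-++++++++-oooooooooooo-+++++++++++++
+++++++++++oooooooooooo-+++
[... 1856 characters left out ...]
+++++++++#######+++#
###########+-----------------------+++++++++++++++++++++###########
############+------------------------++++++++++++++-+--+###########
############++##+##+####++++-----------++++########+#+-############
############++################+++++++################++############
###################################################################
###+++########################################################+++##
##+++#########################################################+++##
###################################################################
###################################################################
###################################################################
```

apply_moves([
  {"claw": 0.2, "x": 0, "y": -0.05, "z": 0.15, "ax": 0, "ay": 0, "az": 0},
  {"claw": 0.2, "x": 0, "y": 0, "z": 0, "ax": 0, "ay": 0, "az": 0},
  {"claw": 0.2, "x": 0, "y": 0, "z": 0, "ax": 0, "ay": 0, "az": 0},
  {"claw": -1, "x": 0, "y": 0, "z": 0, "ax": 0, "ay": 0, "az": 0},
  {"claw": -1, "x": 0, "y": 0, "z": 0, "ax": 0, "ay": 0, "az": 0},
], grip_force=70)

```text
time: 47.83
position: [438.2, 75.0, 41.3]
tcp_rot: [0.0, -0.368, 0.93, -0.0]
wrist_force: [-5.3, -0.6, 12.3]
gripper_width: 0.347
grip_force: 68.4
```

apply_moves([
  {"claw": -1, "x": 0, "y": 0, "z": 0, "ax": 0, "ay": 0, "az": 0},
  {"claw": -1, "x": 0, "y": 0, "z": 0, "ax": 0, "ay": 0, "az": 0},
  {"claw": -1, "x": 0, "y": 0, "z": 0, "ax": 0, "ay": 0, "az": 0},
  {"claw": -1, "x": 0, "y": 0, "z": 0, "ax": 0, "ay": 0, "az": 0},
])

```text
time: 48.17
position: [438.1, 74.9, 41.4]
tcp_rot: [0.0, -0.368, 0.93, -0.0]
wrist_force: [-1.0, -0.9, 5.9]
gripper_width: 0.347
grip_force: 68.7
```

```bash
python3 - <<'E'
from h import *
to([438.8,74.5,41],133.3)
E
```

```text
t 48.1667 pos [438.1  74.9  41.4] z [ 0. -0. -1.] yaw 133.2 shift [-0.006 -0.026  0.014] F [-1.  -0.9  5.9] w 29.5
az -0.013872013682187476
shift after turn [-0.006 -0.026  0.014]
```

apply_moves([
  {"claw": -1, "x": 0, "y": 0, "z": -0.3, "ax": 0, "ay": 0, "az": 0},
  {"claw": -1, "x": 0, "y": 0, "z": -0.8, "ax": 0, "ay": 0, "az": 0},
  {"claw": -1, "x": 0, "y": 0, "z": -1, "ax": 0, "ay": 0, "az": 0},
  {"claw": -1, "x": 0, "y": 0, "z": -1, "ax": 0, "ay": 0, "az": 0},
  {"claw": -1, "x": 0, "y": 0, "z": -1, "ax": 0, "ay": 0, "az": 0},
])

```text
time: 48.58
position: [437.5, 75.0, 165.7]
tcp_rot: [-0.0, -0.368, 0.93, 0.0]
wrist_force: [0.9, -0.1, -1.3]
gripper_width: 0.349
grip_force: 69.3
```

```bash
python3 - <<'E'
from h import *
to([627.2,0.8,165],133.3)
E
```

```text
t 48.5833 pos [437.5  75.  165.7] z [-0.001  0.    -1.   ] yaw 133.2 shift [-2.912 -6.134  0.018] F [ 0.9 -0.1 -1.3] w 29.7
az -0.013681155987071902
shift after turn [-2.905 -6.137  0.019]
```

apply_moves([
  {"claw": -1, "x": -0.25, "y": -0.5, "z": 0, "ax": 0, "ay": 0, "az": 0},
  {"claw": -1, "x": -0.4, "y": -0.85, "z": 0, "ax": 0, "ay": 0, "az": 0},
  {"claw": -1, "x": -0.4, "y": -0.85, "z": 0, "ax": 0, "ay": 0, "az": 0},
  {"claw": -1, "x": -0.4, "y": -0.85, "z": 0, "ax": 0, "ay": 0, "az": 0},
  {"claw": -1, "x": -0.4, "y": -0.85, "z": 0, "ax": 0, "ay": 0, "az": 0},
])

```text
time: 49.0
position: [559.6, 27.3, 164.7]
tcp_rot: [0.0, -0.368, 0.93, 0.0]
wrist_force: [-0.2, 0.4, -1.1]
gripper_width: 0.345
grip_force: 69.3
```

apply_moves([
  {"claw": -1, "x": -0.4, "y": -0.85, "z": 0, "ax": 0, "ay": 0, "az": 0},
  {"claw": -1, "x": -0.4, "y": -0.85, "z": 0, "ax": 0, "ay": 0, "az": 0},
  {"claw": -1, "x": -0.25, "y": -0.54, "z": 0, "ax": 0, "ay": 0, "az": 0},
  {"claw": -1, "x": 0, "y": 0, "z": 0, "ax": 0, "ay": 0, "az": 0},
  {"claw": -1, "x": 0, "y": 0, "z": 0, "ax": 0, "ay": 0, "az": 0},
])

```text
time: 49.42
position: [627.8, 0.0, 163.8]
tcp_rot: [-0.0, -0.368, 0.93, 0.0]
wrist_force: [-0.1, -0.5, -1.0]
gripper_width: 0.343
grip_force: 69.4
```

apply_moves([
  {"claw": -1, "x": 0, "y": 0, "z": 0, "ax": 0, "ay": 0, "az": 0},
  {"claw": -1, "x": 0, "y": 0, "z": 0, "ax": 0, "ay": 0, "az": 0},
  {"claw": -1, "x": 0, "y": 0, "z": 0, "ax": 0, "ay": 0, "az": 0},
  {"claw": -1, "x": 0, "y": 0, "z": 0, "ax": 0, "ay": 0, "az": 0},
])

```text
time: 49.75
position: [627.1, 0.8, 164.3]
tcp_rot: [-0.0, -0.369, 0.93, 0.0]
wrist_force: [0.7, 1.1, -1.5]
gripper_width: 0.346
grip_force: 69.4
```

```bash
python3 - <<'E'
from h import *
t=snap("top","t30");s=snap("scene","s30");to([627.3,0.8,117.4],133.3)
p=env.read_state()["position"]
# scene: check plug axis vs jar axis: columns
a=w2px(s,[p[0],p[1],p[2]-41.4+15]);b=w2px(s,[627.3,.8,88]);print("disc exp",a,"jar rim exp",b)
u,v=b.astype(int);g=s["frame"].min(2)[v-42:v+30,u-22:u+23]
for r in g:print("".join("#" if k<35 else "+" if k<70 else "-" if k<110 else "o" if k<160 else "." for k in r))
E
```

```text
t 49.85 pos [627.4   0.7 164.3] z [ 0.  0. -1.] yaw 133.3 shift [-1.000e-03  5.000e-03  1.565e+00] F [-0.1  0.2 -0.6] w 29.8
az -0.009311022418305007
shift after turn [-1.000e-03  5.000e-03  1.565e+00]
disc exp [230.02818399 187.79556792] jar rim exp [230.52335594 201.82554592]
++++++++##########################+++++++++##
++++++++#########################+++++++++###
++++++++++#######################++++++++####
+++++++++++####################++++++++++##++
##+++++++++####################+++++++####++-
#####+++++++##################++--o-++####+-o
#####++++++++#################+-o..o-+####+-o
+######+++++#########+++++####-o....-+####+-o
+#####++++++########++++++###+-o...o-+###++-o
+######+++++########+++++++##+-o...o++###+---
+######+++++#######+++++++++##+-oo-++###++--o
++#####+##+######++++++++--+##++++++####+---o
+++#############++++++#++---+###++#####++--oo
+++####+########+++####++---+##########+---oo
+++###################++----+########+++--oo.
+++++#############+++++++---+#####+++++--oo..
+++++##+#+########+++++++---+####+++++--oo...
+++++++++++##+##++++--------++#++------
[... 1790 characters left out ...]
++########
+++++++++++---------oooooo-------+++#########
+++++++++++----------ooooo--------+++########
++++++++++------------oooo--------+++++######
+++++++++-------------ooo-----o---++++++++##+
++++++++--------------ooo----ooo--++++++++++#
+++++++---------------ooo----oooo-+++++++++#+
+++++++-------------oooooo--ooooo-++++++++++#
++++++++-----------ooo...oooo..oo-++++++++++#
+++++++++++-----oooo...........oo-+++++++++##
+++-+++++++---oooo.............o--+++++++++##
++---+++++++--oo..............o--++++++++####
++++++++++++--ooo............oo--+++++++#####
+++++++++++++--ooo.........oo---+++++++######
++++++++++++++---oooooooooo----+++++++#######
+++++++++++++++------o--------+++++++########
```

apply_moves([
  {"claw": -1, "x": 0, "y": 0, "z": 0.3, "ax": 0, "ay": 0, "az": 0},
  {"claw": -1, "x": 0, "y": 0, "z": 0.4, "ax": 0, "ay": 0, "az": 0},
  {"claw": -1, "x": 0, "y": 0, "z": 0.3, "ax": 0, "ay": 0, "az": 0},
  {"claw": -1, "x": 0, "y": 0, "z": 0.15, "ax": 0, "ay": 0, "az": 0},
  {"claw": -1, "x": 0, "y": 0, "z": 0.1, "ax": 0, "ay": 0, "az": 0},
])

```text
time: 50.27
position: [627.6, 0.6, 125.9]
tcp_rot: [-0.0, -0.368, 0.93, 0.0]
wrist_force: [0.7, 0.8, 4.6]
gripper_width: 0.347
grip_force: 69.8
```

apply_moves([
  {"claw": -1, "x": 0, "y": 0, "z": 0.1, "ax": 0, "ay": 0, "az": 0},
  {"claw": -1, "x": 0, "y": 0, "z": 0, "ax": 0, "ay": 0, "az": 0},
  {"claw": -1, "x": 0, "y": 0, "z": 0, "ax": 0, "ay": 0, "az": 0},
  {"claw": -1, "x": 0, "y": 0, "z": 0, "ax": 0, "ay": 0, "az": 0},
])

```text
time: 50.6
position: [628.6, 0.5, 123.9]
tcp_rot: [0.001, -0.369, 0.93, -0.0]
wrist_force: [4.4, 1.1, -1.7]
gripper_width: 0.349
grip_force: 69.2
```

```bash
python3 - <<'E'
from h import *
to([627.3,0.8,117.4],133.3)
E
```

```text
t 50.6 pos [6.286e+02 5.000e-01 1.239e+02] z [ 0.002  0.    -1.   ] yaw 133.2 shift [0.025 0.037 0.216] F [ 4.4  1.1 -1.7] w 29.7
az -0.011418133840049203
shift after turn [0.025 0.037 0.216]
```

apply_moves([
  {"claw": -1, "x": -0.03, "y": -0.03, "z": 0, "ax": 0, "ay": 0, "az": 0},
  {"claw": -1, "x": 0, "y": 0, "z": 0.08, "ax": 0, "ay": 0, "az": 0},
  {"claw": -1, "x": 0, "y": 0, "z": 0.06, "ax": 0, "ay": 0, "az": 0},
  {"claw": -1, "x": 0, "y": 0, "z": 0, "ax": 0, "ay": 0, "az": 0},
  {"claw": -1, "x": 0, "y": 0, "z": 0, "ax": 0, "ay": 0, "az": 0},
])

```text
time: 51.02
position: [629.0, 0.5, 119.2]
tcp_rot: [0.0, -0.368, 0.93, 0.0]
wrist_force: [2.5, 1.6, -2.0]
gripper_width: 0.345
grip_force: 69.3
```

apply_moves([
  {"claw": -1, "x": 0, "y": 0, "z": 0.05, "ax": 0, "ay": 0, "az": 0},
  {"claw": -1, "x": 0, "y": 0, "z": 0, "ax": 0, "ay": 0, "az": 0},
  {"claw": -1, "x": 0, "y": 0, "z": 0, "ax": 0, "ay": 0, "az": 0},
])

```text
time: 51.27
position: [629.1, 0.4, 117.9]
tcp_rot: [0.0, -0.368, 0.93, 0.0]
wrist_force: [2.7, 2.4, -0.4]
gripper_width: 0.345
grip_force: 69.3
```

apply_moves([
  {"claw": -1, "x": 0, "y": 0, "z": 0.04, "ax": 0, "ay": 0, "az": 0},
  {"claw": -1, "x": 0, "y": 0, "z": 0, "ax": 0, "ay": 0, "az": 0},
  {"claw": -1, "x": 0, "y": 0, "z": 0, "ax": 0, "ay": 0, "az": 0},
])

```text
time: 51.52
position: [629.3, 0.5, 117.4]
tcp_rot: [0.0, -0.368, 0.93, -0.0]
wrist_force: [1.6, 3.5, 5.2]
gripper_width: 0.349
grip_force: 70.1
```

apply_moves([
  {"claw": -1, "x": 0, "y": 0, "z": 0.03, "ax": 0, "ay": 0, "az": 0},
  {"claw": -1, "x": 0, "y": 0, "z": 0, "ax": 0, "ay": 0, "az": 0},
  {"claw": -1, "x": 0, "y": 0, "z": 0, "ax": 0, "ay": 0, "az": 0},
])

```text
time: 51.77
position: [629.3, 0.5, 117.4]
tcp_rot: [0.001, -0.368, 0.93, -0.0]
wrist_force: [-1.1, 3.2, 12.8]
gripper_width: 0.345
grip_force: 70.5
```

apply_moves([
  {"claw": -1, "x": 0, "y": 0, "z": -0.04, "ax": 0, "ay": 0, "az": 0},
  {"claw": -0.1, "x": 0, "y": 0, "z": 0, "ax": 0, "ay": 0, "az": 0},
  {"claw": 0.1, "x": 0, "y": 0, "z": 0, "ax": 0, "ay": 0, "az": 0},
  {"claw": 0.2, "x": 0, "y": 0, "z": 0, "ax": 0, "ay": 0, "az": 0},
  {"claw": 0.2, "x": 0, "y": 0, "z": 0, "ax": 0, "ay": 0, "az": 0},
])

```text
time: 52.18
position: [628.2, 0.0, 116.3]
tcp_rot: [-0.001, -0.368, 0.93, 0.0]
wrist_force: [-0.5, -0.6, -0.6]
gripper_width: 0.6
grip_force: 0.0
```

apply_moves([
  {"claw": 0.2, "x": 0, "y": 0, "z": -0.4, "ax": 0, "ay": 0, "az": 0},
  {"claw": 0.2, "x": 0, "y": 0, "z": -0.8, "ax": 0, "ay": 0, "az": 0},
  {"claw": 0.2, "x": 0, "y": 0, "z": -0.8, "ax": 0, "ay": 0, "az": 0},
  {"claw": -1, "x": 0, "y": 0, "z": -0.5, "ax": 0, "ay": 0, "az": 0},
  {"claw": -1, "x": 0, "y": 0, "z": 0, "ax": 0, "ay": 0, "az": 0},
])

```text
time: 52.6
position: [631.3, -0.0, 196.7]
tcp_rot: [0.003, -0.368, 0.93, -0.002]
wrist_force: [1.0, -0.0, -0.2]
gripper_width: 0.327
grip_force: 0.0
```

apply_moves([
  {"claw": -1, "x": 0, "y": 0, "z": 0, "ax": 0, "ay": 0, "az": 0},
  {"claw": -1, "x": 0, "y": 0, "z": 0, "ax": 0, "ay": 0, "az": 0},
  {"claw": -1, "x": 0, "y": 0, "z": 0, "ax": 0, "ay": 0, "az": 0},
  {"claw": -1, "x": 0, "y": 0, "z": 0, "ax": 0, "ay": 0, "az": 0},
  {"claw": -1, "x": 0, "y": 0, "z": 0, "ax": 0, "ay": 0, "az": 0},
], grip_force=40)

```text
time: 53.02
position: [628.4, 0.4, 190.9]
tcp_rot: [-0.001, -0.368, 0.93, 0.0]
wrist_force: [-0.5, -0.9, 0.5]
gripper_width: 0.006
grip_force: 0.0
```

```bash
python3 - <<'E'
from h import *
w=snap("wrist","w31");s=snap("scene","s31");t=snap("top","t31");to([629,0.5,146],133.3)
a=cv2.resize(s["frame"][130:250,165:325],(480,360),interpolation=cv2.INTER_CUBIC);b=cv2.resize(w["frame"][100:384,100:420],(320,284))
c=cv2.resize(t["frame"][130:265,190:370],(320,240),interpolation=cv2.INTER_CUBIC)
m=np.zeros((524,800,3),np.uint8);m[:360,:480]=a;m[:284,480:]=b;m[284:524,480:]=c;cv2.imwrite("pics/v14.png",m)
e=w2px(w,[629,.5,122]);print(e)
E
```

```text
t 53.1667 pos [6.287e+02 3.000e-01 1.914e+02] z [-0.001  0.    -1.   ] yaw 133.2 shift [-0.011 -0.003  1.515] F [-0.1  0.3 -0.4] w 0.5
az -0.01410937428511955
shift after turn [-0.011 -0.003  1.515]
[256.91104389 218.48453705]
```

View pics/v14.png

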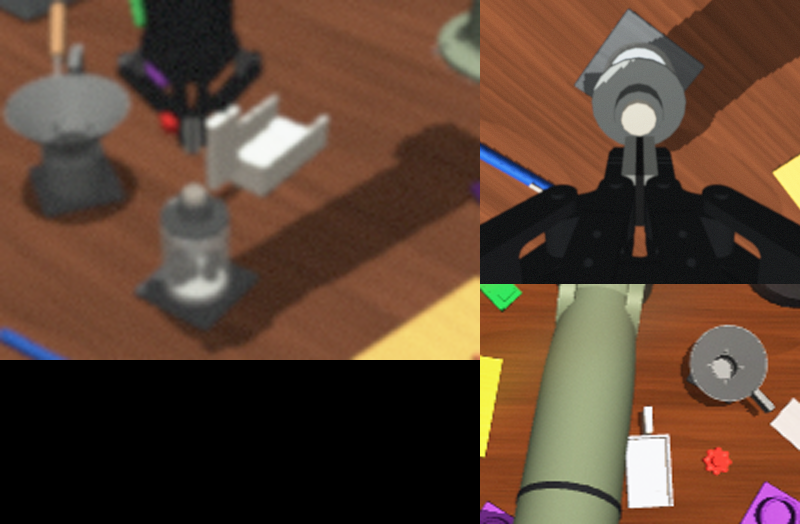

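apply_moves([
  {"claw": -1, "x": -0.01, "y": 0, "z": 0.4, "ax": 0, "ay": 0, "az": 0},
  {"claw": -1, "x": 0, "y": 0, "z": 0.5, "ax": 0, "ay": 0, "az": 0},
  {"claw": -1, "x": 0, "y": 0, "z": 0.4, "ax": 0, "ay": 0, "az": 0},
  {"claw": -1, "x": 0, "y": 0, "z": 0.1, "ax": 0, "ay": 0, "az": 0},
  {"claw": -1, "x": 0, "y": 0, "z": 0, "ax": 0, "ay": 0, "az": 0},
])

```text
time: 53.58
position: [628.3, 0.7, 148.8]
tcp_rot: [-0.001, -0.368, 0.93, 0.001]
wrist_force: [-0.2, 1.1, -0.4]
gripper_width: 0.001
grip_force: 0.0
```

apply_moves([
  {"claw": -1, "x": 0, "y": 0, "z": 0, "ax": 0, "ay": 0, "az": 0},
  {"claw": -1, "x": 0, "y": 0, "z": 0, "ax": 0, "ay": 0, "az": 0},
  {"claw": -1, "x": 0, "y": 0, "z": 0, "ax": 0, "ay": 0, "az": 0},
  {"claw": -1, "x": 0, "y": 0, "z": 0, "ax": 0, "ay": 0, "az": 0},
  {"claw": -1, "x": 0, "y": 0, "z": 0, "ax": 0, "ay": 0, "az": 0},
])

```text
time: 54.0
position: [629.5, 0.5, 150.5]
tcp_rot: [0.0, -0.368, 0.93, -0.0]
wrist_force: [-0.0, -0.3, 0.2]
gripper_width: 0.002
grip_force: 0.0
```

```bash
python3 - <<'E'
from h import *
to([629,0.5,144],133.3)
E
```

```text
t 54.0 pos [6.295e+02 5.000e-01 1.505e+02] z [ 0.001 -0.    -1.   ] yaw 133.2 shift [0.013 0.011 0.218] F [-0.  -0.3  0.2] w 0.1
az -0.013907569249963142
shift after turn [0.013 0.011 0.218]
```

apply_moves([
  {"claw": -1, "x": 0, "y": 0, "z": 0.1, "ax": 0, "ay": 0, "az": 0},
  {"claw": -1, "x": 0, "y": 0, "z": 0.1, "ax": 0, "ay": 0, "az": 0},
  {"claw": -1, "x": 0, "y": 0, "z": 0.06, "ax": 0, "ay": 0, "az": 0},
  {"claw": -1, "x": 0, "y": 0, "z": 0, "ax": 0, "ay": 0, "az": 0},
  {"claw": -1, "x": 0, "y": 0, "z": 0, "ax": 0, "ay": 0, "az": 0},
])

```text
time: 54.42
position: [629.3, 0.5, 142.1]
tcp_rot: [0.0, -0.368, 0.93, -0.0]
wrist_force: [0.3, 0.2, 0.4]
gripper_width: -0.003
grip_force: 0.4
```

apply_moves([
  {"claw": -1, "x": 0, "y": 0, "z": 0.06, "ax": 0, "ay": 0, "az": 0},
  {"claw": -1, "x": 0, "y": 0, "z": 0.06, "ax": 0, "ay": 0, "az": 0},
  {"claw": -1, "x": 0, "y": 0, "z": 0, "ax": 0, "ay": 0, "az": 0},
  {"claw": -1, "x": 0, "y": 0, "z": 0, "ax": 0, "ay": 0, "az": 0},
])

```text
time: 54.75
position: [629.3, 0.5, 138.7]
tcp_rot: [0.0, -0.368, 0.93, -0.0]
wrist_force: [-0.6, -0.4, 3.1]
gripper_width: 0.0
grip_force: 1.5
```

apply_moves([
  {"claw": -1, "x": 0, "y": 0, "z": 0.04, "ax": 0, "ay": 0, "az": 0},
  {"claw": -1, "x": 0, "y": 0, "z": 0.03, "ax": 0, "ay": 0, "az": 0},
  {"claw": -1, "x": 0, "y": 0, "z": 0, "ax": 0, "ay": 0, "az": 0},
  {"claw": -1, "x": 0, "y": 0, "z": 0, "ax": 0, "ay": 0, "az": 0},
])

```text
time: 55.08
position: [629.3, 0.5, 138.0]
tcp_rot: [0.0, -0.368, 0.93, -0.0]
wrist_force: [-3.8, 0.4, 12.1]
gripper_width: -0.001
grip_force: 5.9
```

apply_moves([
  {"claw": -1, "x": 0, "y": 0, "z": 0.03, "ax": 0, "ay": 0, "az": 0},
  {"claw": -1, "x": 0, "y": 0, "z": 0, "ax": 0, "ay": 0, "az": 0},
  {"claw": -1, "x": 0, "y": 0, "z": 0, "ax": 0, "ay": 0, "az": 0},
])

```text
time: 55.33
position: [629.4, 0.5, 137.9]
tcp_rot: [0.001, -0.368, 0.93, -0.0]
wrist_force: [-5.9, 1.4, 17.7]
gripper_width: -0.002
grip_force: 8.4
```

apply_moves([
  {"claw": -1, "x": 0, "y": 0, "z": -0.1, "ax": 0, "ay": 0, "az": 0},
  {"claw": -1, "x": 0, "y": 0, "z": -0.6, "ax": 0, "ay": 0, "az": 0},
  {"claw": -1, "x": 0, "y": 0, "z": -1, "ax": 0, "ay": 0, "az": 0},
  {"claw": -1, "x": 0, "y": 0, "z": -1, "ax": 0, "ay": 0, "az": 0},
  {"claw": -1, "x": 0, "y": 0, "z": -0.8, "ax": 0, "ay": 0, "az": 0},
])

```text
time: 55.75
position: [629.1, 0.6, 241.8]
tcp_rot: [-0.0, -0.368, 0.93, 0.0]
wrist_force: [0.4, -0.2, 0.1]
gripper_width: 0.001
grip_force: 0.0
```

apply_moves([
  {"claw": -1, "x": 0, "y": 0, "z": 0, "ax": 0, "ay": 0, "az": 0},
  {"claw": -1, "x": 0, "y": 0, "z": 0, "ax": 0, "ay": 0, "az": 0},
  {"claw": -1, "x": 0, "y": 0, "z": 0, "ax": 0, "ay": 0, "az": 0},
])

```text
time: 56.0
position: [628.5, 0.6, 239.3]
tcp_rot: [-0.001, -0.368, 0.93, 0.0]
wrist_force: [-0.0, -0.1, 0.4]
gripper_width: -0.0
grip_force: 0.0
```

```bash
python3 - <<'E'
from h import *
s=snap("scene","s33");a=dict(np.load("s31.npz"));to([629,.5,240])
for z in(122,116,114):print(z,w2px(s,[629,.5,z]).round(1))
for im in(a,s):
    for r in im["frame"].min(2)[184:216,216:246]:print("".join("#" if k<35 else "+" if k<70 else "-" if k<110 else "o" if k<150 else "." for k in r))
    print()
# scene darkness: any loose black piece near jar/stand/scoop on the table? compare with t0 top outside arm not needed
E
```

```text
t 56.05 pos [6.282e+02 6.000e-01 2.388e+02] z [-0.003  0.    -1.   ] yaw 133.2 shift [-0.016 -0.022 -0.041] F [-0.1 -0.3 -0.1] w -0.0
122 [229.7 192.6]
116 [229.8 194.3]
114 [229.8 194.9]
+++++++++++++++++--ooooooooooo
+++++++++++++++++--oooooo-oooo
+++++++++++++++++--ooooooooooo
+++++++++++++++++--ooo-ooooooo
+++++++++++++++++--ooooooooooo
+++++++++++++++++--oooo---oooo
++++++++++++----+--oooo-----oo
++++++++++---oo----oo----++---
+++++++++--oooooo------++++++-
+++++++++-oo....oo----++++++++
++++++++--oo....oo-++++###++++
++++++----ooo.oooo--+++#++++++
++++---o--ooooooo----+++++++++
++++--o----ooooo-------+++++++
+++---------------------++++++
+++---------------+------+++++
+++-----+++------++------+++++
++----------+---+++-------++++
++-----------+-++++------+++++
++-----------------------+++++
++-----------------------+++++
++------------------------++++
++------------------------++++
++------------------------++++
++------------------------++++
+++----oo-----------------++++
+++----oooooooooooooo-----++++
+++----ooooooooooooooo---+++++
+++------ooooooooooo------++++
+++--------oo
[... 372 characters left out ...]
ooooo-----++++++++
++++++++--ooo.ooo---++++#+++++
++++++----oo....oo--++++++++++
++++------oo...ooo---+++++++++
+++--ooo--ooooooo------+++++++
++--ooo-----ooo---------++++++
++----------------+------+++++
++-------+------+++------+++++
++-------+---+--+++------+++++
++--------+++---++-------+++++
++-----------------------+++++
++-----------------------+++++
++-----------------------+++++
++------------------------++++
++------------------------++++
+++----------------------+++++
+++----o-----------------+++++
+++----ooooooooooooooo----++++
+++-----ooooooooooooo-----++++
+++------ooooooooooo------++++
+++-------oooooooo--------++++
+++--------ooooooo--------++++
+++---------oooooo--------++++
```

```bash
python3 -c "
from plant import env
print(env.job_done())"
```

```text
the job is handed in; nothing more can be done
None
```

I handed the job in at about 56 s: every step was done in the order asked, with the spacers poured into the jar, the funnel back in its stand, the scoop upright and empty, and the lid seated and its button pressed down; I saw several of the five spacers in the jar and none elsewhere, but did not count all five.

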